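# Load the sample feeder and start the water analyser

### The arm

A 6-joint arm with a two-finger parallel gripper is mounted at the origin on the work surface. World frame = base frame: x ahead of the robot, y to its left, z up, the work surface at z = 0. Lengths are in m, angles in rad, forces in N, time in s.
With the tool pointing down it reaches from about 0.3 to 0.95 m from the base axis. Payload 3.1 kg.
Tool frame: the origin (TCP) lies at the very end of the fingers, on their centre line; the grasp point (between the pads) lies 19 mm behind it; x points along the fingers, y is the direction in which the jaws open and shut, and the axes are right-handed (so a half turn about x gives the same grasp; the last joint's range is limited). The gripper opens to 85 mm and grips with 20 to 120 N. Pads are 22 mm wide; open, the fingers measure 114 mm over their backs; the gripper's body (76 mm by 85 mm) begins 54 mm behind the grasp point. The pads swing forward as they close: fully open they stand 13 mm farther back than shut.
Start: joints at [1.117, 0.308, 1.634, -0, 1.2, -0.07], TCP at [0.234, 0.58, 0.231] pointing down, gripper open.
Joint ranges: [-3.06, 3.06], [-0.79, 1.96], [0.05, 2.63], [-1.19, 4.34], [0.05, 2.64], [-2.94, 2.94]. Speed limits (rad/s): [2.79, 2.79, 3.14, 3.14, 3.14, 3.14].

### API

Orientations are given as a rotation vector (axis times angle).
In Python, from rig import monitor, optics, order gives the robot as it stands.
- The arm moves only by the tool play_rows, never from a script. Its argument "steps" is a list that holds one entry, the list of rows, each a list of 7 numbers: the turn, a rotation vector about the world's x, y, z in units of 10 degrees (1.0 is 10 degrees), then the shift along the world's x, y, z in units of 40 mm (1.0 is 40 mm), then the opening, from 0 (shut) to 1 (fully open). A call has 1 to 5 rows; each row is the pose to reach, as a shift and turn from the pose measured when the call began; what a row does not reach only later rows make up. A row lasts 1/8 s, in which the tool goes at most 62.5 mm and 10.7 degrees, less where a joint would pass 70% of its speed; a pose out of reach is approached as far as the arm can. A call with a gripper value outside its range is refused whole. The fingers move at their own pace and stop on an object; "newtons" is the grip in N (left out, the last holds). Time passes only in rows, so rows that repeat a pose let the fingers close. It gives the time, the measured TCP pose, the force and the opening at its end, in the units of the state.
- monitor.get_obs(): the state, without advancing time (a new reading comes with each control period).
- optics.snapshot(name): name is "side" or "top" or "wrist"; returns a dict with "img" (384x512x3 uint8, red, green, blue), "K" (3x3 intrinsics, pixels), "T" (4x4, takes a point from camera to world coordinates). Camera axes: x right, y up, looking along -z (the intrinsics and any distortion apply to the point x, -y, -z); pixel columns grow to the right and rows downward; lengths in m; the calibration is good to about 2 mm. A picture is of the moment at which its call begins. There is no depth.
- order.finish_job(): hands the job in, once; it reports no verdict.
The state is a dict: "time_s": time; "qpos": joint angles; "qvel": joint speeds; "tau": joint torques, N m; "tool_pos": TCP position; "orientation": TCP orientation; "contact_force": force on the tool from outside, world axes, zero at the start; "moment": the same for the moment, N m; "finger_gap": finger opening in m.
Only numpy, scipy, OpenCV 4.12 (cv2) and the standard library are available. Lean on these libraries where they do the work, as an engineer would, in place of code of your own. Each camera call takes 0.05 s, during which the arm holds its last target.

### The job

Get the water analyser going for this station: lay every sample bottle from the rubber mat across the open upper part of its sloping feed chute, caps towards the front, so that each slides down under the keeper strip and queues at the intake; they are glass, so grip them lightly. The two black toggles in the deck's switch well have no lamps: feel each one with a fingertip and flip it to on (leaning to the back) only if it is off, without forcing it or ever switching off one that is on. When all bottles are queued and both toggles are on, press the start button and let go, leaving the tape, the marker and the screwdriver lying where they are.

Things in the scene. Friction and masses are not known exactly. Their poses are not given: they have to be found in the camera images.
- analyser: White bench analyser, fixed. Origin under its case; x points away from its front, y to its left, z up. Case x -50 to 150, y -180 to 180 mm, flat top (deck) 100 mm above the bench; behind it a grey module to x 220 mm, 140 mm high. In front of the case a sloping chute; at its low end the grey intake block (x -153 to -47, y -206 to -150, 115 mm high).
- chute: Steel channel along the analyser's front, sloping 25 degrees, 300 mm long, 76 mm wide inside. Origin on its floor at the low end (stop, intake), mid-width; x UP the slope (to the analyser's left), y across to the analyser's front, z out of the floor. Walls 3 mm thick, at y -38 (30 mm high) and y +38 (33 mm high); an 8 mm lip closes the high end, where a leg stands below.
- chute_load (a point): Where to load: a point on the chute floor at chute x 243, y -10 mm, in the open upper 106 mm. A bottle let go here, flat on the floor (body centre z 16 mm), its x axis along chute y, slides down by itself (friction about 0.26) to the stop or the bottle before it; they queue at x of about 16, 48, 80, 112, 144, 176 mm.
- keeper (a point): Upper end of the keeper strip at chute x 194, y 30, z 28 mm: the strip covers y 21 to 38 mm over the lower 194 mm of the chute, 28 to 33 mm above the floor. Below it, along all the chute, a ledge 5 mm high fills y 20.5 to 38 mm. Only the caps fit between ledge and strip: a bottle with its cap to the rear rides on the ledge and jams at the strip.
- bottle1: Sealed square amber glass bottle with a round white cap, 72 mm long, 60 to 110 g, lying on a 3 mm rubber mat. 4 to 6 are there, all alike (None: absent). Origin at the centre of the body (x -26 to 26 mm, 32 x 32 mm across, four like sides); x points to the cap (diameter 18, x 28 to 46 mm). The fingers' forces on it, added up, must stay below 90 N.
- bottle2: Sealed square amber glass bottle with a round white cap, 72 mm long, 60 to 110 g, lying on a 3 mm rubber mat. 4 to 6 are there, all alike (None: absent). Origin at the centre of the body (x -26 to 26 mm, 32 x 32 mm across, four like sides); x points to the cap (diameter 18, x 28 to 46 mm). The fingers' forces on it, added up, must stay below 90 N.
- bottle3: Sealed square amber glass bottle with a round white cap, 72 mm long, 60 to 110 g, lying on a 3 mm rubber mat. 4 to 6 are there, all alike (None: absent). Origin at the centre of the body (x -26 to 26 mm, 32 x 32 mm across, four like sides); x points to the cap (diameter 18, x 28 to 46 mm). The fingers' forces on it, added up, must stay below 90 N.
- bottle4: Sealed square amber glass bottle with a round white cap, 72 mm long, 60 to 110 g, lying on a 3 mm rubber mat. 4 to 6 are there, all alike (None: absent). Origin at the centre of the body (x -26 to 26 mm, 32 x 32 mm across, four like sides); x points to the cap (diameter 18, x 28 to 46 mm). The fingers' forces on it, added up, must stay below 90 N.
- bottle5: Sealed square amber glass bottle with a round white cap, 72 mm long, 60 to 110 g, lying on a 3 mm rubber mat. 4 to 6 are there, all alike (None: absent). Origin at the centre of the body (x -26 to 26 mm, 32 x 32 mm across, four like sides); x points to the cap (diameter 18, x 28 to 46 mm). The fingers' forces on it, added up, must stay below 90 N.
- bottle6: Sealed square amber glass bottle with a round white cap, 72 mm long, 60 to 110 g, lying on a 3 mm rubber mat. 4 to 6 are there, all alike (None: absent). Origin at the centre of the body (x -26 to 26 mm, 32 x 32 mm across, four like sides); x points to the cap (diameter 18, x 28 to 46 mm). The fingers' forces on it, added up, must stay below 90 N.
- well: Black switch well on the deck: walls 4 mm thick, 30 mm high, 110 mm (x) by 130 mm (y) inside. Origin on the deck (100 mm above the bench) at its centre, axes as the analyser's; it lies at analyser x 50, y 70 mm. In it two black toggles without lamps, pivots at x 0, y +29 (left) and y -29 mm (right), 2 mm above the deck.
- toggle_l_pivot (a point): Pivot of the left toggle (its reading toggle_l is not given: feel it). A black rubber-booted bat, 26 mm to the centre of its 11 mm ball tip, swings about the well's y. 0 rad = off, leaning 0.3 rad to the front (ball at well x -8, z 27 mm); 0.6 = on, leaning to the back (ball at x +8). A snap switch, it rests only at the ends: about 3 N at the tip flips it, 1 N does not. 25 N breaks it.
- toggle_r_pivot (a point): Pivot of the right toggle (its reading toggle_r is not given: feel it). A black rubber-booted bat, 26 mm to the centre of its 11 mm ball tip, swings about the well's y. 0 rad = off, leaning 0.3 rad to the front (ball at well x -8, z 27 mm); 0.6 = on, leaning to the back (ball at x +8). A snap switch, it rests only at the ends: about 3 N at the tip flips it, 1 N does not. 25 N breaks it.
- start (a joint): Start button, grey, 28 mm across, in a black housing (44 mm across, 12 mm high) on the deck at analyser x 30, y -90 mm. Value: how far it is pressed, 0 to 0.006 m; sprung, fully down takes 5 N, 4 mm counts as pressed. Nothing moves when it starts.
- start_top (a point): The centre of the start button's top face (22 mm above the deck when up).
- tape: Roll of tape, 50 mm across, 22 mm high, lying on the mat by the bottles; leave it alone. Origin at its underside.
- marker: Marker pen lying on the bench, 135 mm long (along its x), 17 mm thick; leave it alone.
- driver: Screwdriver lying on the bench, 150 mm long, along its x; leave it alone.
Mind the look-alikes: they are no part of the job. Leave any blue or red look-alike of the bottle3 alone.

How it is judged:
On the way, in this order (a step that is already met when the one before it is completed fails the run):
1. All bottles present are queued in the chute under the keeper strip, caps to the front, and both toggles are on (x of bottle1 in the frame of chute between 0 and 0.194 m and z of bottle1 in the frame of chute between 0.008 and 0.023 m and y of bottle1 in the frame of chute between -0.02 and 0 m and angle between the x axis of each of bottle1, bottle2, bottle3, bottle4, bottle5, bottle6 and the y axis of chute, either way round below 0.25 rad and x of bottle2 in the frame of chute between 0 and 0.194 m and z of bottle2 in the frame of chute between 0.008 and 0.023 m and y of bottle2 in the frame of chute between -0.02 and 0 m and x of bottle3 in the frame of chute between 0 and 0.194 m and z of bottle3 in the frame of chute between 0.008 and 0.023 m and y of bottle3 in the frame of chute between -0.02 and 0 m and x of bottle4 in the frame of chute between 0 and 0.194 m and z of bottle4 in the frame of chute between 0.008 and 0.023 m and y of bottle4 in the frame of chute between -0.02 and 0 m and x of bottle5 in the frame of chute between 0 and 0.194 m and z of bottle5 in the frame of chute between 0.008 and 0.023 m and y of bottle5 in the frame of chute between -0.02 and 0 m and x of bottle6 in the frame of chute between 0 and 0.194 m and z of bottle6 in the frame of chute between 0.008 and 0.023 m and y of bottle6 in the frame of chute between -0.02 and 0 m and value of joint each of toggle_l, toggle_r above 0.5 rad), for 0.3 s.
2. The start button is pressed down (value of joint start above 0.004 m), for 0.05 s.
At the end, for the whole second after the job is handed in: Every bottle lies at rest across the chute floor, cap over the front ledge, body centre within 194 mm of the stop, axis within 0.25 rad of square; both toggles on (over 0.5 rad); the start button was pressed 4 mm after that and is up again (under 2 mm) (all of step 1 and linear speed of each of bottle1, bottle2, bottle3, bottle4, bottle5, bottle6 below 0.02 m/s and value of joint start below 0.002 m); the robot touches nothing.
It fails at once if A bottle is squeezed or pressed by the fingers with 90 N or more (both fingers added up) (contact force between the fingers and bottle1 above 90 N or contact force between the fingers and bottle2 above 90 N or contact force between the fingers and bottle3 above 90 N or contact force between the fingers and bottle4 above 90 N or contact force between the fingers and bottle5 above 90 N or contact force between the fingers and bottle6 above 90 N).
It fails at once if A bottle falls off the bench (height (world z) of any of bottle1, bottle2, bottle3, bottle4, bottle5, bottle6 below -0.05 m).
It fails at once if A toggle that was on is switched off ((value of joint toggle_l below 0.25 rad and distance of toggle_l_tip from where it was at the start of the episode above 0.008 m) or (value of joint toggle_r below 0.25 rad and distance of toggle_r_tip from where it was at the start of the episode above 0.008 m)).
It fails at once if A toggle is pressed with 25 N or more (contact force between anything else and toggle_l above 25 N or contact force between anything else and toggle_r above 25 N).
It fails at once if The tape, the marker or the screwdriver is shoved more than 40 mm (distance of any of tape, marker, driver from where it was at the start of the episode above 0.04 m).
Of bottle1, bottle2, bottle3, bottle4, bottle5, bottle6 only 4 to 6 are there at a start; the rules pass over those that are not, and their reading is None.
At some moment in a run one of bottle1, bottle2, bottle3, bottle4, bottle5, bottle6 may be knocked a few centimetres aside while the robot is not near it.
It also fails if it takes over 210 s, if anything falls off the work surface, if the arm or the gripper's body presses on something with over 40 N, if the wrist force passes 120 N, or if a joint passes its speed limit or range.

## Working session

There is one attempt and no reset: what is moved stays moved. The work goes in short steps, Python scripts to look and compute and a tool call to move; the robot and the scene stay as the last step left them, time stands still between calls to the robot, and variables do not carry over. Pictures are saved under pics/ and viewed, and the job is handed in when it is done.

Besides the shell and the picture viewer there is one more tool, called after "Request:" in YAML: its name, and indented under it one key for each argument. play_rows: Moves the arm, as the interface text tells. Its arguments: {"type":"object","properties":{"steps":{"type":"array","items":{"type":"array","items":{"type":"array","items":{"type":"number"}}}},"newtons":{"type":"number"}},"required":["steps"]}

```bash
mkdir -p pics; ls; python3 - <<'E'
from rig import monitor, optics, order
import cv2
print(monitor.get_obs())
for n in ["side","top","wrist"]:
    s=optics.snapshot(n); cv2.imwrite(f"pics/a_{n}.png",s["img"][:,:,::-1]); print(n,s["K"],s["T"],s.keys())
E
```

```text
pics
{'time_s': 0.0, 'qpos': array([ 1.11731709e+00,  3.08993109e-01,  1.63520270e+00, -1.87315268e-05,
        1.19964439e+00, -6.97033313e-02]), 'qvel': array([-0.00083579, -0.00131719, -0.00066395, -0.00128357, -0.00071932,
        0.00098785]), 'tau': array([ 2.09186328e-04, -4.15274441e+01, -2.76657397e+01, -2.19708645e-04,
        1.05223479e-02, -1.00655859e-05]), 'tool_pos': array([0.23369124, 0.57879157, 0.23004675]), 'orientation': array([ 0.29938252,  1.55031195, -0.30281744]), 'contact_force': array([ 0.51703413,  0.2991342 , -0.29328783]), 'moment': array([ 0.0215459 , -0.01660729,  0.02093095]), 'finger_gap': 0.08585160259312546}
side [[484.99617546   0.         252.94657473]
 [  0.         484.99617546 191.65942914]
 [  0.           0.           1.        ]] [[ 0.83335463  0.3609238  -0.41863358 -0.14537801]
 [-0.55244262  0.56865315 -0.60945939 -0.76631173]
 [ 0.0180889   0.73916684  0.67327942  1.0910161 ]
 [ 0.          0.          0.          1.        ]] dict_keys(['img', 'K', 'T'])
top [[387.80462119   0.         255.53032847]
 [  0.         387.80462119 187.81968353]
 [  0.           0.           1.        ]] [[-0.0018565   0.99937995 -0.03516067  0.41509517]
 [-0.99999734 -0.00180712  0.00143616  0.08753778]
 [ 0.00137173  0.03516325  0.99938064  1.15539198]
 [ 0.          0.          0.          1.        ]] dict_keys(['img', 'K', 'T'])
wrist [[331.98479436   0.         258.96575593]
 [  0.         331.98479436 187.71017934]
 [  0.           0.           1.        ]] [[ 0.37375333 -0.88816326 -0.26734709  0.165666  ]
 [ 0.92752613  0.35728983  0.10972358  0.60672704]
 [-0.00193205 -0.28898097  0.95733289  0.37267098]
 [ 0.          0.          0.          1.        ]] dict_keys(['img', 'K', 'T'])
```

View pics/a_side.png

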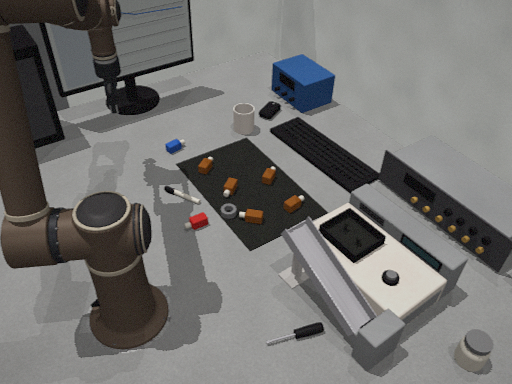

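View pics/a_top.png

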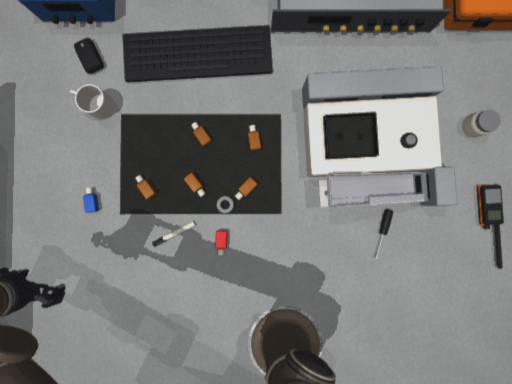

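View pics/a_wrist.png

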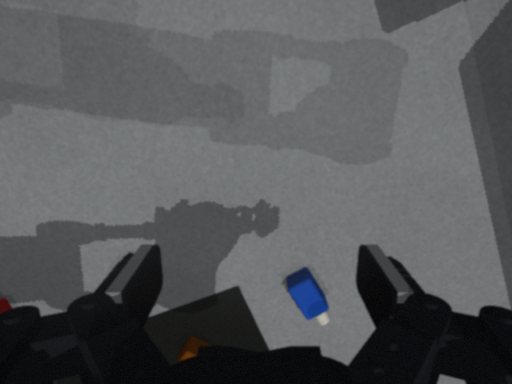

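The top view shows five amber bottles on the mat at about (201,134), (254,138), (146,188), (194,185) and (246,188). The blue bottle at (91,201) and the red one at (221,240) are off the mat and are look-alikes. The tape is at (225,204) and the analyser at the right. Next I'll enlarge the crops.

```bash
python3 - <<'E'
import cv2
t=cv2.imread("pics/a_top.png"); s=cv2.imread("pics/a_side.png")
cv2.imwrite("pics/b1.png",cv2.resize(t[105:225,110:290],None,fx=4.4,fy=4.4,interpolation=cv2.INTER_CUBIC))
cv2.imwrite("pics/b2.png",cv2.resize(t[60:215,295:465],None,fx=3.8,fy=3.8,interpolation=cv2.INTER_CUBIC))
cv2.imwrite("pics/b3.png",cv2.resize(s[190:365,260:470],None,fx=3.4,fy=3.4,interpolation=cv2.INTER_CUBIC))
cv2.imwrite("pics/b4.png",cv2.resize(s[135:245,170:350],None,fx=4.4,fy=4.4,interpolation=cv2.INTER_CUBIC))
E
```

```text
(no output)
```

View pics/b1.png

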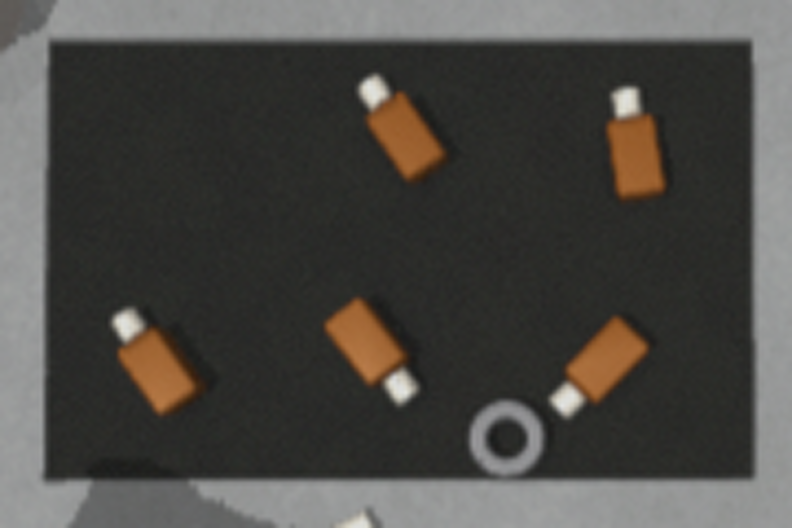

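View pics/b2.png

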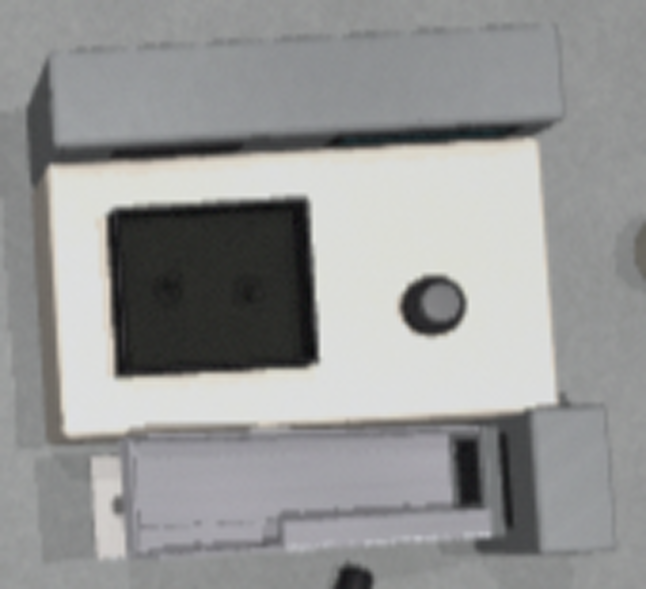

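View pics/b3.png

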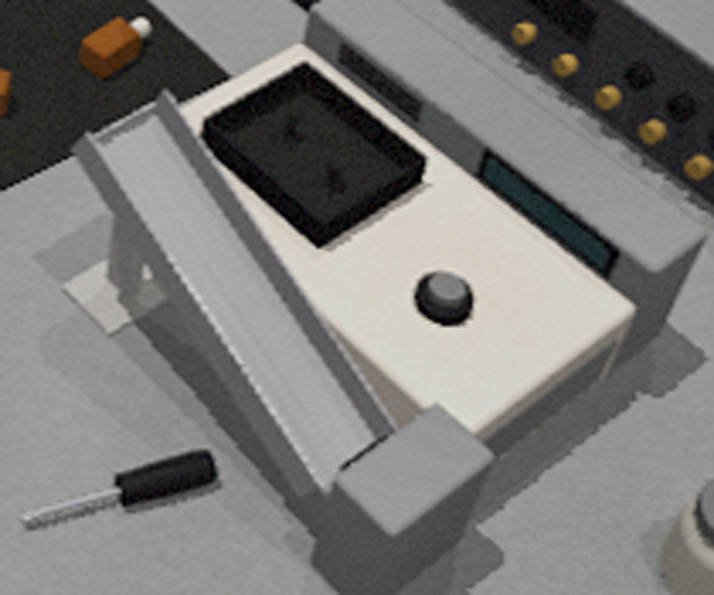

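View pics/b4.png

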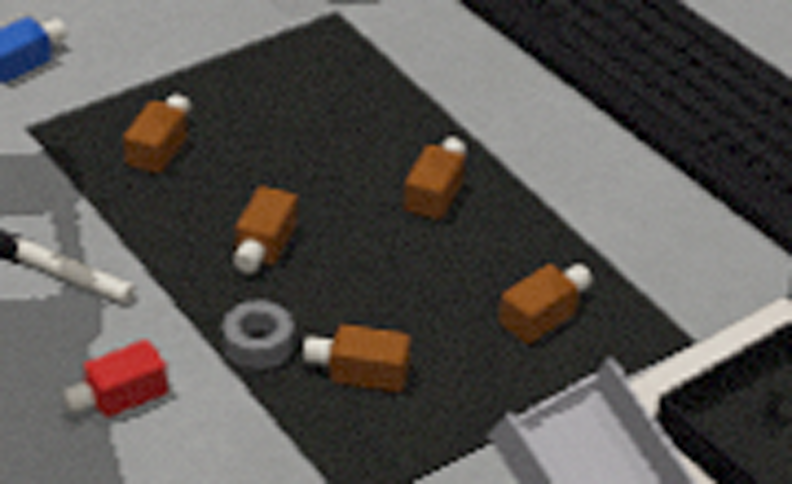

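```bash
cat > h.py <<'E'
import numpy as np, cv2, json
from scipy.optimize import least_squares
from scipy.spatial.transform import Rotation as R
K={'side':np.array([[484.99617546,0,252.94657473],[0,484.99617546,191.65942914],[0,0,1]]),
'top':np.array([[387.80462119,0,255.53032847],[0,387.80462119,187.81968353],[0,0,1]]),
'wrist':np.array([[331.98479436,0,258.96575593],[0,331.98479436,187.71017934],[0,0,1]])}
T={'side':np.array([[0.83335463,0.3609238,-0.41863358,-0.14537801],[-0.55244262,0.56865315,-0.60945939,-0.76631173],[0.0180889,0.73916684,0.67327942,1.0910161],[0,0,0,1]]),
'top':np.array([[-0.0018565,0.99937995,-0.03516067,0.41509517],[-0.99999734,-0.00180712,0.00143616,0.08753778],[0.00137173,0.03516325,0.99938064,1.15539198],[0,0,0,1]])}
def proj(P,K_,T_):
    P=np.atleast_2d(P); c=(P-T_[:3,3])@T_[:3,:3]
    x=c[:,0]/-c[:,2]; y=-c[:,1]/-c[:,2]
    return np.c_[K_[0,0]*x+K_[0,2],K_[1,1]*y+K_[1,2]]
def ray(uv,K_,T_):
    u,v=uv; d=np.array([(u-K_[0,2])/K_[0,0],-(v-K_[1,2])/K_[1,1],-1.]); return T_[:3,3],T_[:3,:3]@d
def onz(uv,z,K_,T_):
    o,d=ray(uv,K_,T_); return o+d*(z-o[2])/d[2]
def tri(obs): # list of (uv,K,T)
    A=np.zeros((3,3));b=np.zeros(3)
    for uv,k,t in obs:
        o,d=ray(uv,k,t); d=d/np.linalg.norm(d); M=np.eye(3)-np.outer(d,d); A+=M;b+=M@o
    return np.linalg.solve(A,b)
def crop(p,x0,y0,f): p=np.asarray(p,float); return (p+.5)/f-.5+np.array([x0,y0])
E
cat > fit.py <<'E'
from h import *
top=[((150,180,100),(48,165)),((150,-180,100),(537,140)),((-50,180,100),(63,437)),((-50,-180,100),(556,405)),
((109,139,130),(110,212)),((109,1,130),(305,198)),((-9,1,130),(317,360)),((-9,139,130),(118,376)),((30,-90,122),(441,300)),
((220,180,140),(50,53)),((220,-180,140),(555,22)),((150,-180,140),(565,125)),((150,180,140),(53,148)),
((-47,-150,115),(530,410)),((-47,-206,115),(608,402)),((-153,-206,115),(613,548)),((-153,-150,115),(540,550))]
side=[((-47,-150,115),(435,407)),((-47,-206,115),(492,457)),((-153,-206,115),(393,532)),((-153,-150,115),(338,478)),
((150,180,100),(302,45)),((150,-180,100),(635,310)),((30,-90,122),(450,287)),((150,180,140),(318,5)),((150,-180,140),(655,265)),((220,-180,140),(705,228))]
def res(p,full=False):
    r=[]
    Rz=R.from_euler('z',p[2]).as_matrix(); t=np.array([p[0],p[1],p[3]])
    for L,n,c in((top,'top',(295,60,3.8)),(side,'side',(260,190,3.4))):
        P=np.array([a for a,_ in L])/1000@Rz.T+t
        r.append(proj(P,K[n],T[n])-crop([b for _,b in L],*c))
    if full: return r
    return np.vstack(r).ravel()
s=least_squares(res,[.5,-.2,0,0],loss='soft_l1'); print(s.x)
for r in res(s.x,True): print(r.round(1).tolist())
E
python3 fit.py
```

```text
[ 0.54742773 -0.24224755  0.05802766 -0.00449591]
[[-1.2, -0.3], [0.3, -1.4], [-0.4, 0.4], [0.9, 1.0], [0.3, -1.2], [0.4, -0.6], [0.4, 0.6], [1.1, -0.5], [-0.5, 0.3], [-1.4, -0.7], [0.6, -0.5], [-0.0, -1.6], [-0.5, 0.3], [-0.8, -1.2], [-0.6, -0.4], [1.1, 0.4], [-0.4, 1.1]]
[[0.1, -1.9], [1.7, -0.0], [-0.5, 2.5], [-2.5, 0.4], [-1.4, -1.1], [0.8, -0.5], [-1.3, 0.3], [-4.1, 0.8], [-0.5, 2.9], [1.6, 1.1]]
```

```bash
cat > fit2.py <<'E'
from h import *
A=np.array([0.5474,-0.2422,0.058]); Rz=R.from_euler('z',A[2]).as_matrix()
a=np.deg2rad(25)
# chute axes in analyser: x up slope (+y), y -> -x, z
C=np.array([[0,np.cos(a),np.sin(a)],[-1,0,0],[0,-np.sin(a),np.cos(a)]]).T
top=[((300,-41,30),(126,440)),((300,41,33),(131,553)),((194,21,33),(278,515)),((194,38,33),(283,548))]
side=[((300,41,33),(75,148)),((300,-41,30),(163,92))]
def res(p):
    r=[]
    for L,n,c in((top,'top',(295,60,3.8)),(side,'side',(260,190,3.4))):
        P=(np.array([q for q,_ in L])/1000@C.T+p)@Rz.T+[A[0],A[1],0]
        r.append(proj(P,K[n],T[n])-crop([b for _,b in L],*c))
    return np.vstack(r).ravel()
s=least_squares(res,[-.1,-.15,.03],loss='soft_l1'); print(s.x*1000); print(res(s.x).reshape(-1,2).round(1).tolist())
E
python3 fit2.py
```

```text
[ -96.23129648 -116.1397623    25.12744864]
[[2.5, -1.4], [4.1, 1.3], [-2.1, 1.3], [-2.9, -0.9], [1.1, -2.3], [-1.2, 1.2]]
```

```bash
cat > bot.py <<'E'
from h import *
def mask(img): # RGB
    hsv=cv2.cvtColor(img,cv2.COLOR_RGB2HSV); m=cv2.inRange(hsv,(6,120,50),(20,255,255)); return m
def blobs(img,box=None,amin=60,amax=20000):
    m=mask(img)
    if box is not None:
        z=np.zeros_like(m);z[box[1]:box[3],box[0]:box[2]]=1;m=m*z
    n,l,st,ce=cv2.connectedComponentsWithStats(m,connectivity=8)
    out=[]
    for i in range(1,n):
        if amin<st[i,4]<amax:
            mo=cv2.moments((l==i).astype(np.uint8),True)
            out.append((ce[i],st[i,4],(mo['mu20']/st[i,4],mo['mu11']/st[i,4],mo['mu02']/st[i,4])))
    return out
cor=np.array([[i,j,k] for i in(-26,26) for j in(-16,16) for k in(-16,16)])/1000.
def hullm(p,K_,T_):
    P=cor@R.from_euler('z',p[3]).as_matrix().T+p[:3]
    h=cv2.convexHull((proj(P,K_,T_)*64).round().astype(np.float32))
    m=cv2.moments(h); a=m['m00']
    return np.array([m['m10']/a/64,m['m01']/a/64]),(m['mu20']/a/4096,m['mu11']/a/4096,m['mu02']/a/4096),a/4096
def fitb(obs,p0,zfix=None):
    def f(p):
        r=[]
        for (c,a,mu),k,t in obs:
            cc,mm,aa=hullm(p,k,t); r+=list(cc-c); s=np.sqrt(a)*.5
            r+=[(mm[0]-mu[0])/s,(mm[1]-mu[1])/s,(mm[2]-mu[2])/s]
        if zfix is not None: r.append((p[2]-zfix)*1000)
        return r
    best=None
    for y in np.arange(0,np.pi,np.pi/6):
        s=least_squares(f,[*p0,y],diff_step=1e-4,x_scale=[.01,.01,.01,.1])
        if best is None or s.cost<best.cost: best=s
    return best.x,best.cost
if __name__=="__main__":
    t=cv2.imread("pics/a_top.png")[:,:,::-1].copy(); s=cv2.imread("pics/a_side.png")[:,:,::-1].copy()
    bt=blobs(t,(115,105,285,215)); bs=blobs(s,(170,130,330,240),150)
    print(len(bt),len(bs))
    for b in bt:
        p0=onz(b[0],.019,K['top'],T['top']); u=proj(p0,K['side'],T['side'])[0]
        q=min(bs,key=lambda q:np.hypot(*(q[0]-u)))
        x,c=fitb([(b,K['top'],T['top']),(q,K['side'],T['side'])],p0)
        print(b[0].round(1),b[1],q[0].round(1),q[1],'->',(x[:3]*1000).round(1),np.rad2deg(x[3]).round(1),'cost',round(c,2))
    # tape, marker, red/blue
    for n,uv,z in(('tape',crop((507,438),110,105,4.4),.025),('markerA',(154,244),.01),('markerB',(196,224),.01)): print(n,onz(uv,z,K['top'],T['top']).round(3))
E
python3 bot.py
```

```text
5 5
[201.9 135.9] 220 [268.  175.8] 170 -> [608.2 243.   19.2] 30.0 cost 0.37
[254.1 140.5] 221 [291.8 203.6] 212 -> [594.4  89.9  19. ] 0.0 cost 0.4
[192.7 182.2] 222 [230.5 184.6] 164 -> [474.2 269.7  19. ] 29.7 cost 1.43
[247.4 186.2] 214 [253.6 215.8] 229 -> [460.4 109.9  18.8] 122.5 cost 0.52
[146.  188.9] 236 [204.5 165.7] 172 -> [452.8 406.4  19. ] 30.0 cost 0.31
tape [0.407 0.175 0.025]
markerA [0.291 0.385 0.01 ]
markerB [0.349 0.261 0.01 ]
```

```bash
sed -i 's/(proj(P,K_,T_)\*64).round().astype/(proj(P,K_,T_)*64).astype/; s/diff_step=1e-4,/diff_step=2e-3,/; s/range(0,np.pi/range(0.1,np.pi/' bot.py; python3 bot.py; python3 - <<'E'
from h import *
print(R.from_rotvec([ 0.29938252,  1.55031195, -0.30281744]).as_matrix().round(3))
# cap direction from top view
caps={'A':((372,85),(405,137)),'B':((627,100),(637,158)),'C':((400,386),(366,342)),'D':((567,400),(608,360)),'E':((127,323),(160,372))}
for n,(c,b) in caps.items():
    c=onz(crop(c,110,105,4.4),.019+.009*0,K['top'],T['top']);b=onz(crop(b,110,105,4.4),.035,K['top'],T['top']);d=c-b;print(n,b.round(3),np.rad2deg(np.arctan2(d[1],d[0])).round(1))
E
```

```text
5 5
[201.9 135.9] 220 [268.  175.8] 170 -> [608.3 243.   19.6] 35.5 cost 0.25
[254.1 140.5] 221 [291.8 203.6] 212 -> [594.2  89.7  19.7] 11.1 cost 0.19
[192.7 182.2] 222 [230.5 184.6] 164 -> [472.6 268.   25.4] 36.5 cost 0.68
[247.4 186.2] 214 [253.6 215.8] 229 -> [459.9 109.2  20.6] 135.5 cost 0.16
[146.  188.9] 236 [204.5 165.7] 172 -> [452.8 406.2  19.3] 214.9 cost 0.25
tape [0.407 0.175 0.025]
markerA [0.291 0.385 0.01 ]
markerB [0.349 0.261 0.01 ]
[[-0.001  0.374  0.927]
 [-0.002  0.927 -0.374]
 [-1.    -0.002 -0.   ]]
A [0.606 0.242 0.035] 32.9
B [0.592 0.089 0.035] 9.1
C [0.471 0.267 0.035] -144.8
D [0.459 0.108 0.035] 133.2
E [0.451 0.402 0.035] 38.8
```

```bash
cat > goal.py <<'E'
import sys
from h import *
from rig import monitor
def Rt(phi,tilt=0.):
    # tool down, y at phi deg; tilt rotates about horizontal tool z-axis so that y rises by tilt deg (x leans toward +y)
    p=np.deg2rad(phi); y=np.array([np.cos(p),np.sin(p),0]); x=np.array([0,0,-1.]); z=np.cross(x,y)
    B=np.c_[x,y,z]; 
    return R.from_rotvec(z*np.deg2rad(tilt)*1).as_matrix()@B
def go(pos,phi,tilt=0):
    o=monitor.get_obs(); Rc=R.from_rotvec(o['orientation']); G=R.from_matrix(Rt(phi,tilt))
    rv=(G*Rc.inv()).as_rotvec(); d=(np.array(pos)-o['tool_pos'])
    print('t',round(float(o['time_s']),2),'q',np.rad2deg(o['qpos']).round(0),'F',o['contact_force'].round(1),'gap',round(float(o['finger_gap'])*1000,1))
    y=Rc.as_matrix()[:,1]; print('pos',o['tool_pos'].round(4),'phi',np.rad2deg(np.arctan2(y[1],y[0])).round(1))
    print('TURN',(np.rad2deg(rv)/10).round(2),'SHIFT',(d/.04).round(2))
if __name__=="__main__":
    a=[float(v) for v in sys.argv[1:]]; 
    print(Rt(a[3],a[4] if len(a)>4 else 0)[:,0].round(2)) ; go(a[:3],*a[3:])
E
python3 goal.py .42 -.15 .35 93.3; python3 -c "
from goal import *; print(Rt(93.3,25).round(2))"
```

```text
[ 0.  0. -1.]
t 0.15 q [64. 18. 94.  0. 69. -4.] F [ 0.1 -0.  -0.8] gap 85.4
pos [0.2338 0.579  0.2303] phi 68.0
TURN [ 0.01 -0.    2.53] SHIFT [  4.66 -18.22   2.99]
[[-0.02 -0.05  1.  ]
 [ 0.42  0.9   0.06]
 [-0.91  0.42 -0.  ]]
```

Request:
play_rows:
  steps:
    - [[0,0,2.5,4.5,-18,3,1],[0,0,2.5,4.5,-18,3,1],[0,0,2.5,4.5,-18,3,1],[0,0,2.5,4.5,-18,3,1],[0,0,2.5,4.5,-18,3,1]]

```text
time_s: 0.78
tool_pos: [0.3087, 0.2782, 0.2808]
orientation: [-0.044, 1.57, 0.04]
contact_force: [1.5, 0.6, 0.2]
finger_gap: 0.0853
```

```bash
python3 goal.py .42 -.15 .35 93.3
```

```text
[ 0.  0. -1.]
t 0.78 q [ 36.  -9. 117.  -0.  73. -57.] F [1.5 0.6 0.2] gap 85.3
pos [0.3087 0.2782 0.2808] phi 93.1
TURN [0.01 0.   0.02] SHIFT [  2.78 -10.7    1.73]
```

Request:
play_rows:
  steps:
    - [[0,0,0,2.5,-10,2,1],[0,0,0,2.5,-10,2,1],[0,0,0,2.5,-10,2,1],[0,0,0,2.5,-10,2,1],[0,0,0,2.5,-10,2,1]]

```text
time_s: 1.4
tool_pos: [0.3827, -0.0195, 0.3406]
orientation: [-0.043, 1.569, 0.04]
contact_force: [1.6, -0.7, 0.3]
finger_gap: 0.0854
```

Request:
play_rows:
  steps:
    - [[0,0,0,1,-3,0,1],[0,0,0,1,-3,0,1],[0,0,0,1,-3,0,1],[0,0,0,1,-3,0,1]]

```text
time_s: 1.9
tool_pos: [0.4222, -0.1393, 0.34]
orientation: [-0.041, 1.57, 0.04]
contact_force: [-0.7, 0.2, -0.3]
finger_gap: 0.0856
```

```bash
cat > shot.py <<'E'
import sys,pickle
from h import *
from rig import optics
n,name=sys.argv[1:3]; s=optics.snapshot(n); cv2.imwrite(f'pics/{name}.png',s['img'][:,:,::-1]); pickle.dump(s,open(f'pics/{name}.pkl','wb'))
if len(sys.argv)>3:
    x0,y0,x1,y1,f=[float(v) for v in sys.argv[3:]]; x0,y0,x1,y1=map(int,(x0,y0,x1,y1))
    cv2.imwrite(f'pics/{name}c.png',cv2.resize(s['img'][y0:y1,x0:x1,::-1],None,fx=f,fy=f,interpolation=cv2.INTER_CUBIC))
E
python3 goal.py .42 -.15 .35 93.3; python3 shot.py wrist w1
```

```text
[ 0.  0. -1.]
t 1.9 q [ -24.   -8.  109.   -0.   79. -117.] F [-0.7  0.2 -0.3] gap 85.6
pos [ 0.4222 -0.1393  0.34  ] phi 93.0
TURN [0.   0.   0.03] SHIFT [-0.06 -0.27  0.25]
```

View pics/w1.png

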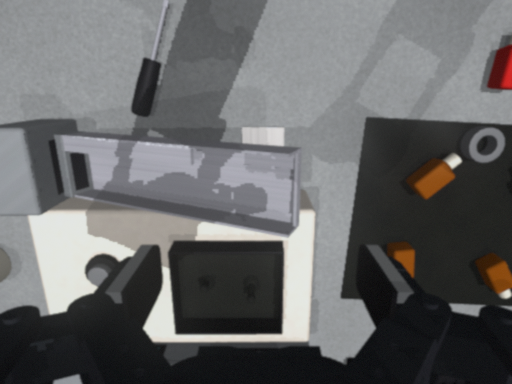

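```bash
python3 - <<'E'
import cv2
t=cv2.imread("pics/w1.png")
cv2.imwrite("pics/w1c.png",cv2.resize(t[115:245,45:310],None,fx=3,fy=3,interpolation=cv2.INTER_CUBIC))
cv2.imwrite("pics/w1d.png",cv2.resize(t[225:345,20:330],None,fx=2.5,fy=2.5,interpolation=cv2.INTER_CUBIC)*2)
E
```

```text
(no output)
```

View pics/w1c.png

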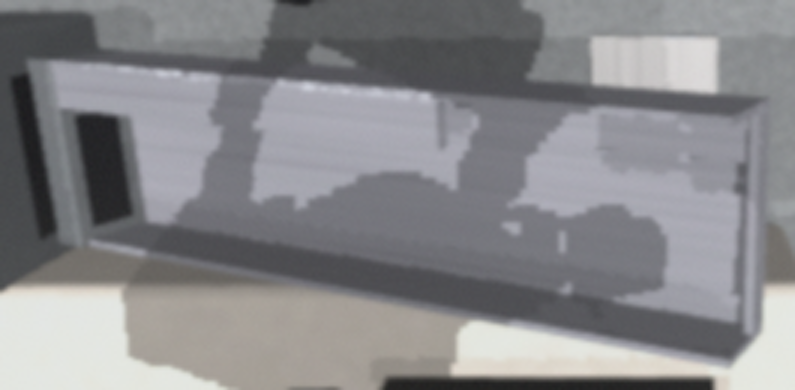

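View pics/w1d.png

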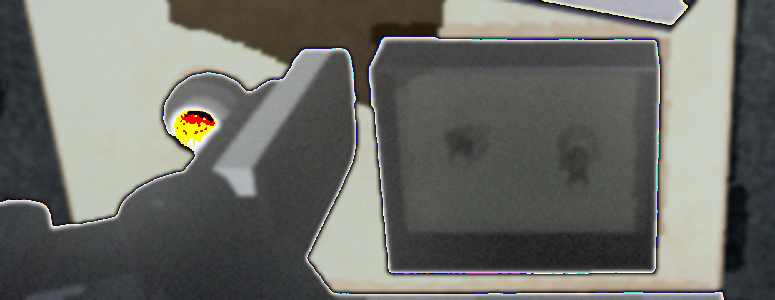

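```bash
cat > fit2.py <<'E'
from h import *
import pickle
A=np.array([0.5474,-0.2422,0.058]); Rz=R.from_euler('z',A[2]).as_matrix()
a=np.deg2rad(25)
C=np.array([[0,np.cos(a),np.sin(a)],[-1,0,0],[0,-np.sin(a),np.cos(a)]]).T
s=pickle.load(open('pics/w1.pkl','rb')); K['w']=s['K'];T['w']=s['T']
top=[((194,21,33),(278,515)),((194,38,33),(283,548))]
side=[((300,41,33),(75,148)),((300,-41,30),(163,92))]
w=[((194,21,33),(440,148)),((194,38,33),(437,95)),((300,-41,30),(733,362)),((300,-41,0),(765,332)),((300,41,0),(768,100))]
ana=[((-47,-150,115),(0,0))]
def M(p,q): return (np.array(q)/1000@C.T+p[:3])@Rz.T+[A[0],A[1],0]
def res(p):
    r=[]
    for L,n,c in((top,'top',(295,60,3.8)),(side,'side',(260,190,3.4)),(w,'w',(45,115,3))):
        r.append(proj(M(p,[q for q,_ in L]),K[n],T[n])-crop([b for _,b in L],*c))
    return np.vstack(r).ravel()
if __name__=="__main__":
    s=least_squares(res,[-.1,-.15,.03],loss='soft_l1'); print(s.x*1000); print(res(s.x).reshape(-1,2).round(1).tolist())
    img=cv2.imread('pics/w1.png'); I=cv2.resize(img[115:245,45:310],None,fx=3,fy=3)
    for q in [(x,y,z) for x in(0,194,243,300) for y,z in((-38,0),(-38,30),(38,33),(38,0),(20.5,5),(21,33))]:
        u=((proj(M(s.x,[q]),K['w'],T['w'])[0]-[45,115]+.5)*3).astype(int); cv2.circle(I,tuple(map(int,u)),3,(0,0,255) if q[2]>20 else (0,200,0),-1)
    cv2.imwrite('pics/w1e.png',I)
    print('load',M(s.x,[(243,-10,0)]), 'yaw axis x',(Rz@C)[:,0].round(3))
E
python3 fit2.py
```

```text
[ -96.42379154 -120.98184311   35.26375566]
[[0.9, 1.2], [0.1, -0.9], [2.5, -3.9], [0.3, -0.4], [0.7, -0.3], [0.7, 1.1], [-0.4, 0.4], [-1.2, -0.8], [0.3, -1.6]]
load [[ 0.4553682  -0.14812571  0.13795999]] yaw axis x [-0.053  0.905  0.423]
```

View pics/w1e.png

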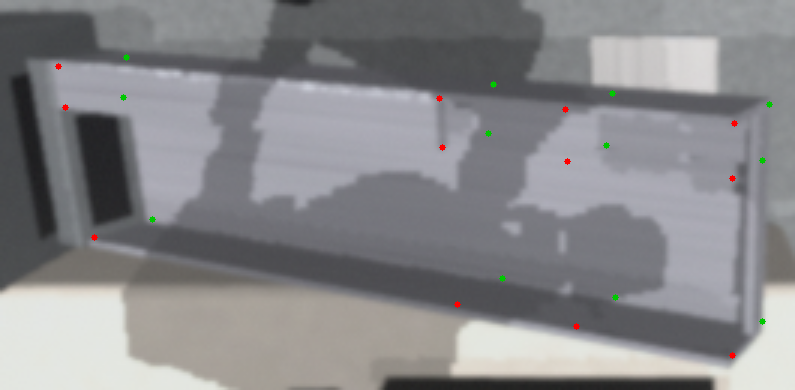

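Request:
play_rows:
  steps:
    - [[0,0,0,0.4,-0.2,-2.2,1],[0,0,0,0.4,-0.2,-2.2,1],[0,0,0,0.4,-0.2,-2.2,1],[0,0,0,0.4,-0.2,-2.2,1]]

```text
time_s: 2.45
tool_pos: [0.4389, -0.1458, 0.2535]
orientation: [-0.045, 1.568, 0.042]
contact_force: [-0.5, -0.2, 0.6]
finger_gap: 0.0857
```

```bash
python3 goal.py .42 -.15 .35 93.3; python3 shot.py wrist w2 80 60 480 330 2
```

```text
[ 0.  0. -1.]
t 2.45 q [ -24.   -2.  113.   -0.   69. -117.] F [-0.5 -0.2  0.6] gap 85.7
pos [ 0.4389 -0.1458  0.2535] phi 93.2
TURN [0.01 0.01 0.01] SHIFT [-0.47 -0.1   2.41]
```

View pics/w2c.png

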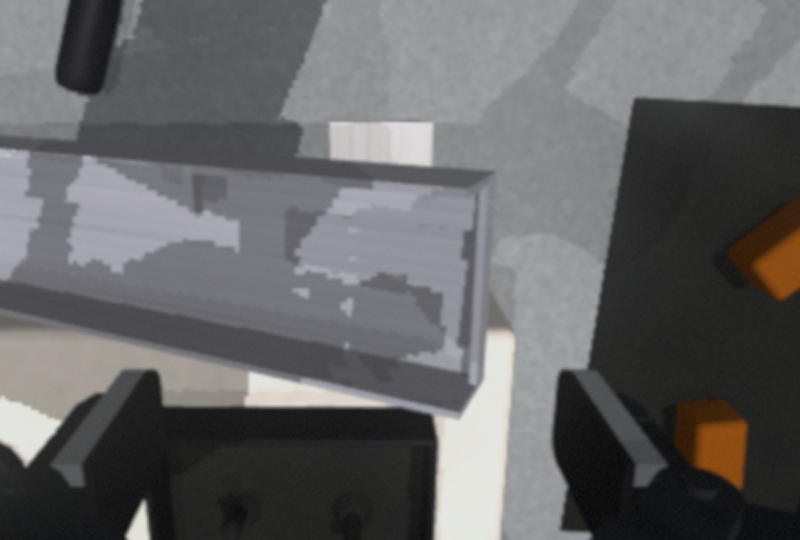

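```bash
cat > fit3.py <<'E'
from fit2 import *
s2=pickle.load(open('pics/w2.pkl','rb')); K['w2']=s2['K'];T['w2']=s2['T']
w2=[((194,21,33),(195,212)),((300,-41,30),(461,417)),((300,-41,0),(484,382)),((300,41,0),(494,173)),((300,38,33),(472,190))]
def M3(p,q): 
    Rz=R.from_euler('z',p[3]).as_matrix(); return (np.array(q)/1000@C.T)@Rz.T+p[:3]
def res3(p,e):
    r=[]
    for L,n,c in((top,'top',(295,60,3.8)),(side,'side',(260,190,3.4)),(w,'w',(45,115,3)),(w2,'w2',(80,60,2))):
        r.append(proj(M3(p,[np.array(q)+([e,0,0] if q[0]==300 else [0,0,0]) for q,_ in L]),K[n],T[n])-crop([b for _,b in L],*c))
    return np.vstack(r).ravel()
if __name__=="__main__":
  for e in(0,3):
    s=least_squares(res3,[.458,-.369,.033,.058],args=(e,),loss='soft_l1'); print(e,s.cost,s.x.round(4)); print(res3(s.x,e).reshape(-1,2).round(1).tolist())
    print('load',M3(s.x,[(243,-10,0)]), 'ana', Rz.T@(s.x[:3]-[A[0],A[1],0]))
    I=cv2.imread('pics/w2c.png')
    for q in [(x,y,z) for x in(194,243,300) for y,z in((-38,0),(-38,30),(38,33),(38,0),(20.5,5),(21,33))]:
        u=((proj(M3(s.x,[q]),K['w2'],T['w2'])[0]-[80,60]+.5)*2).astype(int); cv2.circle(I,tuple(map(int,u)),3,(0,0,255) if q[2]>20 else (0,200,0),-1)
    cv2.imwrite(f'pics/w2e{e}.png',I)
E
python3 fit3.py
```

```text
0 14.741828849405028 [ 0.4565 -0.3687  0.0377  0.0539]
[[1.2, 1.6], [0.3, -0.6], [2.4, -4.5], [0.3, -0.9], [0.2, -0.7], [0.2, 0.5], [-0.5, 0.9], [-1.1, -0.4], [0.7, -1.7], [0.8, 0.9], [-0.1, -0.1], [-0.3, -1.0], [1.4, -2.1], [-0.9, 2.2]]
load [[ 0.45463815 -0.14827939  0.1404397 ]] ana [-0.09807462 -0.12104958  0.03774346]
3 13.945202497918446 [ 0.4568 -0.3705  0.0325  0.0483]
[[1.2, 1.1], [0.3, -1.0], [2.5, -4.0], [0.5, -0.3], [-0.3, -0.7], [-0.2, 0.7], [-0.1, 0.7], [-0.9, -0.3], [1.4, -0.6], [0.4, 0.7], [0.0, -1.0], [-0.4, -1.4], [1.8, -0.6], [-0.2, 3.5]]
load [[ 0.45617274 -0.15002527  0.13519594]] ana [-0.09786583 -0.12281751  0.0324997 ]
```

View pics/w2e0.png

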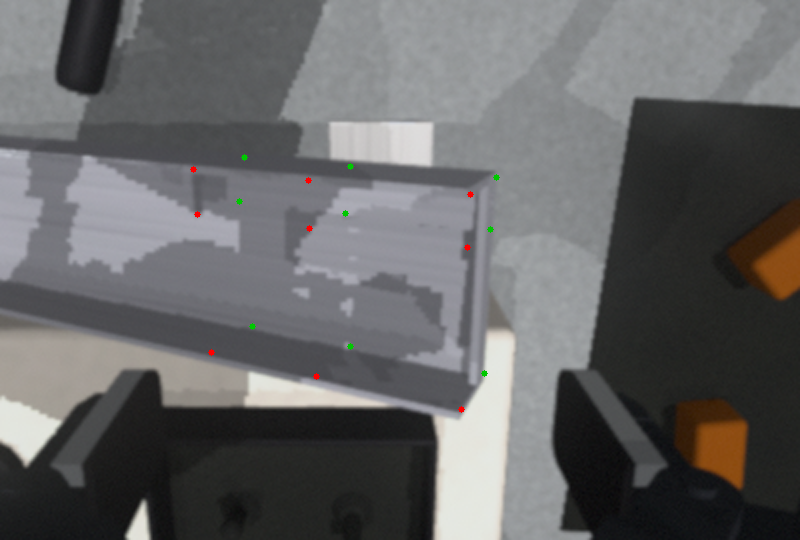

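```bash
python3 goal.py .460 .110 .25 45.5
```

```text
[ 0.  0. -1.]
t 2.5 q [ -24.   -2.  113.   -0.   69. -117.] F [0.5 0.2 1.2] gap 85.6
pos [ 0.4393 -0.1462  0.2541] phi 93.2
TURN [ 0.02  0.02 -4.77] SHIFT [ 0.52  6.41 -0.1 ]
```

Request:
play_rows:
  steps:
    - [[0,0,-4.8,0.5,6.4,0,0.7],[0,0,-4.8,0.5,6.4,0,0.7],[0,0,-4.8,0.5,6.4,0,0.7],[0,0,-4.8,0.5,6.4,-1,0.7],[0,0,-4.8,0.5,6.4,-2,0.7]]

```text
time_s: 3.12
tool_pos: [0.4633, 0.104, 0.1892]
orientation: [0.609, 1.47, -0.604]
contact_force: [1.0, 0.6, -0.6]
finger_gap: 0.06
```

```bash
python3 goal.py .460 .110 .15 45.5
```

```text
[ 0.  0. -1.]
t 3.12 q [  8.   3. 116.  -0.  60. -38.] F [ 1.   0.6 -0.6] gap 60.0
pos [0.4633 0.104  0.1892] phi 45.4
TURN [0.01 0.08 0.01] SHIFT [-0.08  0.15 -0.98]
```

Request:
play_rows:
  steps:
    - [[0,0,0,-0.1,0.15,-1,0.7],[0,0,0,-0.1,0.15,-1,0.7],[0,0,0,-0.1,0.15,-1,0.7]]

```text
time_s: 3.5
tool_pos: [0.4612, 0.11, 0.1515]
orientation: [0.61, 1.467, -0.602]
contact_force: [0.4, 0.0, -0.1]
finger_gap: 0.0597
```

```bash
cat > near.py <<'E'
import sys
from bot import *
from goal import go
from rig import optics,monitor
name=sys.argv[1]; th=float(sys.argv[2])  # expected cap angle deg
s=optics.snapshot('wrist'); o=monitor.get_obs(); img=s['img']; cv2.imwrite(f'pics/{name}.png',img[:,:,::-1])
tp=o['tool_pos']; u=proj([tp[0],tp[1],.03],s['K'],s['T'])[0]
B=blobs(img,None,300); b=min(B,key=lambda q:np.hypot(*(q[0]-u)))
x,c=fitb([(b,s['K'],s['T'])],[tp[0],tp[1],.019],zfix=19)if False else fitb([(b,s['K'],s['T'])],[tp[0],tp[1],.019],zfix=.019)
d=np.rad2deg(x[3]); 
while d-th>90:d-=180
while d-th<-90:d+=180
print('blob',b[0].round(1),b[1],'hull',round(float(hullm(x,s['K'],s['T'])[2])),'pose',x[:3].round(4),'cap ang',round(d,1),'cost',round(c,2))
I=img[:,:,::-1].copy(); P=cor@R.from_euler('z',x[3]).as_matrix().T+x[:3]
for q in proj(P,s['K'],s['T']): cv2.circle(I,tuple(int(v) for v in q.round()),2,(0,255,0),-1)
c=proj([x[0]+.046*np.cos(np.deg2rad(d)),x[1]+.046*np.sin(np.deg2rad(d)),.019],s['K'],s['T'])[0]; cv2.circle(I,tuple(int(v) for v in c),3,(255,0,255),-1)
x0,y0=[int(max(0,v)) for v in (b[0]-[110,90])]; cv2.imwrite(f'pics/{name}c.png',cv2.resize(I[y0:y0+180,x0:x0+220],None,fx=3,fy=3))
print('GRASP z.005'); go([x[0],x[1],.005],d-90)
E
python3 near.py n1 135
```

```text
blob [256.3 176.5] 2591 hull 2703 pose [0.4612 0.1091 0.0188] cap ang 135.5 cost 1.07
GRASP z.005
t 3.55 q [  8.   6. 118.  -0.  55. -37.] F [ 0.5  0.6 -0.2] gap 59.7
pos [0.4616 0.1098 0.1519] phi 45.4
TURN [0.01 0.11 0.01] SHIFT [-0.01 -0.02 -3.67]
```

View pics/n1c.png

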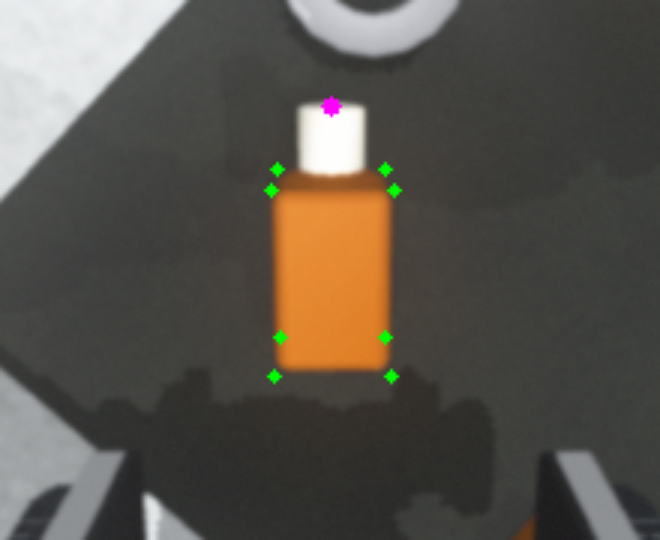

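The bottle lies centred between the fingers, with its body at crop (333,280) and its cap at (331,140) pointing at the tape. I'll descend and grip lightly.

Request:
play_rows:
  steps:
    - [[0,0.1,0,0,0,-1.5,0.7],[0,0.1,0,0,0,-3,0.7],[0,0.1,0,0,0,-3.65,0.7],[0,0.1,0,0,0,-3.65,0.7],[0,0.1,0,0,0,-3.65,0.7]]
  newtons: 20

```text
time_s: 4.18
tool_pos: [0.4643, 0.1097, 0.008]
orientation: [0.609, 1.478, -0.607]
contact_force: [-0.2, -0.2, -0.9]
finger_gap: 0.0598
```

Request:
play_rows:
  steps:
    - [[0,0,0,0,0,0,0.1],[0,0,0,0,0,0,0.1],[0,0,0,0,0,0,0.1],[0,0,0,0,0,0,0.1],[0,0,0,0,0,0,0.1]]
  newtons: 20

```text
time_s: 4.8
tool_pos: [0.4667, 0.1099, 0.0103]
orientation: [0.61, 1.474, -0.605]
contact_force: [-0.2, -1.0, 8.3]
finger_gap: 0.032
```

```bash
python3 goal.py .460 .110 .20 45.5
```

```text
[ 0.  0. -1.]
t 4.8 q [  8.  21. 120.  -0.  38. -37.] F [-0.2 -1.   8.3] gap 32.0
pos [0.4667 0.1099 0.0103] phi 45.4
TURN [0.   0.06 0.01] SHIFT [-0.17  0.    4.74]
```

Request:
play_rows:
  steps:
    - [[0,0.05,0,0,0,2,0.1],[0,0.05,0,0,0,4,0.1],[0,0.05,0,0,0,6,0.1],[0,0.05,0,0,0,6,0.1]]

```text
time_s: 5.3
tool_pos: [0.4668, 0.11, 0.2534]
orientation: [0.609, 1.479, -0.607]
contact_force: [1.0, 0.2, -0.8]
finger_gap: 0.0318
```

```bash
python3 goal.py .4552 -.149 .25 93.3; python3 shot.py wrist g1 150 150 370 384 3
```

```text
[ 0.  0. -1.]
t 5.3 q [  8.  -0. 111.  -0.  68. -37.] F [ 1.   0.2 -0.8] gap 31.8
pos [0.4668 0.11   0.2534] phi 45.4
TURN [-0.01  0.03  4.79] SHIFT [-0.29 -6.48 -0.09]
```

View pics/g1c.png

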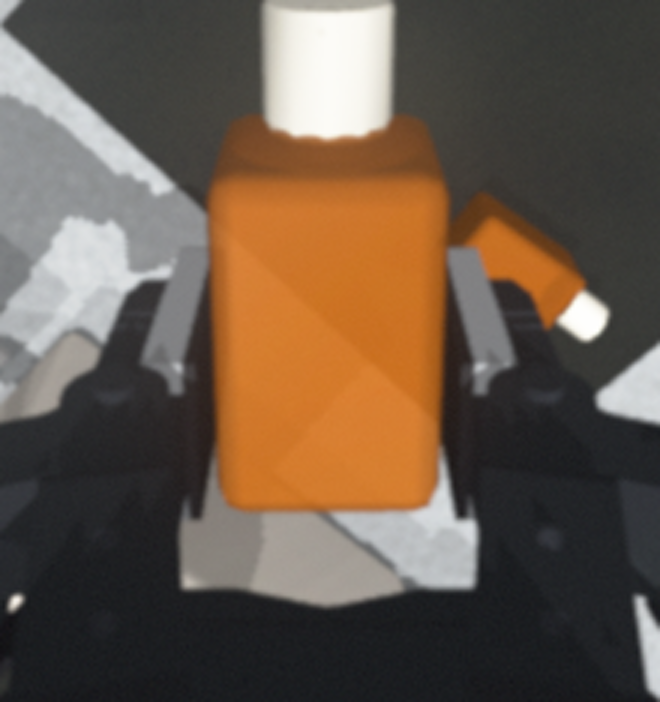

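```bash
cat > held.py <<'E'
import sys,pickle
from h import *
from rig import monitor
# args: name f_row r_row  (crop coordinates f=3 origin 150,150) of the body's front (cap-side) top edge and rear top edge, widths
def held(name,fr,rr,fw,rw,o=None):
    s=pickle.load(open(f'pics/{name}.pkl','rb')); o=o or monitor.get_obs()
    Rt=R.from_rotvec(o['orientation']).as_matrix(); tp=o['tool_pos']
    def f(p):
        P=np.array([[p[0]-.016,y,p[1]+z] for z in(-.0255,.0255) for y in(-.0155,.0155)])
        u=(proj(P@Rt.T+tp,s['K'],s['T'])-150+.5)*3-.5
        return [u[:2,1].mean()-fr,u[2:,1].mean()-rr,u[1,0]-u[0,0]-fw,u[3,0]-u[2,0]-rw]
    q=least_squares(f,[-.02,0]); print('bottle centre in tool frame x,z mm',(q.x*1000).round(1),'res px/3',np.round(q.fun,1))
held(sys.argv[1],*[float(v) for v in sys.argv[2:]])
E
python3 held.py g1 185 506 225 214
```

```text
bottle centre in tool frame x,z mm [ 7.1 -3. ] res px/3 [-0.1  0.1  5.  -6.2]
```

```bash
python3 - <<'E'
import pickle
from h import *
from rig import monitor
s=pickle.load(open('pics/g1.pkl','rb')); o=monitor.get_obs(); Rt=R.from_rotvec(o['orientation']).as_matrix()
for dx,dz in((-.0087,0),(-.0087,-.004),(0,0),(.007,-.003)):
    P=np.array([[dx+x,y,dz+z] for x in(-.016,.016) for z in(-.026,.026) for y in(-.016,.016)])
    u=(proj(P@Rt.T+o['tool_pos'],s['K'],s['T'])-150)*3
    print(dx,dz,u.round(0).tolist(), ((proj(np.array([[dx,0,dz-.046],[dx,0,dz-.028]])@Rt.T+o['tool_pos'],s['K'],s['T'])-150)*3).round())
E
```

```text
-0.0087 0 [[223.0, 248.0], [490.0, 250.0], [234.0, 603.0], [472.0, 605.0], [247.0, 161.0], [458.0, 162.0], [254.0, 458.0], [447.0, 459.0]] [[355.  57.]
 [354. 187.]]
-0.0087 -0.004 [[222.0, 217.0], [491.0, 219.0], [234.0, 578.0], [473.0, 580.0], [246.0, 136.0], [459.0, 137.0], [253.0, 437.0], [447.0, 438.0]] [[356.  26.]
 [355. 159.]]
0 0 [[231.0, 221.0], [480.0, 222.0], [240.0, 557.0], [464.0, 559.0], [251.0, 143.0], [452.0, 144.0], [258.0, 427.0], [441.0, 428.0]] [[354.  42.]
 [353. 165.]]
0.007 -0.003 [[236.0, 180.0], [473.0, 181.0], [244.0, 507.0], [459.0, 509.0], [255.0, 113.0], [448.0, 114.0], [260.0, 390.0], [438.0, 391.0]] [[354.  12.]
 [353. 131.]]
```

```bash
python3 - <<'E'
import pickle
from h import *
from rig import monitor
s=pickle.load(open('pics/g1.pkl','rb')); o=monitor.get_obs(); Rt=R.from_rotvec(o['orientation']).as_matrix()
P=np.array([[x,y,-.011] for x in(0,-.01,-.019,-.03) for y in(-.016,.016)])
print(((proj(P@Rt.T+o['tool_pos'],s['K'],s['T'])-150)*3).round(0).tolist())
Tc=np.eye(4);Tc[:3,:3]=Rt;Tc[:3,3]=o['tool_pos']; print((np.linalg.inv(Tc)@s['T']).round(4))
for n in('w1','w2'):pass
E
python3 shot.py side s2 200 60 400 260 3.5; python3 shot.py top t2 150 100 320 230 4.5
```

```text
[[245.0, 273.0], [460.0, 274.0], [238.0, 304.0], [469.0, 306.0], [232.0, 337.0], [478.0, 338.0], [222.0, 382.0], [490.0, 384.0]]
[[ 1.020e-02  2.811e-01 -9.596e-01 -1.351e-01]
 [ 9.999e-01 -3.500e-03  9.600e-03 -2.400e-03]
 [-7.000e-04 -9.597e-01 -2.812e-01 -7.540e-02]
 [ 0.000e+00  0.000e+00  0.000e+00  1.000e+00]]
```

View pics/s2c.png

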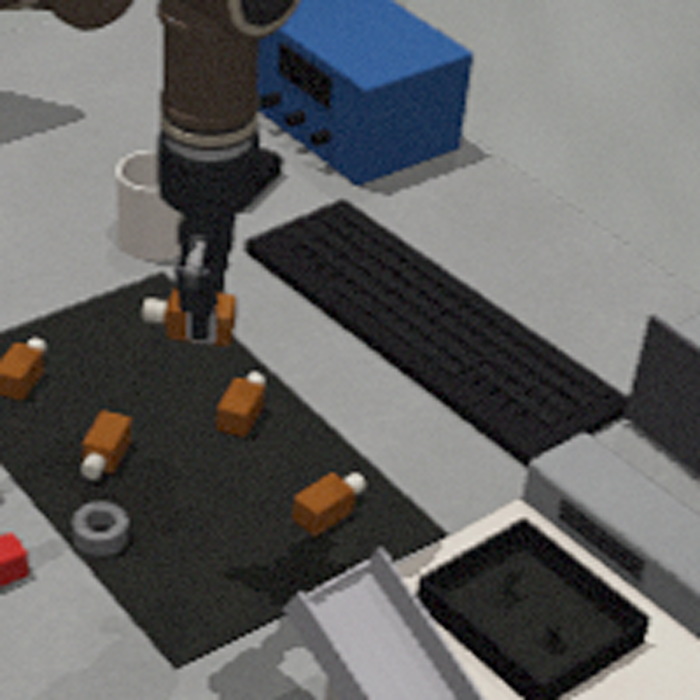

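View pics/t2c.png

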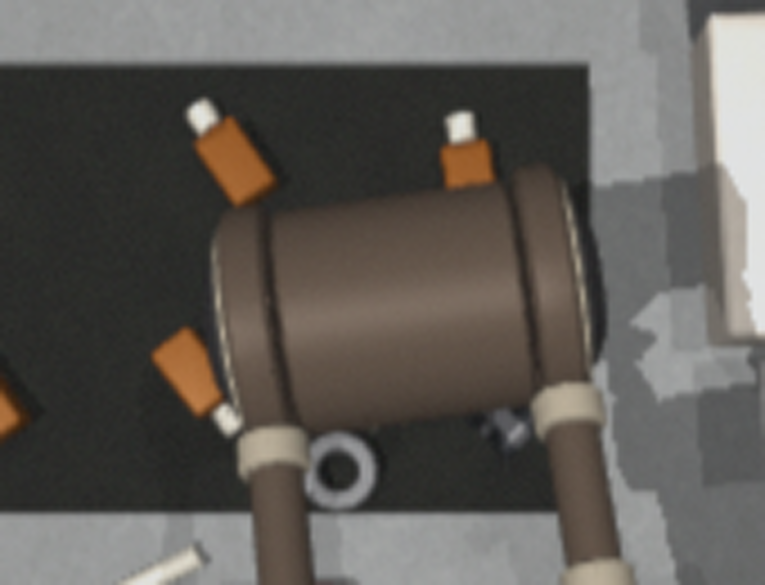

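```bash
python3 - <<'E'
import pickle
from h import *
from rig import monitor
o=monitor.get_obs(); Rt=R.from_rotvec(o['orientation']).as_matrix()
I=cv2.imread('pics/s2c.png')
for dx,col in((-.0087,(0,255,0)),(.007,(255,0,255))):
    P=np.array([[dx+x,y,-.003+z] for x in(-.016,.016) for z in(-.026,.026) for y in(-.016,.016)]+[[dx,0,-.048]])
    u=(proj(P@Rt.T+o['tool_pos'],K['side'],T['side'])-[200,60])*3.5
    for q in u: cv2.circle(I,tuple(int(v) for v in q),2,col,-1)
cv2.imwrite('pics/s2o.png',cv2.resize(I[230:400,100:300],None,fx=4,fy=4))
E
```

```text
(no output)
```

View pics/s2o.png

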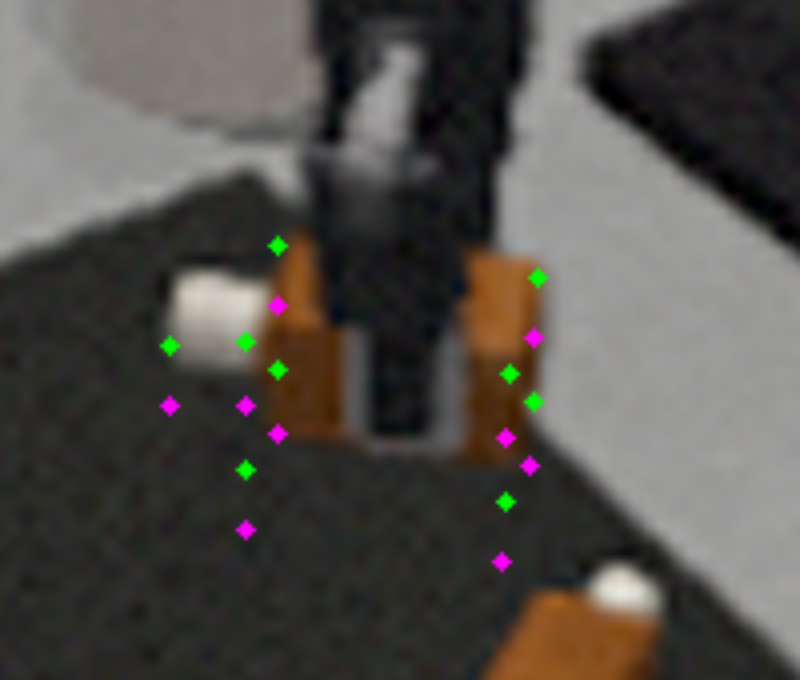

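```bash
python3 - <<'E'
from h import *
import pickle
from rig import monitor,optics
o=monitor.get_obs(); s=optics.snapshot('wrist'); o2=monitor.get_obs()
for oo in(o,o2):
    Tc=np.eye(4);Tc[:3,:3]=R.from_rotvec(oo['orientation']).as_matrix();Tc[:3,3]=oo['tool_pos']; print(oo['tool_pos'],(np.linalg.inv(Tc)@s['T']).round(4)[:3])
Tc=np.eye(4);Tc[:3,:3]=R.from_rotvec([ 0.29938252,  1.55031195, -0.30281744]).as_matrix();Tc[:3,3]=[0.23369124, 0.57879157, 0.23004675]
T0=np.array([[ 0.37375333,-0.88816326,-0.26734709,0.165666],[0.92752613,0.35728983,0.10972358,0.60672704],[-0.00193205,-0.28898097,0.95733289,0.37267098],[0,0,0,1]])
print((np.linalg.inv(Tc)@T0).round(4)[:3])
cv2.imwrite('pics/g1b.png',cv2.resize(s['img'][150:384,150:370,::-1],None,fx=3,fy=3)); pickle.dump(s,open('pics/g1b.pkl','wb'))
E
```

```text
[0.46948446 0.11039414 0.25497823] [[-5.000e-04  2.889e-01 -9.573e-01 -1.425e-01]
 [ 1.000e+00 -6.000e-04 -7.000e-04 -0.000e+00]
 [-8.000e-04 -9.573e-01 -2.889e-01 -7.360e-02]]
[0.46736458 0.11006518 0.25200279] [[-5.500e-03  2.925e-01 -9.562e-01 -1.452e-01]
 [ 1.000e+00  8.000e-04 -5.500e-03  1.000e-03]
 [-8.000e-04 -9.563e-01 -2.925e-01 -7.280e-02]]
[[-3.000e-04  2.891e-01 -9.573e-01 -1.426e-01]
 [ 1.000e+00 -6.000e-04 -5.000e-04  1.000e-04]
 [-7.000e-04 -9.573e-01 -2.891e-01 -7.360e-02]]
```

View pics/g1b.png

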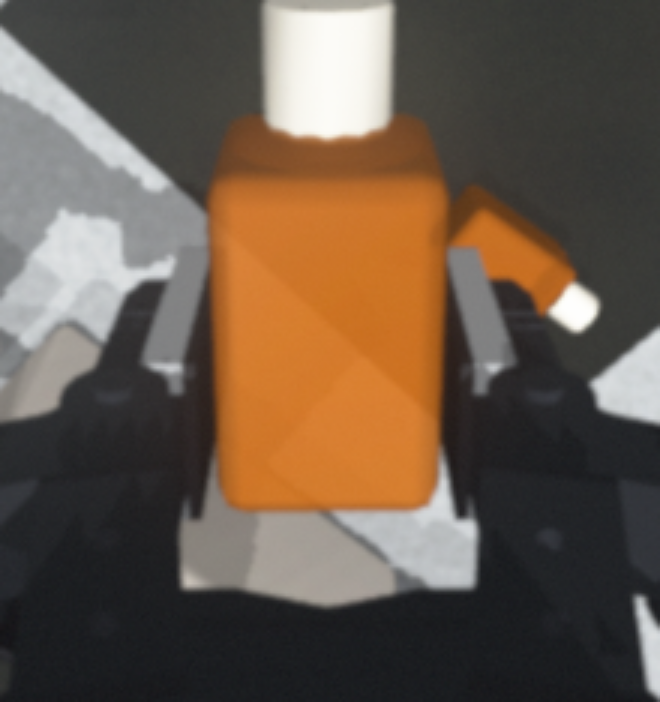

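```bash
cat > held.py <<'E'
import sys
from h import *
Tr=np.array([[-4e-4,.289,-.9573,-.1426],[1,-6e-4,-6e-4,0],[-7.5e-4,-.9573,-.289,-.0736],[0,0,0,1]])
def held(fr,rr,fw,rw):
    def f(p):
        P=np.array([[p[0]-.016,y,p[1]+z] for z in(-.0255,.0255) for y in(-.0155,.0155)])
        u=(proj(P,K['wrist'],Tr)-150+.5)*3-.5
        return [u[:2,1].mean()-fr,u[2:,1].mean()-rr,u[1,0]-u[0,0]-fw,u[3,0]-u[2,0]-rw]
    q=least_squares(f,[-.02,0]); print('bottle centre in tool frame x,z mm',(q.x*1000).round(1),'res px/3',np.round(q.fun,1))
    for x in(-.012,-.008,-.004,0): print(x, np.round(f([x,-.003]),0))
held(*[float(v) for v in sys.argv[1:]])
E
python3 held.py 185 507 230 218
```

```text
bottle centre in tool frame x,z mm [-3.  -1.2] res px/3 [-1.3  1.4  4.2 -7.4]
-0.012 [11. 34. 22.  7.]
-0.008 [-1. 14. 14.  0.]
-0.004 [-12.  -5.   7.  -5.]
0 [-22. -22.   0. -11.]
```

```bash
cat > place.py <<'E'
import sys
from goal import *
a=np.deg2rad(25); C=np.array([[0,np.cos(a),np.sin(a)],[-1,0,0],[0,-np.sin(a),np.cos(a)]]).T
YAW=.056; RC=R.from_euler('z',YAW).as_matrix()@C; LOAD=np.array([.4554,-.149,.138])  # chute (243,-10,0)
def W(x,y,z): return LOAD+RC@(np.array([x-243,y+10,z])/1000)
if __name__=="__main__":
    x,y,z=[float(v) for v in sys.argv[1:4]]; tilt=float(sys.argv[4]) if len(sys.argv)>4 else 25
    p=W(x,y,z); print('world',p.round(4)); go(p,90+np.rad2deg(YAW),tilt)
    o=monitor.get_obs(); print('now chute',((o['tool_pos']-LOAD)@RC*1000+[243,-10,0]).round(1))
E
python3 place.py 243 -11.2 100
```

```text
world [ 0.459  -0.1911  0.2286]
t 5.5 q [  8.   0. 111.  -0.  68. -37.] F [-0.   0.2 -1.7] gap 31.8
pos [0.4674 0.1101 0.252 ] phi 45.4
TURN [ 2.4  -0.88  4.71] SHIFT [-0.21 -7.53 -0.58]
now chute [525.  -36.4  -5.7]
```

Request:
play_rows:
  steps:
    - [[2.4,-0.9,4.7,-0.2,-7.5,0.3,0.1],[2.4,-0.9,4.7,-0.2,-7.5,0.3,0.1],[2.4,-0.9,4.7,-0.2,-7.5,0.3,0.1],[2.4,-0.9,4.7,-0.2,-7.5,0.3,0.1],[2.4,-0.9,4.7,-0.2,-7.5,0,0.1]]

```text
time_s: 6.12
tool_pos: [0.4611, -0.1206, 0.2535]
orientation: [0.387, 1.572, 0.129]
contact_force: [0.5, 0.4, 0.5]
finger_gap: 0.0316
```

```bash
python3 place.py 243 -11.2 45
```

```text
world [ 0.4577 -0.1679  0.1788]
t 6.12 q [ -31.    5.  109.   17.   77. -117.] F [0.5 0.4 0.5] gap 31.6
pos [ 0.4611 -0.1206  0.2535] phi 80.0
TURN [ 0.62 -0.3   1.21] SHIFT [-0.09 -1.18 -1.87]
now chute [317.2 -17.3  92.9]
```

Request:
play_rows:
  steps:
    - [[0.6,-0.3,1.2,-0.1,-1.2,-0.5,0.1],[0.6,-0.3,1.2,-0.1,-1.2,-1,0.1],[0.6,-0.3,1.2,-0.1,-1.2,-1.85,0.1],[0.6,-0.3,1.2,-0.1,-1.2,-1.85,0.1],[0.6,-0.3,1.2,-0.1,-1.2,-1.85,0.1]]

```text
time_s: 6.75
tool_pos: [0.4568, -0.168, 0.1793]
orientation: [0.299, 1.556, 0.382]
contact_force: [-0.0, 0.3, -0.7]
finger_gap: 0.0317
```

```bash
python3 place.py 243 -11.2 45;python3 place.py 243 -11.2 20; python3 shot.py wrist p1 120 100 400 370 2.4;python3 shot.py side p1s 300 170 420 270 6
```

```text
world [ 0.4577 -0.1679  0.1788]
t 6.75 q [ -37.   15.  107.   19.   75. -138.] F [-0.   0.3 -0.7] gap 31.7
pos [ 0.4568 -0.168   0.1793] phi 93.1
TURN [ 0.02 -0.01  0.01] SHIFT [ 0.02  0.   -0.01]
now chute [243.2 -10.3  45.5]
world [ 0.4571 -0.1574  0.1561]
t 6.75 q [ -37.   15.  107.   19.   75. -138.] F [-0.   0.3 -0.7] gap 31.7
pos [ 0.4568 -0.168   0.1793] phi 93.1
TURN [ 0.02 -0.01  0.01] SHIFT [ 0.01  0.27 -0.58]
now chute [243.2 -10.3  45.5]
```

View pics/p1c.png

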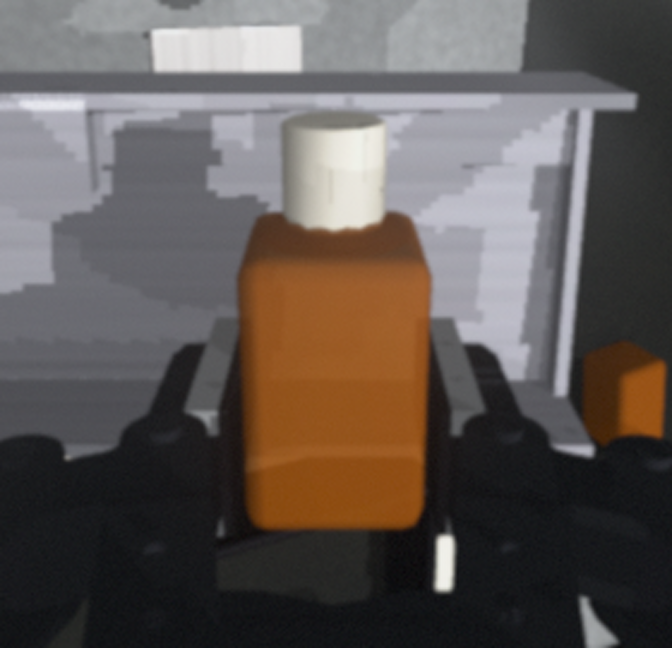

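View pics/p1sc.png

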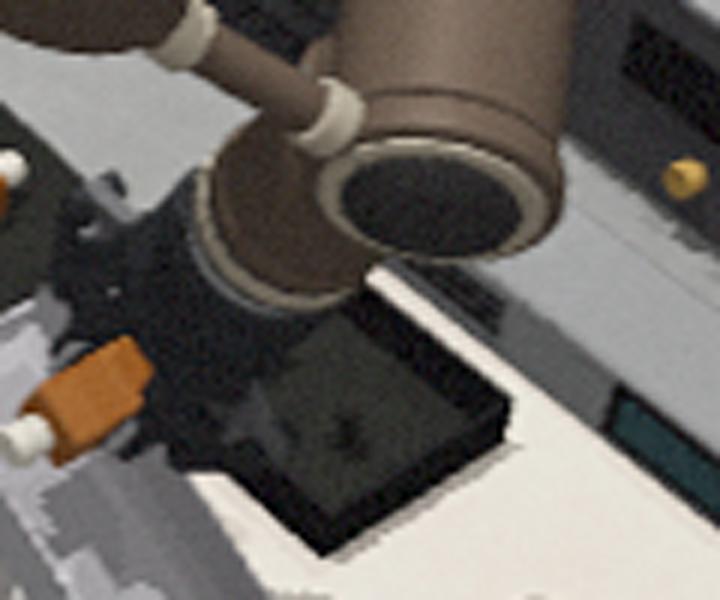

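```bash
cat > rel.py <<'E'
from h import *
Tr=np.array([[-4e-4,.289,-.9573,-.1426],[1,-6e-4,-6e-4,0],[-7.5e-4,-.9573,-.289,-.0736],[0,0,0,1]])
def row2(v,xt,u=258):
    o,d=ray((u,v),K['wrist'],Tr); k=(xt-o[0])/d[0]; return (o+d*k)*1000
if __name__=="__main__":
  for h in(8,12,16):
    f1=row2(100+95/2.4,h/1000)[2];f2=row2(100+108/2.4,h/1000)[2]
    r1=row2(100+445/2.4,(h+3)/1000)[2];r2=row2(100+456/2.4,(h+3)/1000)[2]
    print(h,'front outer/inner',f1.round(1),f2.round(1),'rear in/out',r1.round(1),r2.round(1),'widths',(r2-f1).round(1),(r1-f2).round(1),'mid',((r1+f2)/2).round(1))
  # bottle: cap tip top row 113/2.4? front top edge row 265, rear edge 528
  for x in(-.008,-.005): print(row2(100+265/2.4,x-.016)[2],row2(100+527/2.4,x-.016)[2])
E
python3 rel.py
```

```text
8 front outer/inner -51.0 -48.5 rear in/out 26.9 29.7 widths 80.7 75.4 mid -10.8
12 front outer/inner -50.4 -47.8 rear in/out 29.5 32.4 widths 82.8 77.3 mid -9.1
16 front outer/inner -49.8 -47.2 rear in/out 32.1 35.1 widths 84.8 79.3 mid -7.5
-28.757849441769586 20.61343946733844
-27.623562328154993 22.996578745601653
```

Request:
play_rows:
  steps:
    - [[0,0,0,0,0.15,-0.3,0.1],[0,0,0,0,0.3,-0.62,0.1],[0,0,0,0,0.3,-0.62,0.1],[0,0,0,0,0.3,-0.62,0.1]]

```text
time_s: 7.35
tool_pos: [0.4578, -0.1564, 0.1558]
orientation: [0.296, 1.554, 0.382]
contact_force: [0.9, 0.4, -1.6]
finger_gap: 0.0318
```

```bash
python3 place.py 243 -10.2 13
```

```text
world [ 0.4559 -0.1545  0.1498]
t 7.35 q [ -36.   16.  109.   20.   72. -139.] F [ 0.9  0.4 -1.6] gap 31.8
pos [ 0.4578 -0.1564  0.1558] phi 93.2
TURN [0.03 0.01 0.  ] SHIFT [-0.05  0.05 -0.15]
now chute [243.7 -12.   19.3]
```

Request:
play_rows:
  steps:
    - [[0,0,0,-0.02,0.04,-0.08,0.1],[0,0,0,-0.04,0.07,-0.15,0.1],[0,0,0,-0.04,0.07,-0.15,0.1]]

```text
time_s: 7.72
tool_pos: [0.4576, -0.154, 0.15]
orientation: [0.295, 1.551, 0.38]
contact_force: [5.7, 0.5, -1.5]
finger_gap: 0.0315
```

```bash
python3 place.py 243 -10.2 10;  python3 shot.py wrist p2 120 100 400 370 2.4
```

```text
world [ 0.4558 -0.1532  0.1471]
t 7.72 q [ -36.   17.  109.   20.   71. -139.] F [ 5.7  0.5 -1.5] gap 31.5
pos [ 0.4576 -0.154   0.15  ] phi 93.2
TURN [0.03 0.03 0.01] SHIFT [-0.04  0.02 -0.07]
now chute [243.4 -11.9  13.1]
```

View pics/p2c.png

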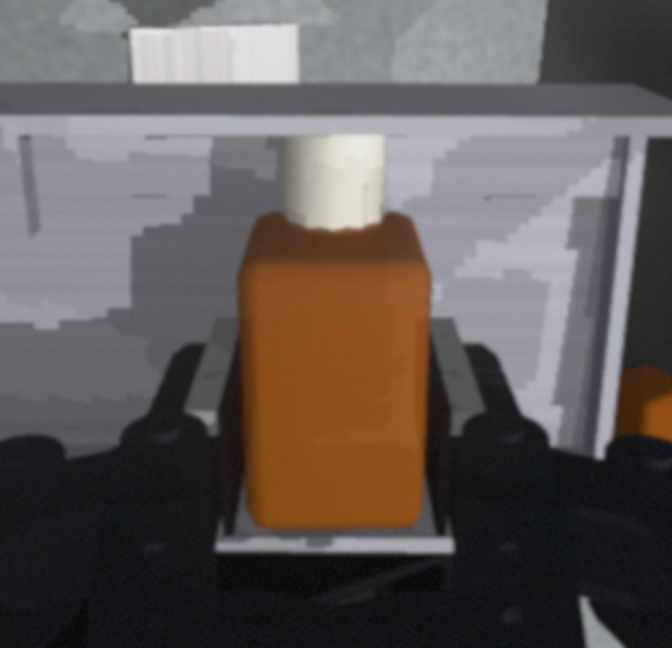

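Request:
play_rows:
  steps:
    - [[0,0,0,0.06,0,0,0.1],[0,0,0,0.06,0.01,-0.03,0.1],[0,0,0,0.06,0.01,-0.04,0.1]]

```text
time_s: 8.15
tool_pos: [0.4592, -0.1533, 0.148]
orientation: [0.296, 1.553, 0.381]
contact_force: [0.8, -0.2, -0.1]
finger_gap: 0.032
```

```bash
python3 place.py 243 -12 9
```

```text
world [ 0.4576 -0.1527  0.1462]
t 8.15 q [ -36.   17.  109.   20.   71. -139.] F [ 0.8 -0.2 -0.1] gap 32.0
pos [ 0.4592 -0.1533  0.148 ] phi 93.2
TURN [0.03 0.02 0.01] SHIFT [-0.04  0.01 -0.05]
now chute [243.2 -13.6  11. ]
```

Contact has cleared. I'll lower in small steps until the floor is felt.

Request:
play_rows:
  steps:
    - [[0,0,0,0,0.02,-0.04,0.1],[0,0,0,0,0.04,-0.08,0.1],[0,0,0,0,0.04,-0.08,0.1]]

```text
time_s: 8.52
tool_pos: [0.4601, -0.1532, 0.1467]
orientation: [0.294, 1.551, 0.38]
contact_force: [-1.5, -4.1, 8.0]
finger_gap: 0.0321
```

```bash
python3 place.py 243 -12 9
```

```text
world [ 0.4576 -0.1527  0.1462]
t 8.53 q [ -36.   17.  109.   20.   71. -139.] F [-1.5 -4.1  8. ] gap 32.1
pos [ 0.4601 -0.1532  0.1467] phi 93.3
TURN [0.04 0.03 0.01] SHIFT [-0.06  0.01 -0.01]
now chute [242.7 -14.5   9.8]
```

Request:
play_rows:
  steps:
    - [[0,0,0,0,-0.02,0.04,0.7],[0,0,0,0,-0.02,0.04,0.7],[0,0,0,0,-0.3,0.6,0.7],[0,0,0,0,-0.6,1.25,0.7],[0,0,0,0,-0.6,1.4,0.7]]

```text
time_s: 9.15
tool_pos: [0.4611, -0.1781, 0.2039]
orientation: [0.292, 1.549, 0.378]
contact_force: [-0.5, -0.3, -0.7]
finger_gap: 0.0596
```

```bash
python3 place.py 243 -12 80; python3 shot.py wrist p3
```

```text
world [ 0.4593 -0.1826  0.2105]
t 9.15 q [ -38.   14.  105.   19.   78. -138.] F [-0.5 -0.3 -0.7] gap 59.6
pos [ 0.4611 -0.1781  0.2039] phi 93.3
TURN [0.05 0.04 0.01] SHIFT [-0.05 -0.11  0.16]
now chute [244.2 -14.1  72.2]
```

View pics/p3.png

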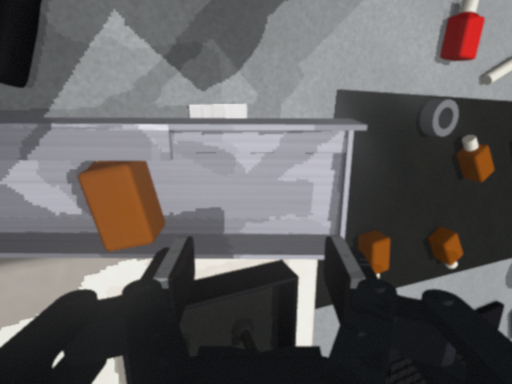

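Request:
play_rows:
  steps:
    - [[0,0,0,0,0,1,0.7],[0,0,0,0,0,2,0.7],[0,0,0,0,0,2,0.7]]

```text
time_s: 9.57
tool_pos: [0.4621, -0.1778, 0.2859]
orientation: [0.29, 1.546, 0.378]
contact_force: [0.6, 0.8, -1.0]
finger_gap: 0.0598
```

```bash
python3 shot.py wrist p4; python3 shot.py top p4t 290 60 470 220 4
```

```text
(no output)
```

View pics/p4.png

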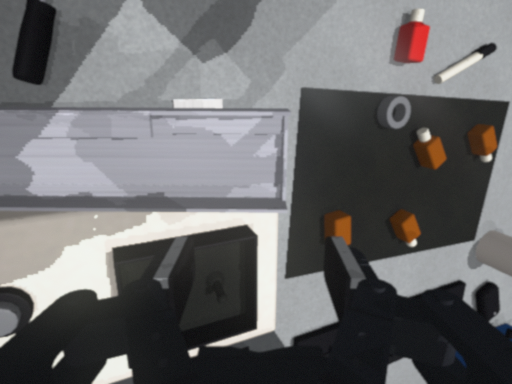

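View pics/p4tc.png

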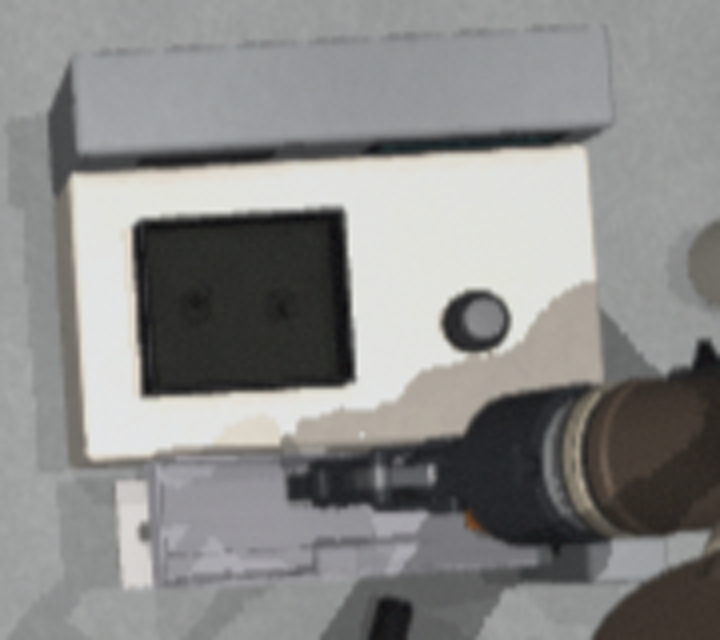

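```bash
python3 goal.py .50 -.06 .30 46
```

```text
[ 0.  0. -1.]
t 9.68 q [ -38.    9.  101.   18.   86. -135.] F [ 1.1  1.1 -0. ] gap 60.0
pos [ 0.4602 -0.1768  0.2827] phi 93.3
TURN [-2.36  0.91 -4.65] SHIFT [0.99 2.92 0.43]
```

Request:
play_rows:
  steps:
    - [[-2.4,0.9,-4.6,1,2.9,0.4,0.7],[-2.4,0.9,-4.6,1,2.9,0.4,0.7],[-2.4,0.9,-4.6,1,2.9,0.4,0.7],[-2.4,0.9,-4.6,1,2.9,0.4,0.7],[-2.4,0.9,-4.6,1,2.9,0.4,0.7]]

```text
time_s: 10.3
tool_pos: [0.4986, -0.0599, 0.2962]
orientation: [0.58, 1.497, -0.574]
contact_force: [-0.3, -0.1, 0.3]
finger_gap: 0.0597
```

```bash
python3 goal.py .56 .06 .22 -4; python3 shot.py top t3 290 60 470 220 4
```

```text
[ 0.  0. -1.]
t 10.3 q [-12.   1. 106.   0.  74. -60.] F [-0.3 -0.1  0.3] gap 59.7
pos [ 0.4986 -0.0599  0.2962] phi 47.8
TURN [-0.04  0.   -5.18] SHIFT [ 1.54  3.   -1.9 ]
```

View pics/t3c.png

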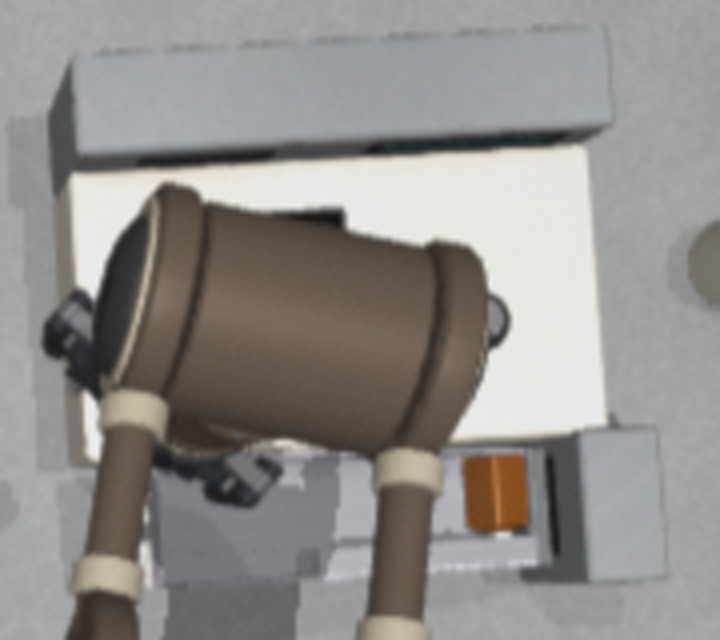

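Bottle D is queued at the stop, square, with its cap end under the keeper (top crop (497,493)). The next one is at (0.594, 0.090).

Request:
play_rows:
  steps:
    - [[0,0,-5.2,1.5,3,-1.5,0.7],[0,0,-5.2,1.5,3,-1.5,0.7],[0,0,-5.2,1.5,3,-1.5,0.7],[0,0,-5.2,1.5,3,-1.5,0.7],[0,0,-5.2,1.5,3,-1.5,0.7]]

```text
time_s: 10.98
tool_pos: [0.5573, 0.062, 0.2331]
orientation: [1.27, 1.177, -1.267]
contact_force: [-0.1, -0.9, -0.2]
finger_gap: 0.0599
```

```bash
python3 goal.py .594 .09 .16 -55
```

```text
[ 0.  0. -1.]
t 10.97 q [  2.  11. 102.   0.  67.   6.] F [-0.1 -0.9 -0.2] gap 59.9
pos [0.5573 0.062  0.2331] phi -4.5
TURN [-0.04 -0.   -5.05] SHIFT [ 0.92  0.7  -1.83]
```

Request:
play_rows:
  steps:
    - [[0,0,-5.2,0.9,0.7,-1,0.7],[0,0,-5.2,0.9,0.7,-1,0.7],[0,0,-5.2,0.9,0.7,-1,0.7],[0,0,-5.2,0.9,0.7,-1.5,0.7],[0,0,-5.2,0.9,0.7,-1.8,0.7]]

```text
time_s: 11.6
tool_pos: [0.591, 0.0897, 0.1574]
orientation: [1.893, 0.573, -1.895]
contact_force: [0.6, 0.3, -0.7]
finger_gap: 0.0595
```

Request:
play_rows:
  steps:
    - [[0,0,-1.1,0,0,0,0.7],[0,0,-2.2,0,0,0,0.7],[0,0,-2.2,0,0,0,0.7],[0,0,-2.2,0,0,0,0.7]]

```text
time_s: 12.1
tool_pos: [0.5902, 0.0895, 0.1563]
orientation: [2.117, 0.221, -2.121]
contact_force: [-0.8, -0.5, 0.0]
finger_gap: 0.0597
```

```bash
python3 near.py n2 11
```

```text
blob [261.  170.9] 2553 hull 2617 pose [0.5952 0.0899 0.0189] cap ang 8.5 cost 0.58
GRASP z.005
t 12.15 q [  4.  19. 101.   0.  60.  83.] F [ 1.5  0.  -0.4] gap 59.9
pos [0.5904 0.0895 0.1566] phi -78.5
TURN [-0.04 -0.01 -0.3 ] SHIFT [ 0.12  0.01 -3.79]
```

View pics/n2c.png

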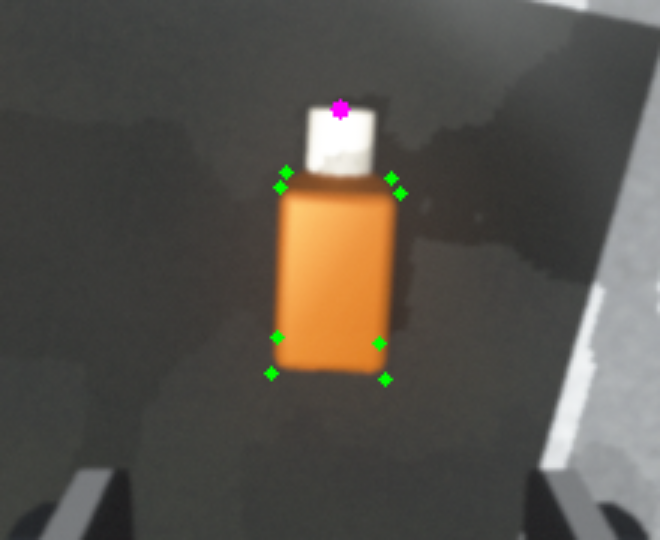

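Request:
play_rows:
  steps:
    - [[0,0,-0.3,0.12,0,-1.5,0.7],[0,0,-0.3,0.12,0,-3,0.7],[0,0,-0.3,0.12,0,-3.6,0.7],[0,0,-0.3,0.12,0,-3.6,0.7],[0,0,-0.3,0.12,0,-3.6,0.7]]

```text
time_s: 12.78
tool_pos: [0.5967, 0.0896, 0.014]
orientation: [2.15, 0.168, -2.146]
contact_force: [0.2, 0.3, -0.1]
finger_gap: 0.0602
```

```bash
python3 goal.py .5952 .0899 .0125 -81.5
```

```text
[ 0.  0. -1.]
t 12.78 q [  4.  31. 103.   1.  45.  85.] F [ 0.2  0.3 -0.1] gap 60.2
pos [0.5967 0.0896 0.014 ] phi -81.5
TURN [-0.04  0.01 -0.  ] SHIFT [-0.04  0.01 -0.04]
```

Request:
play_rows:
  steps:
    - [[0,0,0,-0.04,0,-0.04,0.1],[0,0,0,-0.04,0,-0.04,0.1],[0,0,0,-0.04,0,-0.04,0.1],[0,0,0,-0.04,0,-0.04,0.1],[0,0,0,-0.04,0,0.5,0.1]]

```text
time_s: 13.4
tool_pos: [0.5931, 0.0895, 0.0332]
orientation: [2.145, 0.168, -2.151]
contact_force: [-0.8, 0.5, -0.9]
finger_gap: 0.0315
```

Request:
play_rows:
  steps:
    - [[0,0,0,-0.5,-0.5,2,0.1],[0,0,1,-1,-1,4,0.1],[0,0,2,-1.5,-1.5,5,0.1],[0,0,3,-1.5,-2,5,0.1],[0,0,4,-1.5,-2,5,0.1]]

```text
time_s: 14.02
tool_pos: [0.5344, 0.0077, 0.2381]
orientation: [1.719, 0.78, -1.716]
contact_force: [0.1, -0.1, -1.2]
finger_gap: 0.0316
```

```bash
python3 goal.py .52 -.05 .27 15; python3 shot.py wrist g2 150 150 370 384 3
```

```text
[ 0.  0. -1.]
t 14.03 q [ -4.   7. 105.   0.  67.  37.] F [ 0.1 -0.1 -1.2] gap 31.6
pos [0.5344 0.0077 0.2381] phi -41.3
TURN [-0.01 -0.    5.63] SHIFT [-0.36 -1.44  0.8 ]
```

View pics/g2c.png

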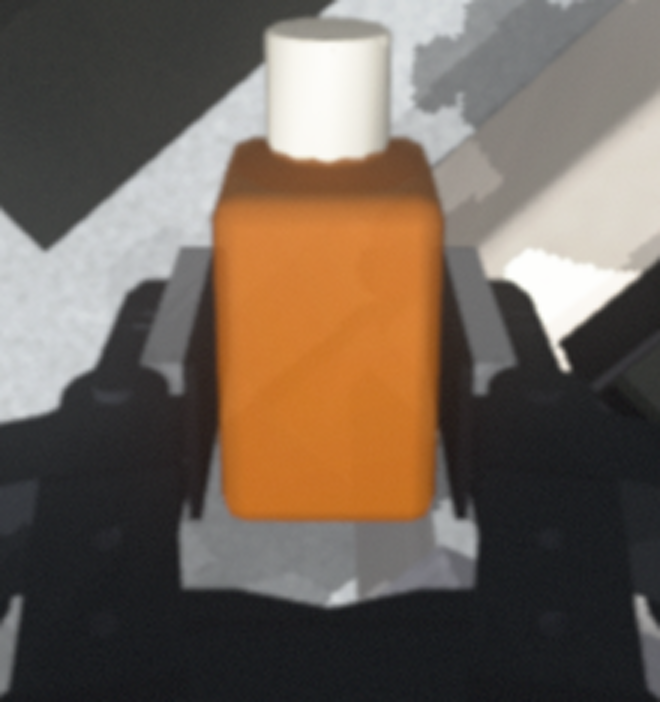

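```bash
python3 held.py 208 519 226 214|head -1
```

```text
bottle centre in tool frame x,z mm [-1.1  2.7] res px/3 [-2.4  2.6  2.9 -7.6]
```

Request:
play_rows:
  steps:
    - [[0,0,5.3,-0.4,-1.4,0.8,0.1],[0,0,5.3,-0.4,-1.4,0.8,0.1],[0,0,5.3,-0.4,-1.4,0.8,0.1],[0,0,5.3,-0.4,-1.4,0.8,0.1],[0,0,5.3,-0.4,-1.4,0.8,0.1]]

```text
time_s: 14.7
tool_pos: [0.517, -0.0472, 0.2685]
orientation: [1.052, 1.305, -1.057]
contact_force: [-0.5, -0.0, -0.4]
finger_gap: 0.0314
```

```bash
python3 place.py 243 -12 110
```

```text
world [ 0.46   -0.1953  0.2377]
t 14.7 q [-10.   4. 105.  -0.  71. -22.] F [-0.5 -0.  -0.4] gap 31.4
pos [ 0.517  -0.0472  0.2685] phi 12.0
TURN [ 2.18 -1.68  7.98] SHIFT [-1.42 -3.7  -0.77]
now chute [387.1 -77.2  76.8]
```

Request:
play_rows:
  steps:
    - [[0,0,4.5,-0.8,-1.5,0,0.1],[0,0,4.5,-1.2,-3,0,0.1],[0,0,4.5,-1.4,-3.7,0,0.1],[0,0,4.5,-1.4,-3.7,0,0.1],[0,0,4.5,-1.4,-3.7,0,0.1]]

```text
time_s: 15.32
tool_pos: [0.4601, -0.1956, 0.2685]
orientation: [0.449, 1.527, -0.455]
contact_force: [0.8, -0.1, -0.6]
finger_gap: 0.0318
```

```bash
python3 place.py 243 -10 45
```

```text
world [ 0.4565 -0.168   0.1788]
t 15.32 q [-28.   2. 108.  -0.  71. -85.] F [ 0.8 -0.1 -0.6] gap 31.8
pos [ 0.4601 -0.1956  0.2685] phi 57.0
TURN [ 2.48 -0.67  3.56] SHIFT [-0.09  0.69 -2.24]
now chute [255.8 -12.1 138. ]
```

Request:
play_rows:
  steps:
    - [[2.5,-0.7,3.5,-0.1,0,0,0.1],[2.5,-0.7,3.5,-0.1,0,-0.3,0.1],[2.5,-0.7,3.5,-0.1,0.4,-0.8,0.1],[2.5,-0.7,3.5,-0.1,0.7,-1.5,0.1],[2.5,-0.7,3.5,-0.1,0.7,-2.2,0.1]]

```text
time_s: 15.95
tool_pos: [0.4558, -0.1678, 0.1793]
orientation: [0.315, 1.553, 0.381]
contact_force: [0.8, -0.3, -1.3]
finger_gap: 0.0314
```

Request:
play_rows:
  steps:
    - [[0,0,0,0,0,0,0.1],[0,0,0,0,0,0,0.1]]

```text
time_s: 16.2
tool_pos: [0.4561, -0.1678, 0.1801]
orientation: [0.315, 1.552, 0.38]
contact_force: [0.9, 0.3, -0.5]
finger_gap: 0.0316
```

```bash
python3 place.py 243 -10 15;python3 shot.py wrist p5 120 100 400 370 2.4
```

```text
world [ 0.4558 -0.1553  0.1516]
t 16.2 q [ -38.   15.  107.   20.   76. -138.] F [ 0.9  0.3 -0.5] gap 31.6
pos [ 0.4561 -0.1678  0.1801] phi 92.4
TURN [-0.03 -0.    0.08] SHIFT [-0.01  0.31 -0.71]
now chute [243.8  -9.7  46.1]
```

View pics/p5c.png

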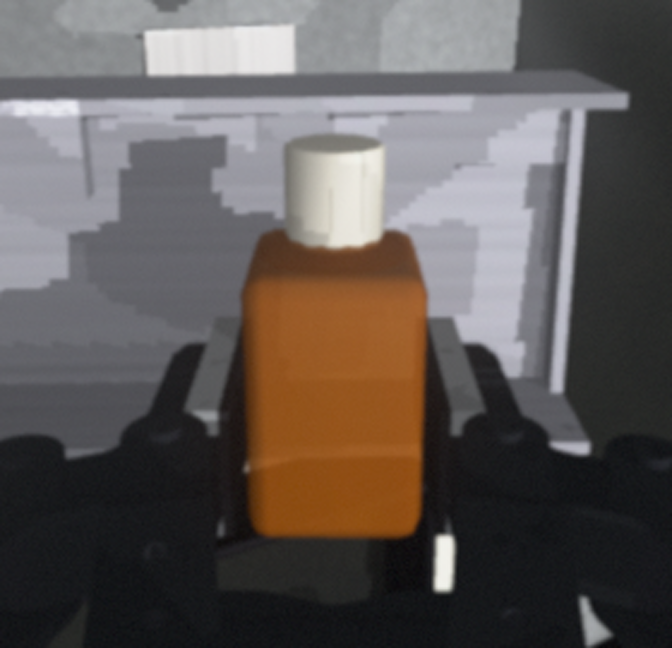

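Request:
play_rows:
  steps:
    - [[0,0,0.1,0.02,0.15,-0.3,0.1],[0,0,0.1,0.03,0.3,-0.62,0.1],[0,0,0.1,0.03,0.32,-0.7,0.1],[0,0,0.1,0.03,0.32,-0.73,0.1],[0,0,0.1,0.03,0.32,-0.73,0.1]]

```text
time_s: 16.88
tool_pos: [0.459, -0.1578, 0.1582]
orientation: [0.294, 1.553, 0.394]
contact_force: [-9.8, -7.3, 28.0]
finger_gap: 0.0318
```

```bash
python3 place.py 243 -11 12
```

```text
world [ 0.4567 -0.154   0.1489]
t 16.88 q [ -37.   17.  108.   20.   73. -139.] F [-9.8 -7.3 28. ] gap 31.8
pos [ 0.459  -0.1578  0.1582] phi 93.8
TURN [-0.01  0.02 -0.04] SHIFT [-0.06  0.09 -0.23]
now chute [243.4 -13.1  22.1]
```

Request:
play_rows:
  steps:
    - [[0,0,0,-0.02,-0.13,0.3,0.1],[0,0,0,-0.02,-0.13,0.3,0.1],[0,0,0,-0.02,-0.13,0.3,0.1]]

```text
time_s: 17.25
tool_pos: [0.458, -0.1625, 0.1698]
orientation: [0.294, 1.553, 0.394]
contact_force: [-1.6, -0.1, -1.2]
finger_gap: 0.0317
```

```bash
python3 place.py 243 -10 12;python3 shot.py wrist p6 120 100 400 370 2.4
```

```text
world [ 0.4557 -0.1541  0.1489]
t 17.25 q [ -37.   16.  108.   20.   74. -139.] F [-1.6 -0.1 -1.2] gap 31.7
pos [ 0.458  -0.1625  0.1698] phi 93.8
TURN [-0.01  0.02 -0.05] SHIFT [-0.06  0.21 -0.52]
now chute [244.1 -11.8  34.5]
```

View pics/p6c.png

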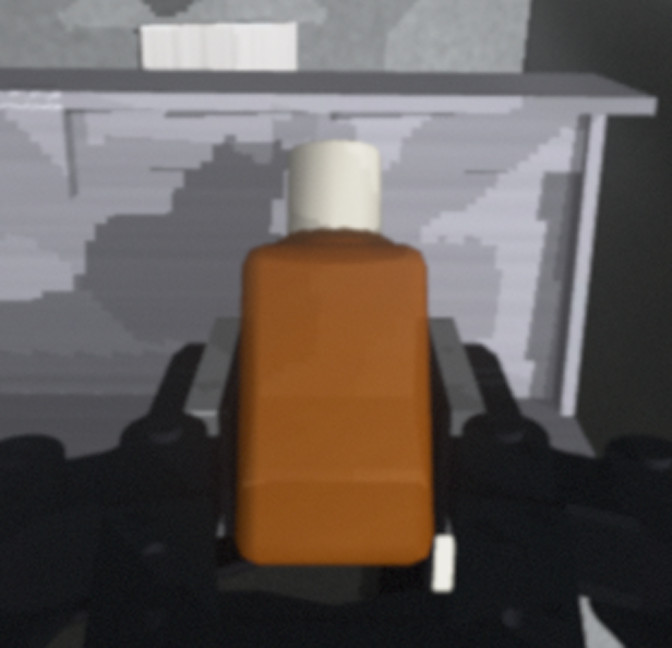

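```bash
cat > heldp.py <<'E'
import sys
from rel import *
# rows in crop f=2.4 origin (120,100): front top edge, rear top edge, front width, rear width
def model(p,pts):
    a=p[2]; M=np.array([[np.cos(a),0,np.sin(a)],[0,1,0],[-np.sin(a),0,np.cos(a)]])
    P=np.array(pts)@M.T+[p[0],0,p[1]]
    return P
def fit(fr,rr,fw,rw):
    B=.0005
    pts=[[-.016,y,z] for z in(-.0255,.0255) for y in(-.0157,.0157)]
    def f(p):
        u=(proj(model(p,pts),K['wrist'],Tr)-[120,100])*2.4
        return [u[:2,1].mean()-fr,u[2:,1].mean()-rr,(u[1,0]-u[0,0]-fw)*.7,(u[3,0]-u[2,0]-rw)*.7]
    q=least_squares(f,[-.005,0,0]); p=q.x
    print('x,z,pitch',(p[:2]*1000).round(1),np.rad2deg(p[2]).round(1),'res',q.fun.round(1))
    for n,pt in(('rear bottom',[.016,0,.026]),('rear top',[-.016,0,.026]),('front bottom',[.016,0,-.026]),('cap tip',[0,0,-.046])): print(n,(model(p,[pt])[0]*1000).round(1))
fit(*[float(v) for v in sys.argv[1:]])
E
python3 heldp.py 265 527 188 175; python3 heldp.py 282 536 181 170; python3 heldp.py 252 562 183 193
```

```text
x,z,pitch [-3.3 -1.1] -1.1 res [-0.5  0.5  1.  -2.4]
rear bottom [12.3  0.  25.2]
rear top [-19.7   0.   24.6]
front bottom [ 13.2   0.  -26.8]
cap tip [ -2.4   0.  -47.1]
x,z,pitch [0.3 3.7] -1.8 res [-0.5  0.5  1.1 -2.4]
rear bottom [15.4  0.  30.2]
rear top [-16.5   0.   29.2]
front bottom [ 17.1   0.  -21.8]
cap tip [  1.7   0.  -42.3]
x,z,pitch [-9.3  2.5] -24.1 res [-0.5  0.5 -0.2 -0.9]
rear bottom [-5.4  0.  32.8]
rear top [-34.6   0.   19.7]
front bottom [ 15.9   0.  -14.6]
cap tip [  9.5   0.  -39.4]
```

```bash
cat > placep.py <<'E'
import sys
from place import *
# bottle centre chute x y z, held cx cz (mm), pitch deg (tool about chute x)
x,y,z,cx,cz,pit=[float(v) for v in sys.argv[1:7]]
G=R.from_rotvec(RC[:,0]*np.deg2rad(pit)).as_matrix()@Rt(90+np.rad2deg(YAW),25)
tcp=W(x,y,z)-G@(np.array([cx,0,cz])/1000)
o=monitor.get_obs(); Rc=R.from_rotvec(o['orientation']); rv=(R.from_matrix(G)*Rc.inv()).as_rotvec()
print('t',round(float(o['time_s']),2),'q',np.rad2deg(o['qpos']).round(0),'F',o['contact_force'].round(1),'gap',round(float(o['finger_gap'])*1000,1))
print('TURN',(np.rad2deg(rv)/10).round(2),'SHIFT',((tcp-o['tool_pos'])/.04).round(3))
c=o['tool_pos']+Rc.as_matrix()@(np.array([cx,0,cz])/1000); print('bottle now chute',((c-LOAD)@RC*1000+[243,-10,0]).round(1),'tcp',((o['tool_pos']-LOAD)@RC*1000+[243,-10,0]).round(1))
E
python3 placep.py 243 -11.4 55 -9.3 2.5 22
```

```text
t 17.3 q [ -37.   16.  108.   20.   74. -139.] F [-0.3 -0.1 -0.7] gap 32.1
TURN [-0.14  2.    0.89] SHIFT [-0.138 -0.175  0.288]
bottle now chute [244.2 -14.   43.4] tcp [244.2 -11.5  34.1]
```

Request:
play_rows:
  steps:
    - [[0,0,0,-0.05,-0.1,0.2,0.1],[-0.1,1,0.45,-0.1,-0.2,0.35,0.1],[-0.14,2,0.9,-0.14,-0.18,0.3,0.1],[-0.14,2,0.9,-0.14,-0.18,0.3,0.1],[-0.14,2,0.9,-0.14,-0.18,0.3,0.1]]

```text
time_s: 17.92
tool_pos: [0.4516, -0.1691, 0.1809]
orientation: [0.232, 1.931, 0.465]
contact_force: [-0.3, 0.8, -1.2]
finger_gap: 0.0318
```

```bash
python3 placep.py 243 -11.4 30 -9.3 2.5 22;python3 shot.py wrist p7 120 100 400 370 2.4; python3 shot.py side p7s 280 180 400 280 6
```

```text
t 17.93 q [ -30.   26.   95.    7.   91. -130.] F [-0.3  0.8 -1.2] gap 31.8
TURN [-0.01  0.   -0.01] SHIFT [-0.001  0.26  -0.566]
bottle now chute [243.1 -10.9  54.9] tcp [243.1  -5.1  47.2]
```

View pics/p7c.png

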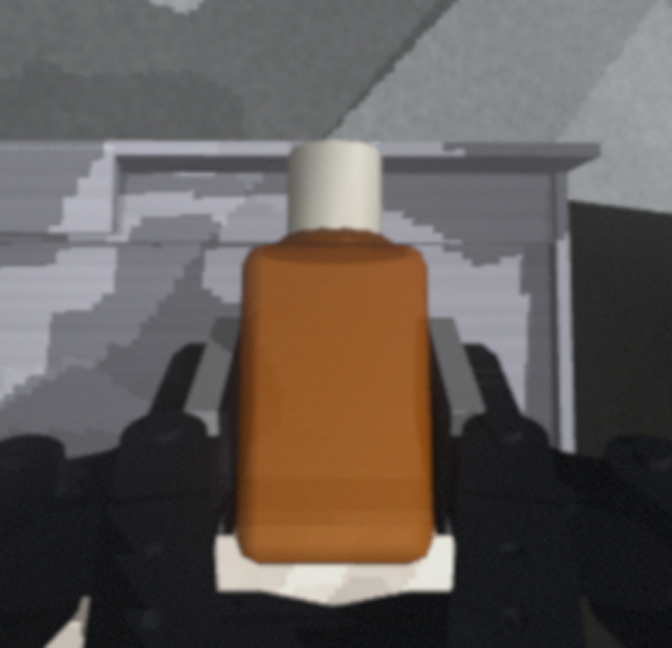

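View pics/p7sc.png

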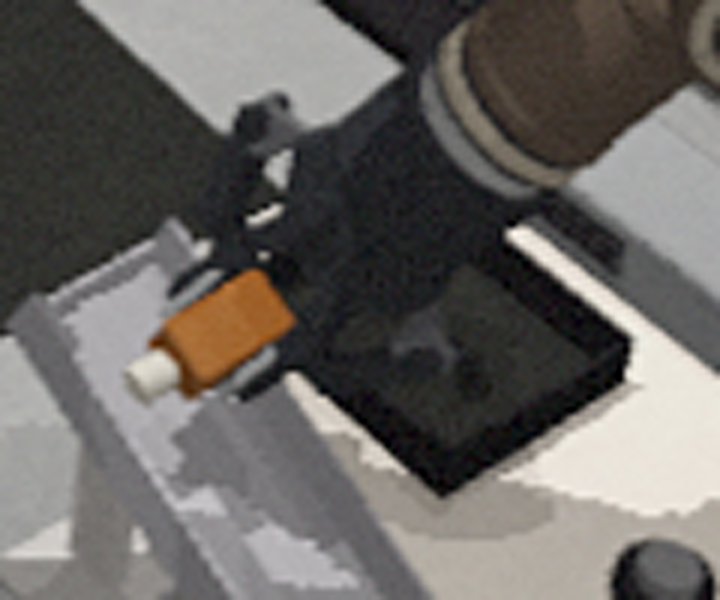

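```bash
cat > chk.py <<'E'
import sys,pickle
from place import *
s=pickle.load(open(f'pics/{sys.argv[1]}.pkl','rb'))
for q in((194,21,33),(243,38,33),(243,41,33),(243,20.5,5),(243,-38,0),(243,-38,30),(300,38,33),(300,20.5,5)):
    print(q,((proj(W(*q),s['K'],s['T'])[0]-[120,100])*2.4).round(0))
E
python3 chk.py p7
```

```text
(194, 21, 33) [109. 231.]
(243, 38, 33) [333. 154.]
(243, 41, 33) [333. 141.]
(243, 20.5, 5) [333. 241.]
(243, -38, 0) [332. 473.]
(243, -38, 30) [332. 506.]
(300, 38, 33) [592. 155.]
(300, 20.5, 5) [558. 241.]
```

Request:
play_rows:
  steps:
    - [[0,0,0,0,0.13,-0.28,0.1],[0,0,0,-0.01,0.26,-0.56,0.1],[0,0,0,-0.01,0.26,-0.56,0.1],[0,0,0,-0.01,0.26,-0.56,0.1]]

```text
time_s: 18.52
tool_pos: [0.4507, -0.159, 0.1592]
orientation: [0.232, 1.93, 0.464]
contact_force: [0.2, 0.1, -1.2]
finger_gap: 0.032
```

```bash
python3 placep.py 243 -10 20 -9.3 2.5 22;python3 shot.py wrist p8 120 100 400 370 2.4; python3 chk.py p8
```

```text
t 18.52 q [ -30.   27.   96.    7.   89. -130.] F [ 0.2  0.1 -1.2] gap 32.0
TURN [-0.    0.01 -0.01] SHIFT [-0.021  0.112 -0.252]
bottle now chute [243.2 -10.6  31.1] tcp [243.1  -4.8  23.4]
(194, 21, 33) [ 73. 224.]
(243, 38, 33) [333. 136.]
(243, 41, 33) [333. 120.]
(243, 20.5, 5) [333. 236.]
(243, -38, 0) [332. 499.]
(243, -38, 30) [332. 543.]
(300, 38, 33) [632. 136.]
(300, 20.5, 5) [588. 237.]
```

View pics/p8c.png

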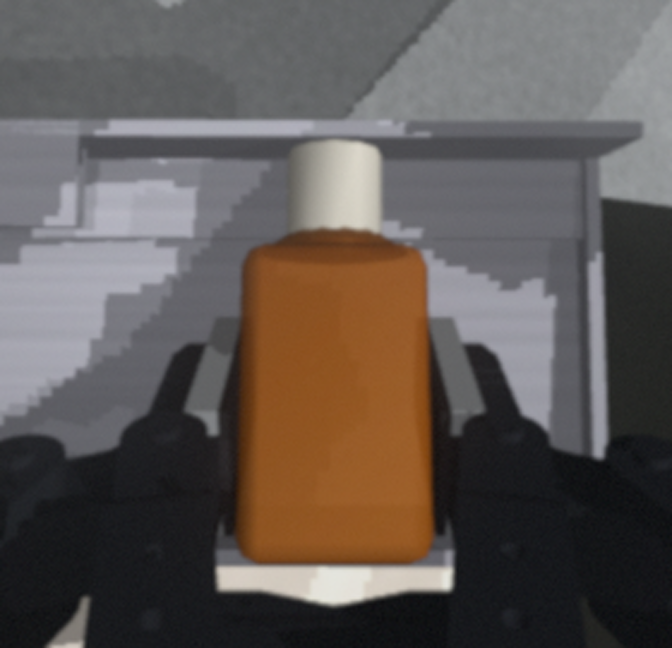

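Request:
play_rows:
  steps:
    - [[0,0,0,-0.01,0.05,-0.12,0.1],[0,0,0,-0.02,0.11,-0.25,0.1],[0,0,0,-0.02,0.11,-0.25,0.1]]

```text
time_s: 18.95
tool_pos: [0.4498, -0.1543, 0.1488]
orientation: [0.233, 1.93, 0.464]
contact_force: [-1.2, 0.2, -1.8]
finger_gap: 0.0314
```

```bash
python3 placep.py 243 -10 16 -9.3 2.5 22
```

```text
t 18.95 q [ -29.   27.   97.    7.   88. -130.] F [-1.2  0.2 -1.8] gap 31.4
TURN [-0.    0.   -0.01] SHIFT [ 0.001  0.038 -0.083]
bottle now chute [243.   -9.9  19.6] tcp [243.   -4.1  12. ]
```

No contact yet. I'll lower gently further.

Request:
play_rows:
  steps:
    - [[0,0,0,0,0.02,-0.04,0.1],[0,0,0,0,0.04,-0.08,0.1],[0,0,0,0,0.04,-0.08,0.1]]

```text
time_s: 19.32
tool_pos: [0.4498, -0.1528, 0.1458]
orientation: [0.232, 1.93, 0.464]
contact_force: [-0.2, 0.8, 0.6]
finger_gap: 0.0313
```

```bash
python3 placep.py 243 -10 16 -9.3 2.5 22
```

```text
t 19.32 q [ -29.   27.   97.    8.   87. -130.] F [-0.2  0.8  0.6] gap 31.3
TURN [-0.    0.   -0.01] SHIFT [-0.001  0.    -0.008]
bottle now chute [243.1 -10.   16.3] tcp [243.1  -4.2   8.6]
```

Request:
play_rows:
  steps:
    - [[0,0,0,0,0.02,-0.04,0.1],[0,0,0,0,0.03,-0.06,0.1],[0,0,0,0,0.03,-0.06,0.1]]

```text
time_s: 19.7
tool_pos: [0.4503, -0.1525, 0.145]
orientation: [0.231, 1.93, 0.463]
contact_force: [0.4, -2.0, 6.6]
finger_gap: 0.0314
```

```bash
python3 placep.py 243 -10 16 -9.3 2.5 22
```

```text
t 19.7 q [ -29.   28.   97.    8.   87. -130.] F [ 0.4 -2.   6.6] gap 31.4
TURN [ 0.    0.01 -0.01] SHIFT [-0.011 -0.008  0.013]
bottle now chute [243.1 -10.5  15.4] tcp [243.1  -4.7   7.7]
```

Request:
play_rows:
  steps:
    - [[0,0,0,0,-0.02,0.04,0.85],[0,0,0,0,-0.02,0.04,0.85],[0,0,0,0.2,-0.3,0.6,0.85],[0,0,0,0.4,-0.6,1.3,0.85],[0,0,0,0.8,-1,2.2,0.85]]

```text
time_s: 20.32
tool_pos: [0.4815, -0.192, 0.2328]
orientation: [0.233, 1.933, 0.465]
contact_force: [1.5, -0.3, -0.1]
finger_gap: 0.0727
```

```bash
python3 goal.py .51 -.05 .27 45;  python3 shot.py wrist p9
```

```text
[ 0.  0. -1.]
t 20.32 q [ -31.   26.   88.    7.   98. -130.] F [ 1.5 -0.3 -0.1] gap 72.7
pos [ 0.4815 -0.192   0.2328] phi 93.3
TURN [-3.2  -1.19 -5.17] SHIFT [0.71 3.55 0.93]
```

View pics/p9.png

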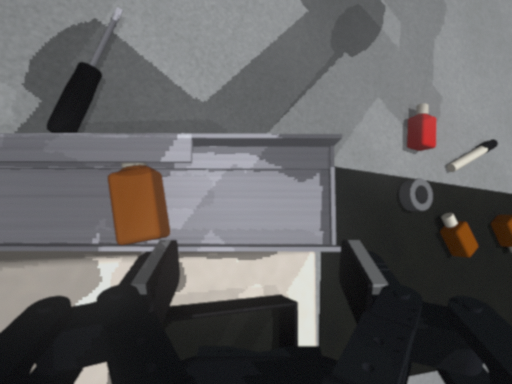

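Bottle B is sliding under the keeper with its cap forward. Next is bottle C, near (0.473, 0.269).

```bash
python3 goal.py .474 .268 .26 126.5
```

```text
[ 0.  0. -1.]
t 20.38 q [ -31.   26.   87.    7.   98. -130.] F [ 2.6 -2.1  2.4] gap 72.1
pos [ 0.486  -0.1954  0.2381] phi 93.5
TURN [-1.58 -2.85  2.75] SHIFT [-0.3  11.58  0.55]
```

Request:
play_rows:
  steps:
    - [[-1.6,-2.8,2.7,-0.3,11.6,0.8,0.7],[-1.6,-2.8,2.7,-0.3,11.6,0.8,0.7],[-1.6,-2.8,2.7,-0.3,11.6,0.8,0.7],[-1.6,-2.8,2.7,-0.3,11.6,0.6,0.7],[-1.6,-2.8,2.7,-0.3,11.6,0.6,0.7]]

```text
time_s: 21.0
tool_pos: [0.4739, 0.1219, 0.2545]
orientation: [-0.493, 1.52, 0.493]
contact_force: [1.4, -0.7, 0.1]
finger_gap: 0.0598
```

```bash
python3 goal.py .474 .268 .157 126.5; python3 shot.py top t4 290 60 470 220 4
```

```text
[ 0.  0. -1.]
t 21.0 q [   9.    1.  110.   -0.   69. -117.] F [ 1.4 -0.7  0.1] gap 59.8
pos [0.4739 0.1219 0.2545] phi 126.1
TURN [ 0.01 -0.03  0.04] SHIFT [ 0.    3.65 -2.44]
```

View pics/t4c.png

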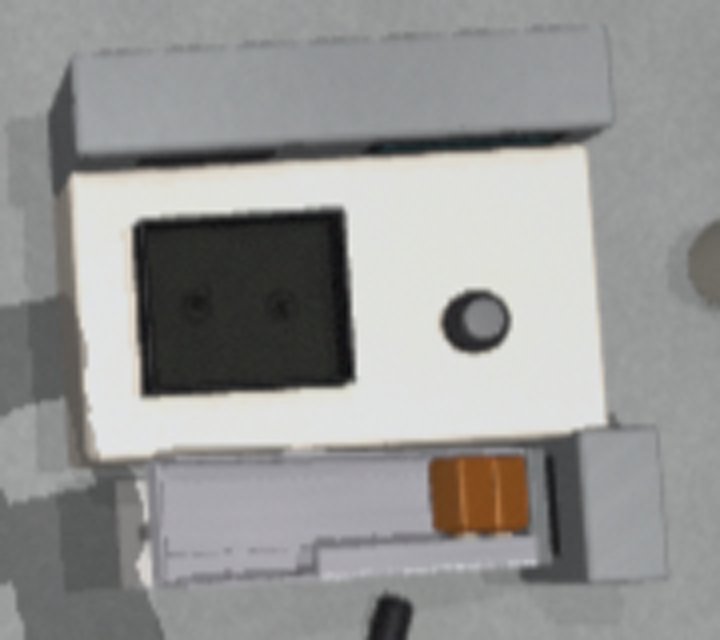

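Two bottles are queued side by side at crop (480,495). Now to C.

Request:
play_rows:
  steps:
    - [[0,0,0,0,3.65,-1,0.7],[0,0,0,0,3.65,-2.4,0.7],[0,0,0,0,3.65,-2.4,0.7],[0,0,0,0,3.65,-2.4,0.7],[0,0,0,0,3.65,-2.4,0.7]]

```text
time_s: 21.68
tool_pos: [0.4741, 0.2749, 0.1589]
orientation: [-0.491, 1.517, 0.502]
contact_force: [1.5, -0.4, 0.2]
finger_gap: 0.0597
```

```bash
python3 near.py n3 -143.5
```

```text
blob [252.8 171.1] 2485 hull 2564 pose [0.4731 0.2692 0.0189] cap ang -141.6 cost 0.73
GRASP z.005
t 21.73 q [  25.   14.  107.    1.   59. -101.] F [-0.  -0.1  0.9] gap 59.9
pos [0.4749 0.2747 0.1599] phi 126.2
TURN [-0.04 -0.02  0.21] SHIFT [-0.05 -0.14 -3.87]
```

View pics/n3c.png

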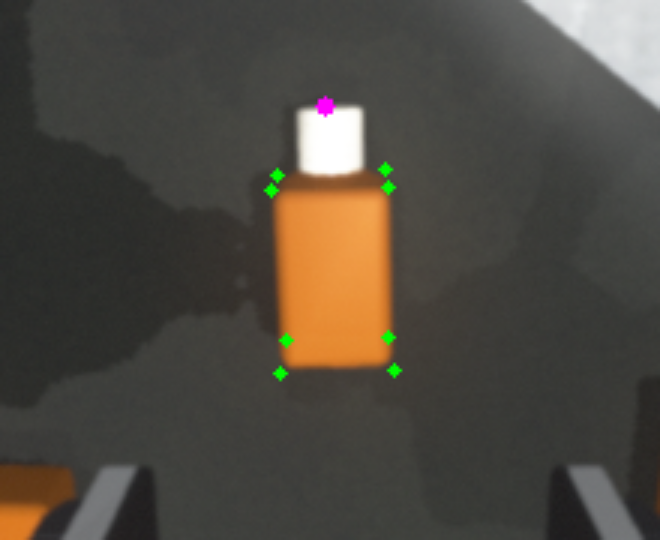

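Request:
play_rows:
  steps:
    - [[0,0,0.2,0,-0.1,-1.5,0.7],[0,0,0.2,0,-0.1,-3,0.7],[0,0,0.2,0,-0.1,-3.65,0.7],[0,0,0.2,0,-0.1,-3.65,0.7],[0,0,0.2,0,-0.1,-3.65,0.7]]

```text
time_s: 22.35
tool_pos: [0.4773, 0.2709, 0.0162]
orientation: [-0.515, 1.505, 0.527]
contact_force: [-0.2, -0.2, 1.2]
finger_gap: 0.0597
```

```bash
python3 goal.py .4755 .2711 .0120 128.4
```

```text
[ 0.  0. -1.]
t 22.35 q [  25.   27.  111.    1.   43. -104.] F [-0.2 -0.2  1.2] gap 59.7
pos [0.4773 0.2709 0.0162] phi 128.2
TURN [-0.05 -0.    0.03] SHIFT [-0.04  0.01 -0.11]
```

Request:
play_rows:
  steps:
    - [[0,0,0,-0.04,0,-0.1,0.7],[0,0,0,-0.04,0,-0.1,0.1],[0,0,0,-0.04,0,-0.1,0.1],[0,0,0,-0.04,0,-0.1,0.1],[0,0,0,-0.04,0,-0.1,0.1]]

```text
time_s: 22.98
tool_pos: [0.4763, 0.2713, 0.0132]
orientation: [-0.515, 1.503, 0.527]
contact_force: [-1.9, -0.2, 7.0]
finger_gap: 0.0314
```

Request:
play_rows:
  steps:
    - [[0,0,0,0,0,1,0.1],[0,0,0,0,-1,3,0.1],[0,0,0,0,-3,5,0.1],[0,0,0,0,-4,6,0.1],[0,0,0,0,-5,6,0.1]]

```text
time_s: 23.6
tool_pos: [0.4769, 0.1046, 0.2355]
orientation: [-0.517, 1.5, 0.528]
contact_force: [0.4, -0.5, -1.0]
finger_gap: 0.0312
```

```bash
python3 placep.py 243 -10 90 -4 0 0; python3 shot.py wrist g3 120 100 400 370 2.4
```

```text
t 23.6 q [   7.    2.  112.    1.   66. -122.] F [ 0.4 -0.5 -1. ] gap 31.2
TURN [ 2.33  0.94 -3.44] SHIFT [-0.486 -7.248 -0.49 ]
bottle now chute [514.3 -45.6 -14.5] tcp [512.6 -45.6 -18.1]
```

View pics/g3c.png

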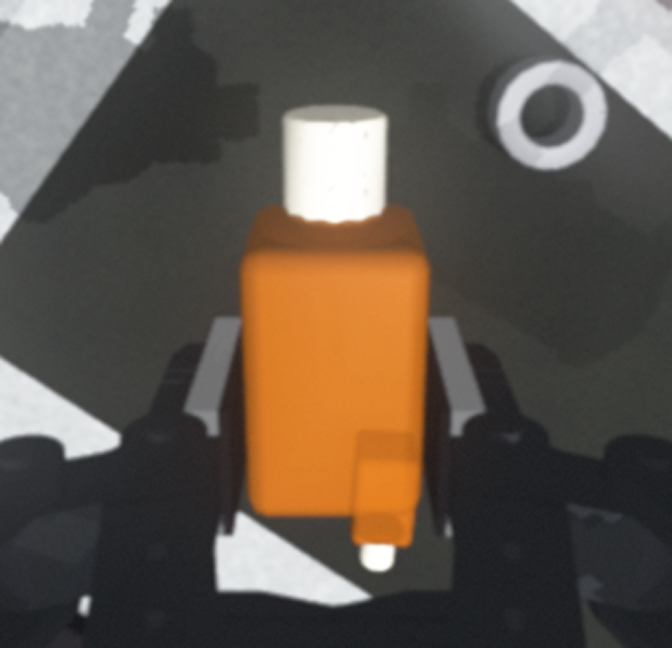

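```bash
python3 heldp.py 260 514 188 174
```

```text
x,z,pitch [-2.2 -2.8] 1.7 res [-0.6  0.7  1.5 -3.3]
rear bottom [14.6  0.  22.7]
rear top [-17.4   0.   23.6]
front bottom [ 13.    0.  -29.3]
cap tip [ -3.5   0.  -48.8]
```

Request:
play_rows:
  steps:
    - [[2.3,0.9,-3.4,-0.5,-7.2,0.5,0.1],[2.3,0.9,-3.4,-0.5,-7.2,0.5,0.1],[2.3,0.9,-3.4,-0.5,-7.2,0.2,0.1],[2.3,0.9,-3.4,-0.5,-7.2,0,0.1],[2.3,0.9,-3.4,-0.5,-7.2,0,0.1]]

```text
time_s: 24.28
tool_pos: [0.4577, -0.1929, 0.2377]
orientation: [0.289, 1.554, 0.374]
contact_force: [0.4, 0.3, -0.2]
finger_gap: 0.031
```

```bash
python3 placep.py 243 -10.7 50 -3 -2.8 0
```

```text
t 24.27 q [ -39.   12.  103.   18.   82. -138.] F [ 0.4  0.3 -0.2] gap 31.0
TURN [0.08 0.02 0.01] SHIFT [ 0.057  0.608 -1.428]
bottle now chute [245.3  -7.  112. ] tcp [245.3  -9.9 109. ]
```

Request:
play_rows:
  steps:
    - [[0.1,0,0,0.06,0.3,-0.7,0.1],[0.1,0,0,0.06,0.6,-1.43,0.1],[0.1,0,0,0.06,0.6,-1.43,0.1],[0.1,0,0,0.06,0.6,-1.43,0.1]]

```text
time_s: 24.78
tool_pos: [0.4606, -0.1692, 0.1811]
orientation: [0.301, 1.551, 0.387]
contact_force: [1.0, 0.5, -0.7]
finger_gap: 0.0318
```

```bash
python3 placep.py 243 -10.7 25 -3 -2.8 0; python3 shot.py wrist p10 120 100 400 370 2.4; python3 chk.py p10
```

```text
t 24.77 q [ -38.   15.  107.   20.   76. -139.] F [ 1.   0.5 -0.7] gap 31.8
TURN [-0.01  0.02  0.01] SHIFT [-0.03   0.277 -0.578]
bottle now chute [242.7 -11.3  50.7] tcp [242.7 -14.1  47.7]
(194, 21, 33) [ 92. 168.]
(243, 38, 33) [335.  84.]
(243, 41, 33) [335.  69.]
(243, 20.5, 5) [334. 141.]
(243, -38, 0) [334. 355.]
(243, -38, 30) [334. 417.]
(300, 38, 33) [625.  84.]
(300, 20.5, 5) [575. 142.]
```

View pics/p10c.png

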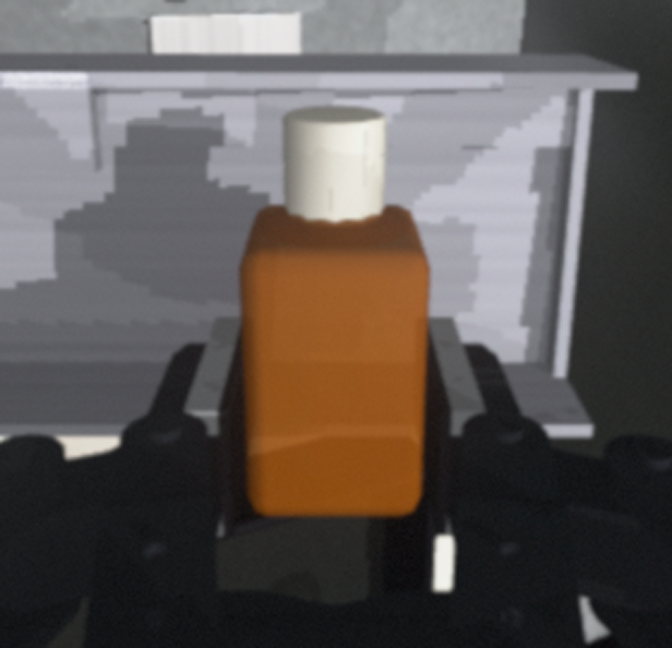

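Request:
play_rows:
  steps:
    - [[0,0,0,0,0.14,-0.29,0.1],[0,0,0,-0.01,0.28,-0.58,0.1],[0,0,0,-0.01,0.29,-0.62,0.1],[0,0,0,-0.01,0.29,-0.62,0.1]]

```text
time_s: 25.32
tool_pos: [0.4605, -0.1577, 0.1566]
orientation: [0.301, 1.55, 0.387]
contact_force: [0.1, -0.3, -0.7]
finger_gap: 0.0318
```

```bash
python3 placep.py 243 -11 18 -3 -2.8 0
```

```text
t 25.32 q [ -37.   17.  108.   20.   73. -139.] F [ 0.1 -0.3 -0.7] gap 31.8
TURN [-0.01  0.03  0.01] SHIFT [-0.025  0.063 -0.125]
bottle now chute [242.8 -11.8  23.6] tcp [242.8 -14.6  20.6]
```

Request:
play_rows:
  steps:
    - [[0,0,0,0,0.03,-0.06,0.1],[0,0,0,-0.01,0.06,-0.12,0.1],[0,0,0,-0.01,0.07,-0.14,0.1]]

```text
time_s: 25.7
tool_pos: [0.46, -0.1548, 0.1508]
orientation: [0.301, 1.55, 0.387]
contact_force: [-0.1, 0.1, -0.8]
finger_gap: 0.0315
```

```bash
python3 placep.py 243 -11 16 -3 -2.8 0
```

```text
t 25.7 q [ -36.   17.  109.   20.   72. -139.] F [-0.1  0.1 -0.8] gap 31.5
TURN [-0.01  0.03  0.01] SHIFT [-0.013  0.013 -0.027]
bottle now chute [243.  -11.5  17.2] tcp [243.  -14.3  14.2]
```

Request:
play_rows:
  steps:
    - [[0,0,0,0,0.02,-0.04,0.1],[0,0,0,0,0.03,-0.07,0.1],[0,0,0,0,0.03,-0.07,0.1]]

```text
time_s: 26.08
tool_pos: [0.4608, -0.1545, 0.1493]
orientation: [0.299, 1.549, 0.386]
contact_force: [-0.6, -3.0, 4.7]
finger_gap: 0.0317
```

```bash
python3 placep.py 243 -11 16 -3 -2.8 0
```

```text
t 26.07 q [ -36.   17.  109.   20.   72. -139.] F [-0.6 -3.   4.7] gap 31.7
TURN [-0.    0.04  0.01] SHIFT [-0.032  0.005  0.012]
bottle now chute [242.5 -12.2  15.7] tcp [242.5 -15.   12.7]
```

Request:
play_rows:
  steps:
    - [[0,0,0,-0.02,-0.01,0.02,0.85],[0,0,0,-0.02,-0.01,0.02,0.85],[0,0,0,0,-0.3,0.6,0.85],[0,0,0,0.1,-0.6,1.3,0.85],[0,0,0,0.2,-1,2.4,0.85]]

```text
time_s: 26.7
tool_pos: [0.4677, -0.1936, 0.2447]
orientation: [0.302, 1.552, 0.389]
contact_force: [0.9, -0.3, -0.8]
finger_gap: 0.0728
```

```bash
python3 goal.py .51 -.05 .27 45;  python3 shot.py wrist p11
```

```text
[ 0.  0. -1.]
t 26.7 q [ -39.   13.  101.   19.   83. -137.] F [ 0.9 -0.3 -0.8] gap 72.8
pos [ 0.4677 -0.1936  0.2447] phi 93.3
TURN [-2.42  0.94 -4.74] SHIFT [1.06 3.59 0.63]
```

View pics/p11.png

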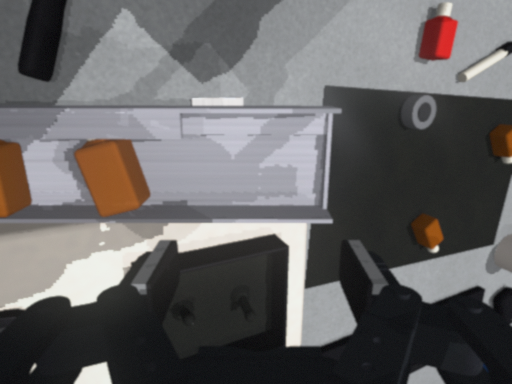

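Request:
play_rows:
  steps:
    - [[-2.4,0.9,-4.7,1.1,3.6,0.6,0.7],[-2.4,0.9,-4.7,1.1,3.6,0.6,0.7],[-2.4,0.9,-4.7,1.1,3.6,0.6,0.7],[-2.4,0.9,-4.7,1.1,3.6,0.6,0.7],[-2.4,0.9,-4.7,1.1,3.6,0.6,0.7]]

```text
time_s: 27.38
tool_pos: [0.5156, -0.0527, 0.276]
orientation: [0.579, 1.485, -0.546]
contact_force: [-0.2, -0.7, 0.7]
finger_gap: 0.06
```

```bash
python3 goal.py .57 .12 .24 -5
```

```text
[ 0.  0. -1.]
t 27.38 q [-11.   3. 106.   1.  71. -60.] F [-0.2 -0.7  0.7] gap 60.0
pos [ 0.5156 -0.0527  0.276 ] phi 48.8
TURN [-0.04  0.13 -5.37] SHIFT [ 1.36  4.32 -0.9 ]
```

Request:
play_rows:
  steps:
    - [[0,0.1,-5.3,1.4,4.3,-0.5,0.7],[0,0.1,-5.3,1.4,4.3,-0.5,0.7],[0,0.1,-5.3,1.4,4.3,-0.5,0.7],[0,0.1,-5.3,1.4,4.3,-0.5,0.7],[0,0.1,-5.3,1.4,4.3,-0.5,0.7]]

```text
time_s: 28.0
tool_pos: [0.5712, 0.1213, 0.255]
orientation: [1.241, 1.19, -1.228]
contact_force: [0.1, -1.5, -0.3]
finger_gap: 0.06
```

```bash
python3 goal.py .608 .243 .157 -54.5; python3 shot.py top t5
```

```text
[ 0.  0. -1.]
t 28.0 q [ 8. 12. 98.  0. 70. 10.] F [ 0.1 -1.5 -0.3] gap 60.0
pos [0.5712 0.1213 0.255 ] phi -2.0
TURN [-0.    0.05 -5.25] SHIFT [ 0.92  3.04 -2.45]
```

View pics/t5.png

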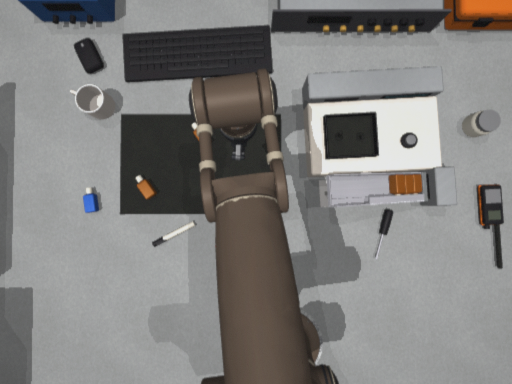

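Three are queued (406,183). Bottle E is still at (146,187) and A is near (197,130). On to A.

Request:
play_rows:
  steps:
    - [[0,0,-5.2,0.9,3,-1,0.7],[0,0,-5.2,0.9,3,-2,0.7],[0,0,-5.2,0.9,3,-2.4,0.7],[0,0,-5.2,0.9,3,-2.4,0.7],[0,0,-5.2,0.9,3,-2.4,0.7]]

```text
time_s: 28.68
tool_pos: [0.6061, 0.2409, 0.1573]
orientation: [1.867, 0.593, -1.862]
contact_force: [-0.2, -0.0, 0.1]
finger_gap: 0.0597
```

Request:
play_rows:
  steps:
    - [[0,0,0,0,0,0,0.7],[0,0,0,0,0,0,0.7]]

```text
time_s: 28.92
tool_pos: [0.6058, 0.2407, 0.157]
orientation: [1.864, 0.596, -1.861]
contact_force: [0.0, 0.6, -1.0]
finger_gap: 0.0598
```

```bash
python3 near.py n4 35.5
```

```text
blob [258.2 172.7] 2520 hull 2599 pose [0.6087 0.2427 0.0189] cap ang 34.5 cost 0.69
GRASP z.005
t 28.98 q [18. 25. 93. -0. 62. 72.] F [ 0.6 -0.5 -0.1] gap 59.9
pos [0.606  0.2407 0.1571] phi -54.3
TURN [ 0.02  0.02 -0.13] SHIFT [ 0.07  0.05 -3.8 ]
```

View pics/n4c.png

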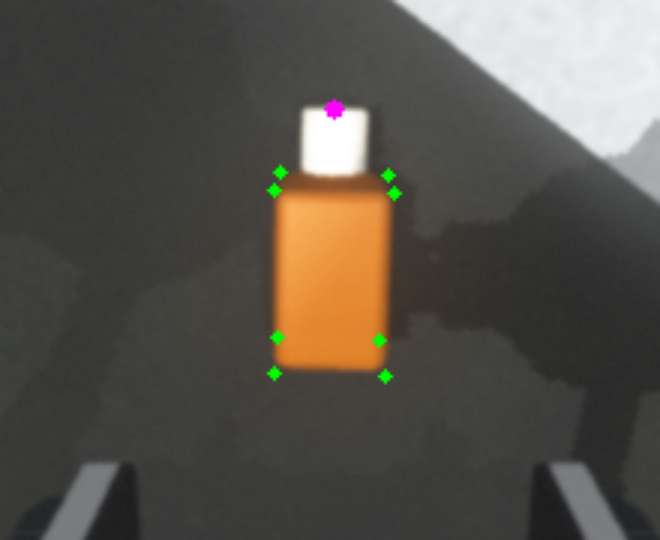

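Request:
play_rows:
  steps:
    - [[0,0,-0.1,0.04,0.03,-1.5,0.7],[0,0,-0.1,0.04,0.03,-3,0.7],[0,0,-0.1,0.04,0.03,-3.6,0.7],[0,0,-0.1,0.04,0.03,-3.6,0.7],[0,0,-0.1,0.04,0.03,-3.6,0.7]]

```text
time_s: 29.6
tool_pos: [0.609, 0.2423, 0.0148]
orientation: [1.879, 0.581, -1.868]
contact_force: [-1.1, 0.3, 0.8]
finger_gap: 0.0595
```

```bash
python3 goal.py .6075 .2418 .0122 -55.5
```

```text
[ 0.  0. -1.]
t 29.6 q [18. 36. 96. -0. 49. 74.] F [-1.1  0.3  0.8] gap 59.5
pos [0.609  0.2423 0.0148] phi -55.3
TURN [ 0.02  0.04 -0.02] SHIFT [-0.04 -0.01 -0.06]
```

Request:
play_rows:
  steps:
    - [[0,0,0,-0.04,-0.01,-0.06,0.7],[0,0,0,-0.04,-0.01,-0.06,0.1],[0,0,0,-0.04,-0.01,-0.06,0.1],[0,0,0,-0.04,-0.01,-0.06,0.1],[0,0,0,-0.04,-0.01,-0.06,0.1]]

```text
time_s: 30.22
tool_pos: [0.6083, 0.2422, 0.0137]
orientation: [1.88, 0.582, -1.867]
contact_force: [-1.7, 0.0, 6.3]
finger_gap: 0.0316
```

Request:
play_rows:
  steps:
    - [[0,0,0,0,0,1,0.1],[0,0,1,-0.5,-1,3,0.1],[0,0,2,-0.5,-2.5,5,0.1],[0,0,3,-0.5,-4,6,0.1],[0,0,4,-0.5,-5,6,0.1]]

```text
time_s: 30.85
tool_pos: [0.5895, 0.0791, 0.2355]
orientation: [1.406, 1.071, -1.387]
contact_force: [0.5, 0.1, -0.9]
finger_gap: 0.0318
```

```bash
python3 goal.py .52 -.08 .27 25; python3 shot.py wrist g4 120 100 400 370 2.4
```

```text
[ 0.  0. -1.]
t 30.85 q [ 3. 14. 98.  0. 68. 18.] F [ 0.5  0.1 -0.9] gap 31.8
pos [0.5895 0.0791 0.2355] phi -14.8
TURN [-0.04  0.05  3.98] SHIFT [-1.74 -3.98  0.86]
```

View pics/g4c.png

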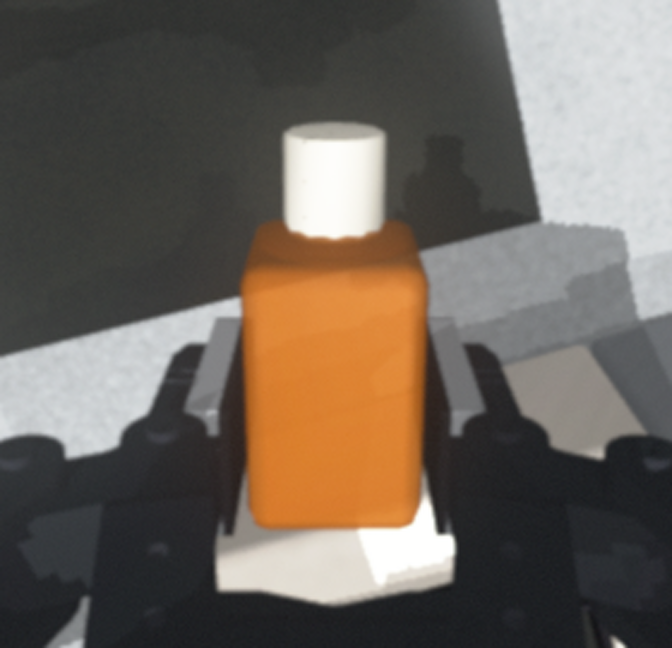

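```bash
python3 heldp.py 274 525 184 172
```

```text
x,z,pitch [-0.7  0.7] 0.7 res [-0.6  0.7  1.5 -3.4]
rear bottom [15.6  0.  26.5]
rear top [-16.4   0.   26.9]
front bottom [ 15.    0.  -25.5]
cap tip [ -1.3   0.  -45.3]
```

Request:
play_rows:
  steps:
    - [[0,0,5,-1,-3,1,0.1],[0,0,5,-1.7,-4,1,0.1],[0,0,5,-1.7,-4,1,0.1],[0,0,5,-1.7,-4,1,0.1],[0,0,5,-1.7,-4,1,0.1]]

```text
time_s: 31.52
tool_pos: [0.5228, -0.0895, 0.2793]
orientation: [0.754, 1.433, -0.73]
contact_force: [-0.1, 0.5, -1.4]
finger_gap: 0.0314
```

```bash
python3 placep.py 243 -10.7 90 -1.5 0.7 0
```

```text
t 31.52 q [-15.   4. 104.   1.  71. -51.] F [-0.1  0.5 -1.4] gap 31.4
TURN [ 2.26 -1.09  5.69] SHIFT [-1.632 -2.42  -1.527]
bottle now chute [353.2 -81.  106.2] tcp [353.1 -80.6 104.5]
```

Request:
play_rows:
  steps:
    - [[0.8,-0.4,2,-1,-1.5,0,0.1],[1.5,-0.7,3.8,-1.6,-2.4,-0.3,0.1],[2.2,-1.1,5.7,-1.6,-2.4,-0.8,0.1],[2.2,-1.1,5.7,-1.6,-2.4,-1.2,0.1],[2.2,-1.1,5.7,-1.6,-2.4,-1.5,0.1]]

```text
time_s: 32.15
tool_pos: [0.4577, -0.1856, 0.2179]
orientation: [0.405, 1.557, 0.134]
contact_force: [-1.3, 0.2, -0.6]
finger_gap: 0.0314
```

```bash
python3 placep.py 243 -11 50 -1.5 0.7 0
```

```text
t 32.15 q [ -38.   10.  107.   17.   75. -124.] F [-1.3  0.2 -0.6] gap 31.4
TURN [ 0.53 -0.24  1.27] SHIFT [-0.022  0.403 -0.899]
bottle now chute [243.6 -10.9  89.5] tcp [243.6 -10.3  87.9]
```

Request:
play_rows:
  steps:
    - [[0.5,-0.2,1.3,0,0,0,0.1],[0.5,-0.2,1.3,-0.02,0.4,-0.5,0.1],[0.5,-0.2,1.3,-0.02,0.4,-0.9,0.1],[0.5,-0.2,1.3,-0.02,0.4,-0.9,0.1],[0.5,-0.2,1.3,-0.02,0.4,-0.9,0.1]]

```text
time_s: 32.78
tool_pos: [0.4572, -0.1698, 0.1823]
orientation: [0.291, 1.563, 0.383]
contact_force: [-0.2, 0.1, -0.4]
finger_gap: 0.0313
```

```bash
python3 placep.py 243 -11 24 -1.5 0.7 0; python3 shot.py wrist p12 120 100 400 370 2.4; python3 chk.py p12 |head -3
```

```text
t 32.77 q [ -37.   15.  107.   19.   76. -138.] F [-0.2  0.1 -0.4] gap 31.3
TURN [ 0.04 -0.03 -0.03] SHIFT [-0.023  0.283 -0.598]
bottle now chute [242.8 -11.3  50.5] tcp [242.8 -10.6  49. ]
(194, 21, 33) [ 97. 182.]
(243, 38, 33) [335. 101.]
(243, 41, 33) [335.  86.]
```

View pics/p12c.png

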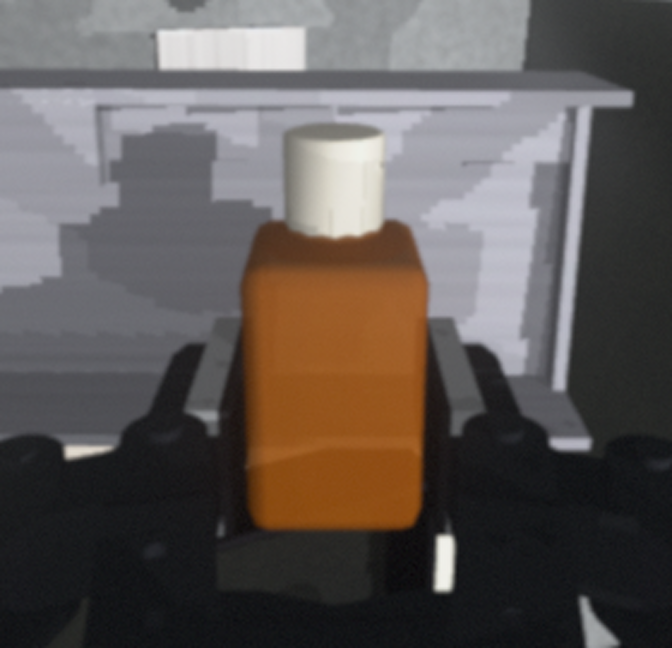

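Request:
play_rows:
  steps:
    - [[0,0,0,0,0.14,-0.29,0.1],[0,0,0,-0.01,0.28,-0.6,0.1],[0,0,0,-0.01,0.29,-0.63,0.1],[0,0,0,-0.01,0.29,-0.63,0.1]]

```text
time_s: 33.33
tool_pos: [0.4568, -0.1581, 0.1572]
orientation: [0.291, 1.562, 0.384]
contact_force: [0.1, -0.4, -0.7]
finger_gap: 0.0317
```

```bash
python3 placep.py 243 -11 17 -1.5 0.7 0
```

```text
t 33.33 q [ -36.   16.  108.   19.   73. -138.] F [ 0.1 -0.4 -0.7] gap 31.7
TURN [ 0.04 -0.03 -0.03] SHIFT [-0.02   0.065 -0.128]
bottle now chute [242.8 -11.6  22.8] tcp [242.8 -10.9  21.3]
```

Request:
play_rows:
  steps:
    - [[0,0,0,0,0.03,-0.06,0.1],[0,0,0,-0.01,0.06,-0.12,0.1],[0,0,0,-0.01,0.07,-0.14,0.1],[0,0,0,-0.01,0.08,-0.17,0.1]]

```text
time_s: 33.83
tool_pos: [0.4565, -0.1549, 0.1503]
orientation: [0.291, 1.562, 0.383]
contact_force: [0.9, 0.4, -0.5]
finger_gap: 0.0315
```

```bash
python3 placep.py 243 -11 16 -1.5 0.7 0
```

```text
t 33.83 q [ -36.   17.  109.   20.   72. -139.] F [ 0.9  0.4 -0.5] gap 31.5
TURN [ 0.04 -0.03 -0.03] SHIFT [-0.011 -0.004  0.02 ]
bottle now chute [242.8 -11.5  15.2] tcp [242.8 -10.7  13.7]
```

Request:
play_rows:
  steps:
    - [[0,0,0,0,0.02,-0.04,0.1],[0,0,0,0,0.03,-0.07,0.1],[0,0,0,0,0.03,-0.07,0.1]]

```text
time_s: 34.2
tool_pos: [0.4577, -0.1552, 0.1496]
orientation: [0.289, 1.56, 0.382]
contact_force: [-0.9, -2.9, 7.8]
finger_gap: 0.0314
```

```bash
python3 placep.py 243 -11 16 -1.5 0.7 0
```

```text
t 34.2 q [ -36.   17.  109.   20.   72. -139.] F [-0.9 -2.9  7.8] gap 31.4
TURN [ 0.06 -0.01 -0.03] SHIFT [-0.041  0.003  0.039]
bottle now chute [242.2 -12.6  14.7] tcp [242.2 -11.9  13.2]
```

Floor contact felt. Release.

Request:
play_rows:
  steps:
    - [[0,0,0,-0.02,-0.01,0.02,0.85],[0,0,0,-0.02,-0.01,0.02,0.85],[0,0,0,0,-0.3,0.6,0.85],[0,0,0,0.1,-0.6,1.3,0.85],[0,0,0,0.2,-1,2.4,0.85]]

```text
time_s: 34.83
tool_pos: [0.4645, -0.1943, 0.2447]
orientation: [0.291, 1.563, 0.384]
contact_force: [0.2, -0.5, 0.2]
finger_gap: 0.0723
```

```bash
python3 goal.py .48 0.05 .29 45;  python3 shot.py wrist p13
```

```text
[ 0.  0. -1.]
t 34.83 q [ -39.   13.  101.   18.   83. -137.] F [ 0.2 -0.5  0.2] gap 72.3
pos [ 0.4645 -0.1943  0.2447] phi 93.4
TURN [-2.39  0.86 -4.77] SHIFT [0.39 6.11 1.13]
```

View pics/p13.png

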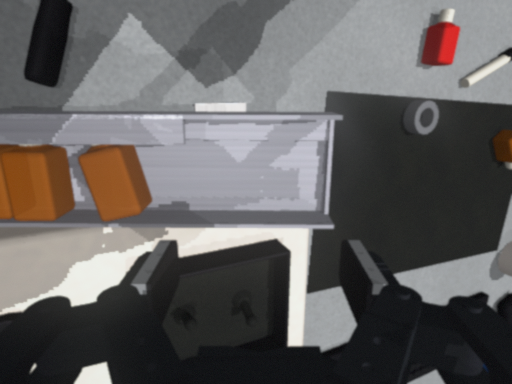

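Request:
play_rows:
  steps:
    - [[-2.4,0.9,-4.8,0.4,6.1,1,0.7],[-2.4,0.9,-4.8,0.4,6.1,1,0.7],[-2.4,0.9,-4.8,0.4,6.1,1,0.7],[-2.4,0.9,-4.8,0.4,6.1,1,0.7],[-2.4,0.9,-4.8,0.4,6.1,1,0.7]]

```text
time_s: 35.5
tool_pos: [0.4839, 0.0401, 0.2905]
orientation: [0.549, 1.522, -0.442]
contact_force: [-0.1, 0.6, 0.6]
finger_gap: 0.06
```

```bash
python3 goal.py .47 0.28 .27 -4
```

```text
[ 0.  0. -1.]
t 35.5 q [ -3.  -2. 109.   4.  73. -58.] F [-0.1  0.6  0.6] gap 60.0
pos [0.4839 0.0401 0.2905] phi 53.7
TURN [-0.31  0.26 -5.77] SHIFT [-0.35  6.   -0.51]
```

Request:
play_rows:
  steps:
    - [[-0.3,0.2,-5.3,-0.4,6,-0.5,0.7],[-0.3,0.2,-5.3,-0.4,6,-0.5,0.7],[-0.3,0.2,-5.3,-0.4,6,-0.5,0.7],[-0.3,0.2,-5.3,-0.4,6,-0.5,0.7],[-0.3,0.2,-5.3,-0.4,6,-0.5,0.7]]

```text
time_s: 36.12
tool_pos: [0.4667, 0.2825, 0.2696]
orientation: [1.132, 1.26, -1.111]
contact_force: [0.2, -1.6, 0.9]
finger_gap: 0.0601
```

```bash
python3 goal.py .453 .406 .2 -54; python3 shot.py top t6
```

```text
[ 0.  0. -1.]
t 36.12 q [ 27.   6. 103.   0.  70.  20.] F [ 0.2 -1.6  0.9] gap 60.1
pos [0.4667 0.2825 0.2696] phi 6.8
TURN [-0.01  0.07 -6.08] SHIFT [-0.34  3.09 -1.74]
```

View pics/t6.png

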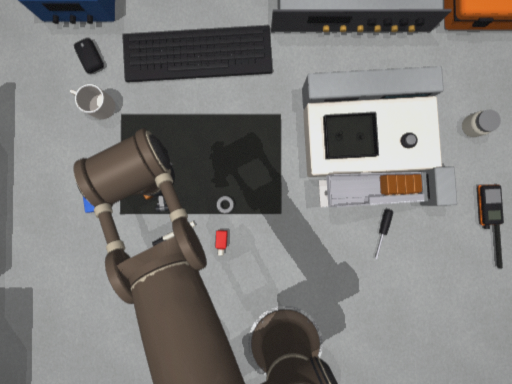

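Request:
play_rows:
  steps:
    - [[0,0,-5.3,-0.3,3.1,-1,0.7],[0,0,-5.3,-0.3,3.1,-1.7,0.7],[0,0,-5.3,-0.3,3.1,-1.7,0.7],[0,0,-5.3,-0.3,3.1,-1.7,0.7],[0,0,-5.3,-0.3,3.1,-1.7,0.7]]

```text
time_s: 36.8
tool_pos: [0.4533, 0.4099, 0.1998]
orientation: [1.785, 0.703, -1.764]
contact_force: [-0.5, -0.1, 0.4]
finger_gap: 0.0599
```

Request:
play_rows:
  steps:
    - [[0,0,-0.8,0,0,-1,0.7],[0,0,-0.8,0,0,-1,0.7],[0,0,-0.8,0,0,-1,0.7],[0,0,-0.8,0,0,-1,0.7]]

```text
time_s: 37.3
tool_pos: [0.4542, 0.4105, 0.1615]
orientation: [1.876, 0.593, -1.851]
contact_force: [-0.1, 0.1, 0.3]
finger_gap: 0.0601
```

```bash
python3 near.py n5 36
```

```text
blob [261.9 180.8] 2403 hull 2484 pose [0.4536 0.4054 0.0189] cap ang 35.3 cost 1.0
GRASP z.005
t 37.35 q [38. 20. 99. -1. 60. 93.] F [ 0.8 -0.1 -0. ] gap 59.7
pos [0.4542 0.4105 0.1616] phi -54.4
TURN [ 0.01  0.08 -0.03] SHIFT [-0.02 -0.13 -3.91]
```

View pics/n5c.png

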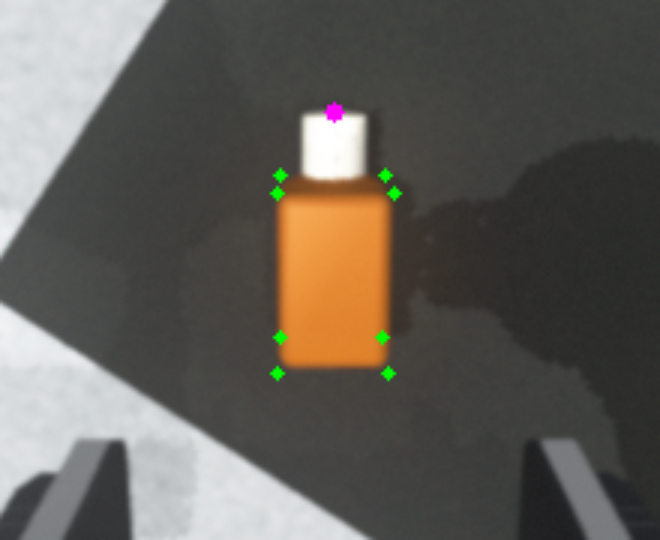

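Request:
play_rows:
  steps:
    - [[0,0.1,0,-0.05,-0.15,-1.5,0.7],[0,0.1,0,-0.05,-0.15,-3,0.7],[0,0.1,0,-0.05,-0.15,-3.7,0.7],[0,0.1,0,-0.05,-0.15,-3.7,0.7],[0,0.1,0,-0.05,-0.15,-3.7,0.7]]

```text
time_s: 37.98
tool_pos: [0.4539, 0.4058, 0.0156]
orientation: [1.866, 0.6, -1.866]
contact_force: [0.1, 0.8, 0.7]
finger_gap: 0.0597
```

```bash
python3 goal.py .4524 .4045 .0125 -54.7
```

```text
[ 0.  0. -1.]
t 37.98 q [ 38.  32. 102.   0.  46.  92.] F [0.1 0.8 0.7] gap 59.7
pos [0.4539 0.4058 0.0156] phi -54.4
TURN [-0.   -0.   -0.03] SHIFT [-0.04 -0.03 -0.08]
```

Request:
play_rows:
  steps:
    - [[0,0,0,-0.04,-0.03,-0.07,0.7],[0,0,0,-0.04,-0.03,-0.07,0.1],[0,0,0,-0.04,-0.03,-0.07,0.1],[0,0,0,-0.04,-0.03,-0.07,0.1],[0,0,0,-0.04,-0.03,-0.07,0.1]]

```text
time_s: 38.6
tool_pos: [0.4529, 0.4051, 0.014]
orientation: [1.867, 0.601, -1.865]
contact_force: [-0.5, -0.4, 5.6]
finger_gap: 0.032
```

Request:
play_rows:
  steps:
    - [[0,0,0,0,0,1,0.1],[0,0,1,0.2,-1,3,0.1],[0,0,2,0.4,-2.5,5,0.1],[0,0,3,0.5,-4,6,0.1],[0,0,4,0.6,-5.5,6,0.1]]

```text
time_s: 39.22
tool_pos: [0.4737, 0.2396, 0.2323]
orientation: [1.391, 1.084, -1.382]
contact_force: [0.6, -0.4, -1.0]
finger_gap: 0.0317
```

```bash
python3 goal.py .50 0.03 .27 33; python3 shot.py wrist g5 120 100 400 370 2.4
```

```text
[ 0.  0. -1.]
t 39.23 q [ 22.   7. 106.   0.  66.  36.] F [ 0.6 -0.4 -1. ] gap 31.7
pos [0.4737 0.2396 0.2323] phi -14.0
TURN [-0.03  0.01  4.7 ] SHIFT [ 0.66 -5.24  0.94]
```

View pics/g5c.png

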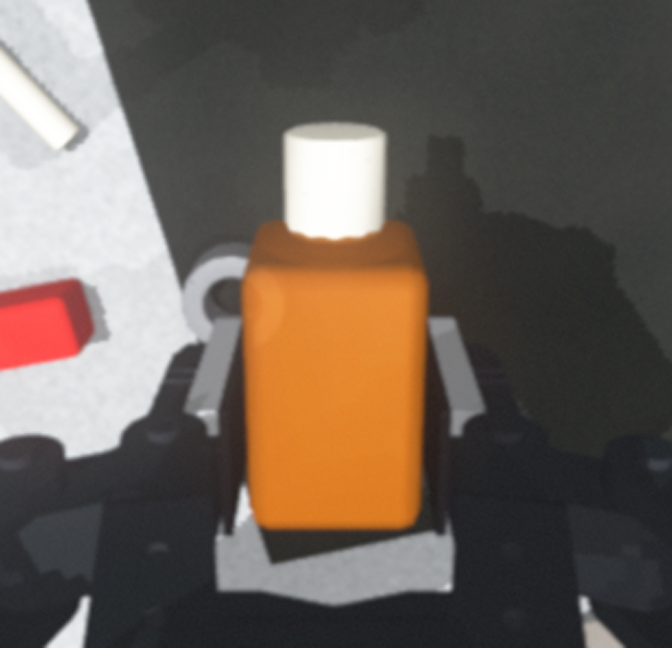

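Request:
play_rows:
  steps:
    - [[0,0,5,0.5,-3,1,0.1],[0,0,5,0.7,-5.2,1,0.1],[0,0,5,0.7,-5.2,1,0.1],[0,0,5,0.7,-5.2,1,0.1],[0,0,5,0.7,-5.2,1,0.1]]

```text
time_s: 39.9
tool_pos: [0.5035, 0.0221, 0.2749]
orientation: [0.746, 1.435, -0.738]
contact_force: [-0.2, 0.5, -1.0]
finger_gap: 0.032
```

```bash
python3 placep.py 243 -11 90 -1.5 0.7 0
```

```text
t 39.9 q [ -3.   2. 107.   0.  71. -38.] F [-0.2  0.5 -1. ] gap 32.0
TURN [ 2.32 -1.1   5.69] SHIFT [-1.142 -5.211 -1.418]
bottle now chute [453.4 -67.9  54.6] tcp [453.3 -67.6  53. ]
```

Request:
play_rows:
  steps:
    - [[0.8,-0.4,2,-0.5,-2,0,0.1],[1.5,-0.7,3.8,-1,-4,0,0.1],[2.3,-1.1,5.7,-1.1,-5.2,-0.3,0.1],[2.3,-1.1,5.7,-1.1,-5.2,-0.9,0.1],[2.3,-1.1,5.7,-1.1,-5.2,-1.4,0.1]]

```text
time_s: 40.52
tool_pos: [0.4603, -0.1867, 0.221]
orientation: [0.446, 1.557, 0.027]
contact_force: [0.4, -1.1, -1.5]
finger_gap: 0.0313
```

```bash
python3 placep.py 243 -11 50 -1.5 0.7 0
```

```text
t 40.52 q [ -37.    9.  108.   15.   73. -117.] F [ 0.4 -1.1 -1.5] gap 31.3
TURN [ 0.77 -0.36  1.79] SHIFT [-0.086  0.432 -0.977]
bottle now chute [243.7 -13.4  92.8] tcp [243.7 -12.8  91.3]
```

Request:
play_rows:
  steps:
    - [[0.4,-0.2,0.9,0,0,0,0.1],[0.8,-0.4,1.8,-0.09,0.43,-0.4,0.1],[0.8,-0.4,1.8,-0.09,0.43,-0.97,0.1],[0.8,-0.4,1.8,-0.09,0.43,-0.97,0.1],[0.8,-0.4,1.8,-0.09,0.43,-0.97,0.1]]

```text
time_s: 41.15
tool_pos: [0.457, -0.1695, 0.1826]
orientation: [0.302, 1.549, 0.391]
contact_force: [0.4, -0.2, -1.1]
finger_gap: 0.0314
```

```bash
python3 placep.py 243 -11 24 -1.5 0.7 0; python3 shot.py wrist p14 120 100 400 370 2.4; python3 chk.py p14 |head -3
```

```text
t 41.15 q [ -38.   15.  107.   20.   76. -139.] F [ 0.4 -0.2 -1.1] gap 31.4
TURN [-0.03  0.03 -0.  ] SHIFT [-0.019  0.276 -0.606]
bottle now chute [243.2 -11.1  50.6] tcp [243.2 -10.4  49.1]
(194, 21, 33) [ 93. 183.]
(243, 38, 33) [332. 101.]
(243, 41, 33) [332.  86.]
```

View pics/p14c.png

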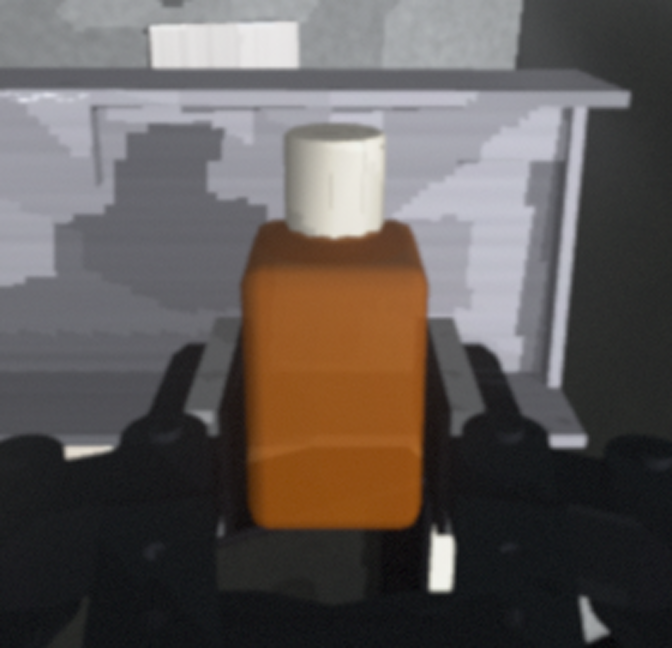

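Same as the last good placement. I'll descend the same way.

Request:
play_rows:
  steps:
    - [[0,0,0,0,0.14,-0.29,0.1],[0,0,0,-0.01,0.28,-0.6,0.1],[0,0,0,-0.01,0.29,-0.63,0.1],[0,0,0,-0.01,0.29,-0.63,0.1]]

```text
time_s: 41.7
tool_pos: [0.4567, -0.1578, 0.1576]
orientation: [0.301, 1.549, 0.392]
contact_force: [-1.0, -0.5, -1.1]
finger_gap: 0.0317
```

Request:
play_rows:
  steps:
    - [[0,0,0,0,0.03,-0.06,0.1],[0,0,0,-0.01,0.06,-0.12,0.1],[0,0,0,-0.01,0.07,-0.14,0.1],[0,0,0,-0.01,0.08,-0.17,0.1]]

```text
time_s: 42.2
tool_pos: [0.4564, -0.1547, 0.1508]
orientation: [0.301, 1.548, 0.391]
contact_force: [0.5, -0.2, -1.6]
finger_gap: 0.0314
```

```bash
python3 placep.py 243 -11 16 -1.5 0.7 0
```

```text
t 42.2 q [ -37.   17.  109.   20.   72. -139.] F [ 0.5 -0.2 -1.6] gap 31.4
TURN [-0.03  0.04 -0.01] SHIFT [-0.009 -0.01   0.008]
bottle now chute [243.2 -11.4  15.5] tcp [243.2 -10.7  14. ]
```

Request:
play_rows:
  steps:
    - [[0,0,0,0,0.02,-0.04,0.1],[0,0,0,0,0.03,-0.06,0.1],[0,0,0,0,0.03,-0.06,0.1]]

```text
time_s: 42.58
tool_pos: [0.4574, -0.1549, 0.1501]
orientation: [0.299, 1.547, 0.39]
contact_force: [-1.3, -3.2, 6.7]
finger_gap: 0.0316
```

Request:
play_rows:
  steps:
    - [[0,0,0,-0.02,-0.01,0.02,0.85],[0,0,0,-0.02,-0.01,0.02,0.85],[0,0,0,0,-0.3,0.6,0.85],[0,0,0,0.1,-0.6,1.3,0.85],[0,0,0,0.2,-1,2.4,0.85]]

```text
time_s: 43.2
tool_pos: [0.4642, -0.1939, 0.2453]
orientation: [0.302, 1.55, 0.392]
contact_force: [0.1, -0.3, 0.1]
finger_gap: 0.0729
```

```bash
python3 goal.py .58 -.17 .27 93.3;  python3 shot.py wrist p15
```

```text
[ 0.  0. -1.]
t 43.2 q [ -39.   13.  101.   19.   83. -138.] F [ 0.1 -0.3  0.1] gap 72.9
pos [ 0.4642 -0.1939  0.2453] phi 93.4
TURN [-2.53 -0.12 -0.01] SHIFT [2.89 0.6  0.62]
```

View pics/p15.png

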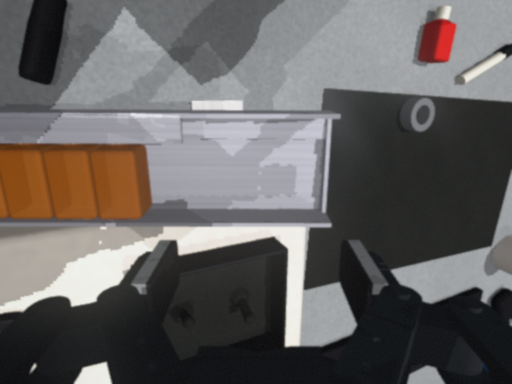

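All five are queued flush, at image (0–150,145–220) in the wrist view, and the mat is empty. Next the toggles. I'll shut the fingers and find the real fingertip height by a light touch on the bare deck.

Request:
play_rows:
  steps:
    - [[-2.5,-0.1,0,1,-0.5,0.6,0],[-2.5,-0.1,0,2.4,-1.9,0.6,0],[-2.5,-0.1,0,2.4,-1.9,0.3,0],[-2.5,-0.1,0,2.4,-1.9,-0.5,0],[-2.5,-0.1,0,2.4,-1.9,-1.2,0]]

```text
time_s: 43.88
tool_pos: [0.5643, -0.2733, 0.203]
orientation: [-0.051, 1.563, 0.047]
contact_force: [0.2, -0.6, 0.2]
finger_gap: 0.0
```

```bash
python3 goal.py .559 -.272 .13 93.3; python3 shot.py side s5 300 150 440 290 5; python3 shot.py wrist w5
```

```text
[ 0.  0. -1.]
t 43.88 q [ -30.   19.   95.    0.   65. -123.] F [ 0.2 -0.6  0.2] gap 0.0
pos [ 0.5643 -0.2733  0.203 ] phi 93.6
TURN [ 0.01  0.04 -0.03] SHIFT [-0.13  0.03 -1.82]
```

View pics/s5c.png

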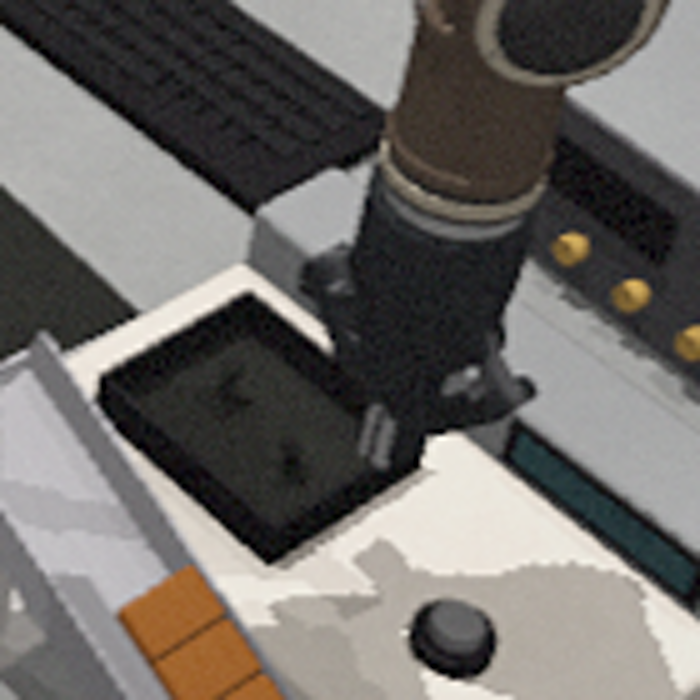

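View pics/w5.png

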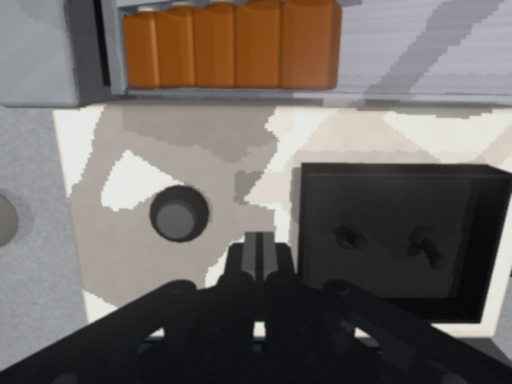

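```bash
python3 - <<'E'
from h import *
import pickle
s=pickle.load(open('pics/w5.pkl','rb')); I=cv2.imread('pics/w5.png')
A=np.array([0.5474,-0.2422,0.058]); Rz=R.from_euler('z',A[2]).as_matrix(); Z0=0
def wl(x,y,z): return np.array([A[0],A[1],Z0])+Rz@(np.array([50+x,70+y,100+z])/1000)
J=cv2.resize(cv2.convertScaleAbs(I[150:340,290:512],alpha=3.),None,fx=3.5,fy=3.5,interpolation=cv2.INTER_CUBIC)
cv2.imwrite('pics/w5a.png',J.copy())
def d(P,c):
    u=(proj(P,s['K'],s['T'])[0]-[290,150])*3.5; cv2.circle(J,tuple(int(v) for v in u),4,c,-1); print(u.round(0))
for y in(29,-29):
    d(wl(0,y,2),(255,0,0)); d(wl(-8,y,27),(0,0,255)); d(wl(8,y,27),(0,255,0))
for c in((-55,-65),(-55,65),(55,-65),(55,65)): d(wl(*c,30),(255,255,0))
cv2.imwrite('pics/w5b.png',J)
E
```

```text
[466. 301.]
[531. 317.]
[518. 388.]
[208. 300.]
[244. 316.]
[237. 387.]
[80. 94.]
[772.  97.]
[ 54. 589.]
[657. 591.]
```

View pics/w5b.png

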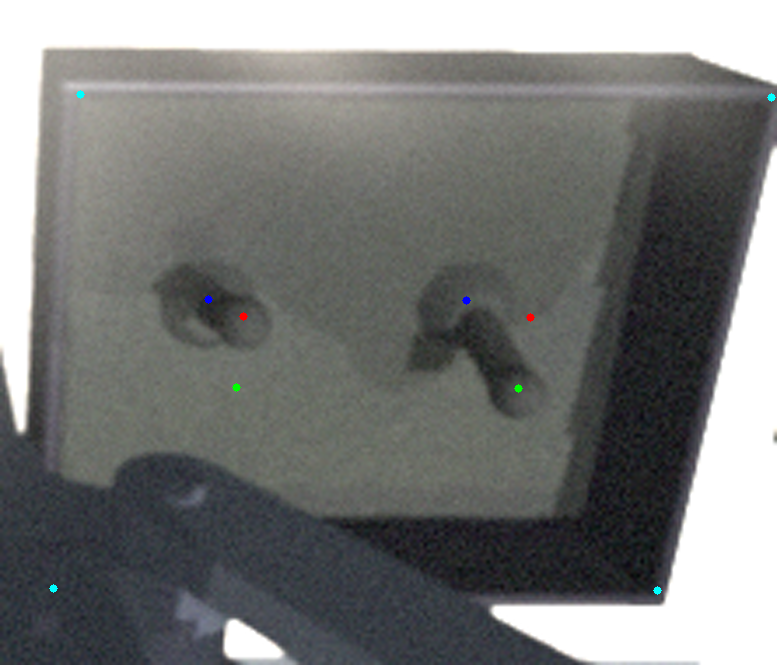

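View pics/w5a.png

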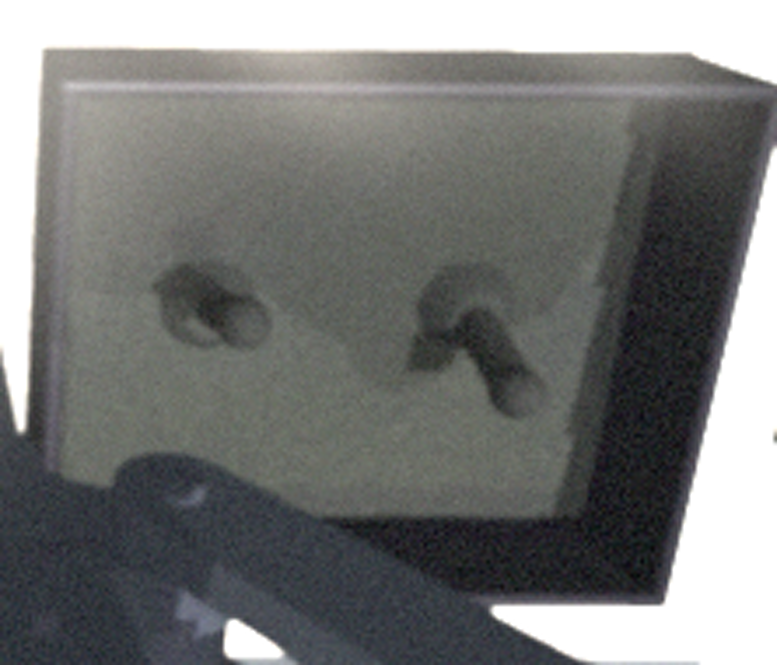

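The brightened crop shows the right toggle (crop (240,315)) leaning to the front, so off, and the left one (crop (518,388)) leaning to the back, so on. I'll confirm both by touch, starting with the light deck touch.

Request:
play_rows:
  steps:
    - [[0,0,0,-0.13,0,-0.8,0],[0,0,0,-0.13,0,-1.6,0],[0,0,0,-0.13,0,-1.7,0],[0,0,0,-0.13,0,-1.7,0]]

```text
time_s: 44.48
tool_pos: [0.557, -0.2725, 0.1328]
orientation: [-0.048, 1.569, 0.049]
contact_force: [0.3, -0.5, -0.3]
finger_gap: -0.0002
```

Request:
play_rows:
  steps:
    - [[0,0,0,0,0,-0.05,0],[0,0,0,0,0,-0.1,0],[0,0,0,0,0,-0.15,0],[0,0,0,0,0,-0.15,0]]

```text
time_s: 44.98
tool_pos: [0.5569, -0.2724, 0.1267]
orientation: [-0.048, 1.569, 0.05]
contact_force: [-0.2, -0.6, -0.8]
finger_gap: -0.0003
```

Request:
play_rows:
  steps:
    - [[0,0,0,0,0,-0.05,0],[0,0,0,0,0,-0.1,0],[0,0,0,0,0,-0.1,0]]

```text
time_s: 45.35
tool_pos: [0.5567, -0.2723, 0.1223]
orientation: [-0.047, 1.57, 0.05]
contact_force: [0.8, -0.2, -0.8]
finger_gap: 0.0001
```

Request:
play_rows:
  steps:
    - [[0,0,0,0,0,-0.1,0],[0,0,0,0,0,-0.2,0],[0,0,0,0,0,-0.2,0]]

```text
time_s: 45.72
tool_pos: [0.5562, -0.272, 0.1136]
orientation: [-0.047, 1.571, 0.05]
contact_force: [-0.3, 0.8, 0.4]
finger_gap: 0.0001
```

Request:
play_rows:
  steps:
    - [[0,0,0,0,0,-0.05,0],[0,0,0,0,0,-0.1,0],[0,0,0,0,0,-0.1,0]]

```text
time_s: 46.1
tool_pos: [0.5561, -0.2719, 0.1094]
orientation: [-0.046, 1.571, 0.051]
contact_force: [0.8, 0.4, -1.2]
finger_gap: 0.0002
```

Request:
play_rows:
  steps:
    - [[0,0,0,0,0,-0.05,0],[0,0,0,0,0,-0.1,0],[0,0,0,0,0,-0.1,0]]

```text
time_s: 46.48
tool_pos: [0.5559, -0.2718, 0.1051]
orientation: [-0.046, 1.572, 0.051]
contact_force: [-0.3, -0.3, 0.6]
finger_gap: -0.0001
```

Request:
play_rows:
  steps:
    - [[0,0,0,0,0,-0.05,0],[0,0,0,0,0,-0.1,0],[0,0,0,0,0,-0.1,0]]

```text
time_s: 46.85
tool_pos: [0.5557, -0.2717, 0.1008]
orientation: [-0.046, 1.572, 0.051]
contact_force: [-0.5, -0.5, -0.3]
finger_gap: 0.0001
```

Request:
play_rows:
  steps:
    - [[0,0,0,0,0,-0.05,0],[0,0,0,0,0,-0.05,0]]

```text
time_s: 47.1
tool_pos: [0.556, -0.2719, 0.1001]
orientation: [-0.046, 1.572, 0.051]
contact_force: [-1.6, 2.0, 4.7]
finger_gap: 0.0001
```

```bash
cat > wl.py <<'E'
import sys
from goal import *
A=np.array([0.5474,-0.2422,0.058]); Rz=R.from_euler('z',A[2]).as_matrix()
def wl(x,y,z): return np.array([A[0],A[1],0])+Rz@(np.array([50+x,70+y,100+z])/1000)
if __name__=="__main__":
    x,y,z=[float(v) for v in sys.argv[1:4]]; p=wl(x,y,z); print(p.round(4)); go(p,93.3)
    o=monitor.get_obs(); q=Rz.T@(o['tool_pos']-[A[0],A[1],0])*1000-[50,70,100]; print('now well',q.round(1),'F well',(Rz.T@o['contact_force']).round(1))
E
python3 wl.py -35 -29 60
```

```text
[ 0.56   -0.2004  0.16  ]
t 47.1 q [ -30.   26.   99.    0.   55. -124.] F [-1.6  2.   4.7] gap 0.1
pos [ 0.556  -0.2719  0.1001] phi 93.5
TURN [-0.02 -0.01 -0.02] SHIFT [0.1  1.79 1.5 ]
now well [-4.320e+01 -1.002e+02  1.000e-01] F well [-1.5  2.1  4.7]
```

Request:
play_rows:
  steps:
    - [[0,0,0,0,0,1.5,0],[0,0,0,0.1,1,1.5,0],[0,0,0,0.1,1.8,1.5,0],[0,0,0,0.1,1.8,1.5,0],[0,0,0,0.1,1.8,1.5,0]]

```text
time_s: 47.72
tool_pos: [0.5601, -0.2003, 0.1601]
orientation: [-0.047, 1.572, 0.051]
contact_force: [0.2, -0.4, -0.4]
finger_gap: 0.0002
```

```bash
python3 wl.py -35 -29 18
```

```text
[ 0.56   -0.2004  0.118 ]
t 47.73 q [ -24.   19.  101.    0.   60. -118.] F [ 0.2 -0.4 -0.4] gap 0.2
pos [ 0.5601 -0.2003  0.1601] phi 93.6
TURN [-0.01 -0.01 -0.03] SHIFT [-0.   -0.   -1.05]
now well [-34.9 -28.9  60.1] F well [ 0.1 -0.5 -0.4]
```

Request:
play_rows:
  steps:
    - [[0,0,0,0,0,-0.5,0],[0,0,0,0,0,-0.9,0],[0,0,0,0,0,-1.05,0],[0,0,0,0,0,-1.05,0]]

```text
time_s: 48.22
tool_pos: [0.5593, -0.2002, 0.1167]
orientation: [-0.046, 1.574, 0.051]
contact_force: [0.1, -0.0, 1.1]
finger_gap: 0.0001
```

```bash
python3 wl.py -27 -29 18; python3 shot.py wrist w6; python3 - <<'E'
import cv2
I=cv2.imread('pics/w6.png'); cv2.imwrite('pics/w6a.png',cv2.resize(cv2.convertScaleAbs(I[170:384,150:400],alpha=2.5),None,fx=2.8,fy=2.8))
E
```

```text
[ 0.568  -0.1999  0.118 ]
t 48.23 q [ -24.   22.  102.    0.   56. -118.] F [ 0.1 -0.   1.1] gap 0.1
pos [ 0.5593 -0.2002  0.1167] phi 93.5
TURN [-0.02 -0.02 -0.02] SHIFT [0.22 0.01 0.03]
now well [-35.7 -28.8  16.7] F well [ 0.1 -0.   1.1]
```

View pics/w6a.png

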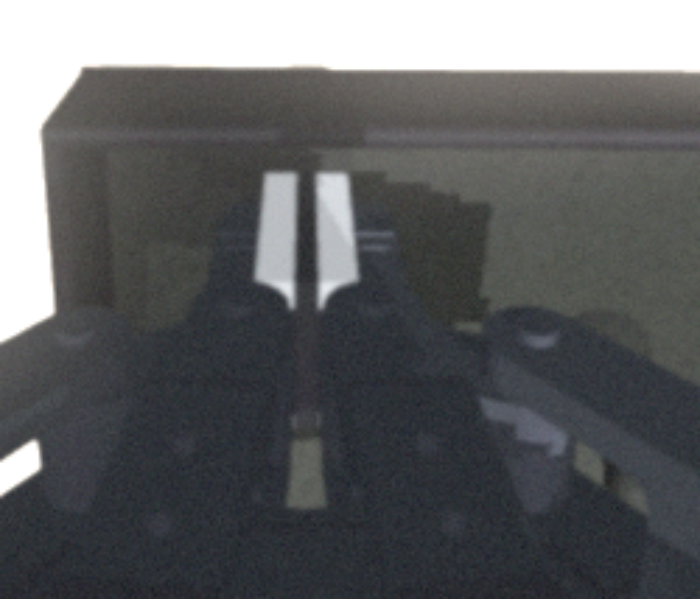

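Request:
play_rows:
  steps:
    - [[0,0,0,0.1,0,0.03,0],[0,0,0,0.2,0,0.03,0],[0,0,0,0.2,0,0.03,0]]

```text
time_s: 48.65
tool_pos: [0.5688, -0.2006, 0.1194]
orientation: [-0.047, 1.571, 0.05]
contact_force: [0.0, -0.3, -0.3]
finger_gap: 0.0001
```

Request:
play_rows:
  steps:
    - [[0,0,0,0.05,0,0,0],[0,0,0,0.05,0,0,0]]

```text
time_s: 48.9
tool_pos: [0.5711, -0.2006, 0.1196]
orientation: [-0.048, 1.571, 0.05]
contact_force: [-0.9, -0.0, -0.3]
finger_gap: -0.0002
```

Request:
play_rows:
  steps:
    - [[0,0,0,0.05,0,0,0],[0,0,0,0.05,0,0,0]]

```text
time_s: 49.15
tool_pos: [0.572, -0.2005, 0.1193]
orientation: [-0.047, 1.573, 0.051]
contact_force: [-3.8, 0.5, 1.5]
finger_gap: -0.0
```

```bash
python3 wl.py -20 -29 18
```

```text
[ 0.575  -0.1995  0.118 ]
t 49.15 q [ -23.   23.  101.    0.   57. -117.] F [-3.8  0.5  1.5] gap -0.0
pos [ 0.572  -0.2005  0.1193] phi 93.6
TURN [-0.01 -0.02 -0.03] SHIFT [ 0.07  0.02 -0.03]
now well [-23.  -29.8  19.3] F well [-3.8  0.7  1.5]
```

Contact in the front position (−3.8 N at x≈−23) means the right toggle is off. I'll push on gently.

Request:
play_rows:
  steps:
    - [[0,0,0,0.05,0,0,0],[0,0,0,0.05,0,0,0]]

```text
time_s: 49.4
tool_pos: [0.5739, -0.2005, 0.1195]
orientation: [-0.047, 1.574, 0.051]
contact_force: [-3.6, 0.7, 3.0]
finger_gap: -0.0004
```

Request:
play_rows:
  steps:
    - [[0,0,0,0.05,0,0,0],[0,0,0,0.05,0,0,0]]

```text
time_s: 49.65
tool_pos: [0.5768, -0.2005, 0.1196]
orientation: [-0.047, 1.572, 0.051]
contact_force: [-1.0, 0.0, 0.7]
finger_gap: 0.0
```

```bash
python3 wl.py -16 -29 18
```

```text
[ 0.579  -0.1993  0.118 ]
t 49.65 q [ -23.   23.  100.    0.   57. -117.] F [-1.   0.   0.7] gap 0.0
pos [ 0.5768 -0.2005  0.1196] phi 93.6
TURN [-0.01 -0.01 -0.03] SHIFT [ 0.05  0.03 -0.04]
now well [-18.2 -30.1  19.6] F well [-1.   0.1  0.7]
```

Request:
play_rows:
  steps:
    - [[0,0,0,0.05,0,0,0],[0,0,0,0.1,0,0,0],[0,0,0,0.1,0,0,0]]

```text
time_s: 50.02
tool_pos: [0.5815, -0.2006, 0.1197]
orientation: [-0.048, 1.571, 0.051]
contact_force: [-1.1, -0.4, 0.2]
finger_gap: 0.0005
```

```bash
python3 wl.py -11 -29 18
```

```text
[ 0.584 -0.199  0.118]
t 50.02 q [ -23.   24.  100.    0.   57. -117.] F [-1.1 -0.4  0.2] gap 0.5
pos [ 0.5815 -0.2006  0.1197] phi 93.6
TURN [-0.01 -0.   -0.03] SHIFT [ 0.06  0.04 -0.04]
now well [-13.6 -30.4  19.7] F well [-1.1 -0.3  0.2]
```

The force fell away, so it flipped. I'll back off, lift and feel the left one.

Request:
play_rows:
  steps:
    - [[0,0,0,-0.3,0,0,0],[0,0,0,-0.5,0,0,0],[0,0,0,-0.5,0,1,0],[0,0,0,-0.55,0.7,1.2,0],[0,0,0,-0.6,1.5,1.2,0]]

```text
time_s: 50.65
tool_pos: [0.5578, -0.1408, 0.1692]
orientation: [-0.047, 1.568, 0.048]
contact_force: [-0.3, -0.2, -0.8]
finger_gap: -0.0003
```

```bash
python3 wl.py -35 29 18; python3 shot.py wrist w7; python3 - <<'E'
import cv2
I=cv2.imread('pics/w7.png'); cv2.imwrite('pics/w7a.png',cv2.resize(cv2.convertScaleAbs(I[100:384,100:500],alpha=2.5),None,fx=1.9,fy=1.9))
E
```

```text
[ 0.5566 -0.1425  0.118 ]
t 50.65 q [ -19.   16.  104.    0.   60. -112.] F [-0.3 -0.2 -0.8] gap -0.3
pos [ 0.5578 -0.1408  0.1692] phi 93.5
TURN [-0.01  0.01 -0.02] SHIFT [-0.03 -0.04 -1.28]
now well [-33.8  30.6  69.2] F well [-0.3 -0.2 -0.8]
```

View pics/w7a.png

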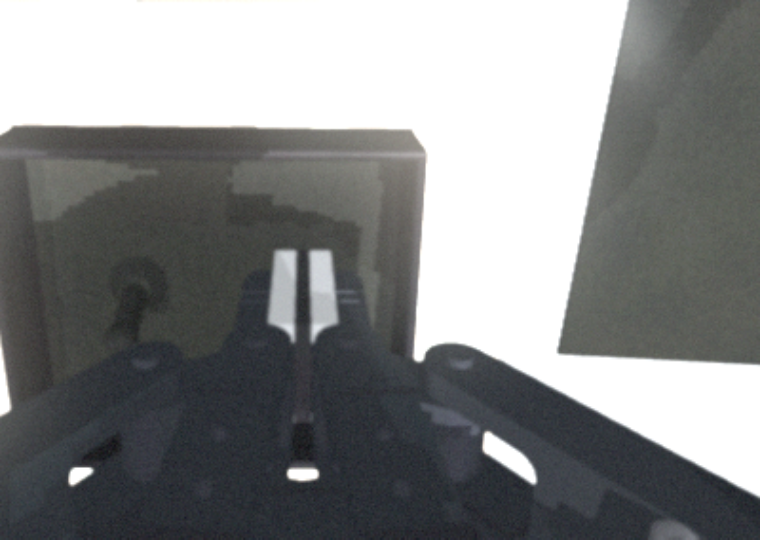

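Request:
play_rows:
  steps:
    - [[0,0,0,-0.03,-0.04,-0.6,0],[0,0,0,-0.03,-0.04,-1.1,0],[0,0,0,-0.03,-0.04,-1.25,0],[0,0,0,-0.03,-0.04,-1.25,0]]

```text
time_s: 51.2
tool_pos: [0.5547, -0.138, 0.1179]
orientation: [-0.045, 1.572, 0.053]
contact_force: [-0.1, -0.7, 0.1]
finger_gap: -0.0001
```

Request:
play_rows:
  steps:
    - [[0,0,0,0.1,0,0.05,0],[0,0,0,0.2,0,0.05,0],[0,0,0,0.25,0,0.05,0],[0,0,0,0.25,0,0.05,0]]

```text
time_s: 51.7
tool_pos: [0.565, -0.1381, 0.1201]
orientation: [-0.045, 1.571, 0.053]
contact_force: [0.0, -0.4, -0.5]
finger_gap: 0.0
```

Request:
play_rows:
  steps:
    - [[0,0,0,0.05,0,0,0],[0,0,0,0.1,0,0,0],[0,0,0,0.1,0,0,0]]

```text
time_s: 52.08
tool_pos: [0.5692, -0.1381, 0.1201]
orientation: [-0.045, 1.571, 0.053]
contact_force: [0.3, -0.1, 1.0]
finger_gap: 0.0001
```

```bash
python3 wl.py -18 29 18
```

```text
[ 0.5736 -0.1415  0.118 ]
t 52.08 q [ -18.   21.  104.    0.   56. -112.] F [ 0.3 -0.1  1. ] gap 0.1
pos [ 0.5692 -0.1381  0.1201] phi 93.6
TURN [-0.03 -0.01 -0.03] SHIFT [ 0.11 -0.09 -0.05]
now well [-22.2  32.7  20.1] F well [ 0.3 -0.2  1. ]
```

Request:
play_rows:
  steps:
    - [[0,0,0,0,-0.09,-0.04,0],[0,0,0,0.05,-0.09,-0.04,0],[0,0,0,0.1,-0.09,-0.04,0],[0,0,0,0.1,-0.09,-0.04,0]]

```text
time_s: 52.58
tool_pos: [0.5734, -0.1418, 0.1186]
orientation: [-0.045, 1.571, 0.053]
contact_force: [-0.3, -0.8, -0.5]
finger_gap: 0.0
```

Request:
play_rows:
  steps:
    - [[0,0,0,0.05,0,0,0],[0,0,0,0.1,0,0,0],[0,0,0,0.1,0,0,0]]

```text
time_s: 52.95
tool_pos: [0.5777, -0.1417, 0.1186]
orientation: [-0.045, 1.571, 0.053]
contact_force: [-0.0, 0.1, 0.2]
finger_gap: -0.0001
```

```bash
python3 wl.py -12 29 18
```

```text
[ 0.5796 -0.1412  0.118 ]
t 52.95 q [ -18.   22.  102.    0.   56. -112.] F [-0.   0.1  0.2] gap -0.1
pos [ 0.5777 -0.1417  0.1186] phi 93.6
TURN [-0.03 -0.   -0.03] SHIFT [ 0.05  0.01 -0.02]
now well [-14.   28.6  18.6] F well [-0.   0.1  0.2]
```

Request:
play_rows:
  steps:
    - [[0,0,0,0.05,0,0,0],[0,0,0,0.08,0,0,0],[0,0,0,0.08,0,0,0]]

```text
time_s: 53.32
tool_pos: [0.581, -0.1417, 0.1187]
orientation: [-0.045, 1.571, 0.053]
contact_force: [-0.1, 0.5, -0.7]
finger_gap: -0.0
```

Request:
play_rows:
  steps:
    - [[0,0,0,0.03,0,0,0],[0,0,0,0.04,0,0,0]]

```text
time_s: 53.58
tool_pos: [0.5827, -0.1418, 0.1187]
orientation: [-0.045, 1.57, 0.053]
contact_force: [-0.8, -0.4, -0.2]
finger_gap: -0.0
```

Request:
play_rows:
  steps:
    - [[0,0,0,-0.3,0,0,0],[0,0,0,-0.6,0,0,0],[0,0,0,-0.6,0,1,0],[0,0,0,-0.4,-1,1.5,0],[0,0,0,-0.2,-2.5,1.5,0]]

```text
time_s: 54.2
tool_pos: [0.5758, -0.2419, 0.1817]
orientation: [-0.049, 1.566, 0.054]
contact_force: [1.7, -0.4, -0.3]
finger_gap: 0.0002
```

```bash
python3 goal.py .5826 -.3303 .16 93.3; python3 shot.py wrist w8;python3 shot.py top t8 290 60 470 220 4; python3 shot.py side s8 290 180 430 350 3.5; python3 - <<'E'
import cv2
I=cv2.imread('pics/w8.png'); cv2.imwrite('pics/w8a.png',cv2.resize(cv2.convertScaleAbs(I,alpha=2),None,fx=1.5,fy=1.5))
E
```

```text
[ 0.  0. -1.]
t 54.2 q [ -27.   20.   96.    0.   63. -121.] F [ 1.7 -0.4 -0.3] gap 0.2
pos [ 0.5758 -0.2419  0.1817] phi 93.8
TURN [-0.02  0.02 -0.05] SHIFT [ 0.17 -2.21 -0.54]
```

View pics/w8a.png

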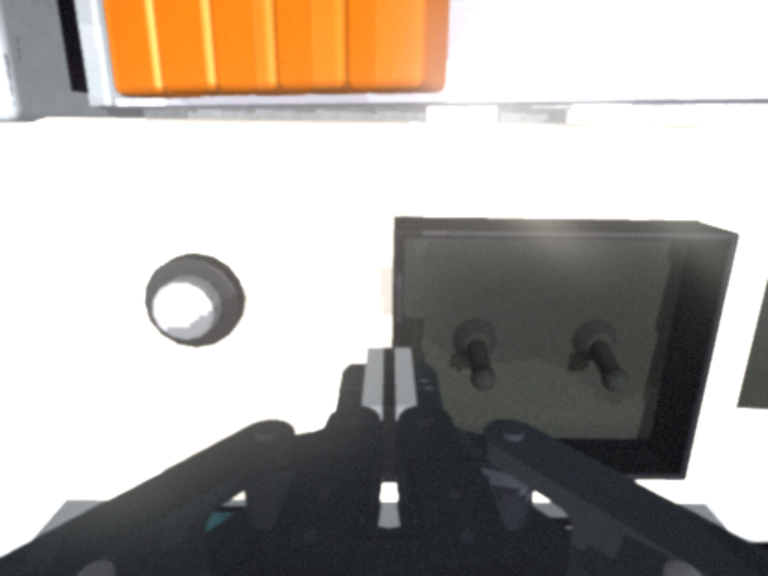

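View pics/s8c.png

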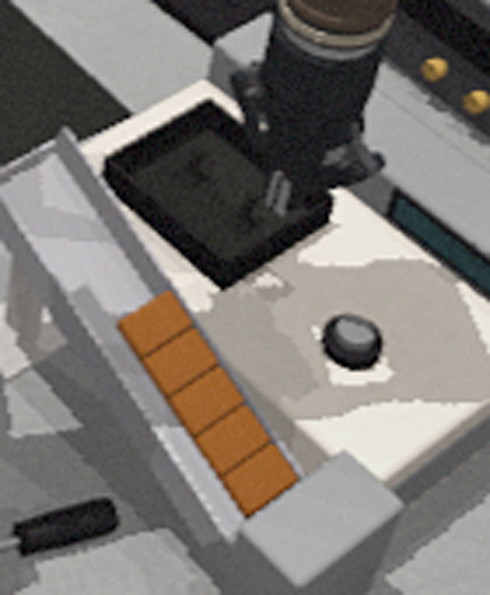

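View pics/t8.png

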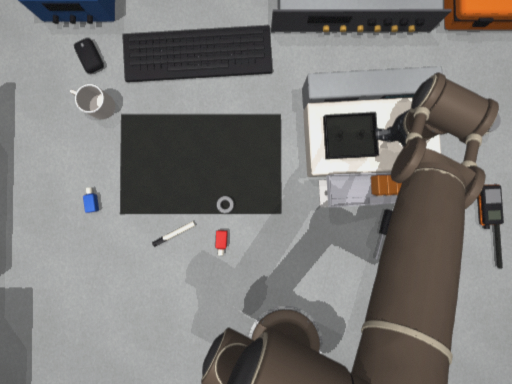

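Both toggles lean back (w8a (485,375) and (612,375)), all five bottles are flush in the chute, and the mat is empty. Now the button.

```bash
python3 - <<'E'
from h import *; import pickle
s=pickle.load(open('pics/w8.pkl','rb')); print(onz((184/1.5,308/1.5),.122,s['K'],s['T']).round(4))
E
python3 goal.py .5826 -.3303 .14 93.3
```

```text
[ 0.5813 -0.3294  0.122 ]
[ 0.  0. -1.]
t 54.35 q [ -27.   21.   96.    0.   63. -121.] F [-0.5  1.   0.1] gap -0.2
pos [ 0.574  -0.2445  0.1791] phi 93.4
TURN [-0.02  0.   -0.01] SHIFT [ 0.21 -2.15 -0.98]
```

Request:
play_rows:
  steps:
    - [[0,0,0,0.1,-1.2,0,0],[0,0,0,0.2,-2.2,-0.3,0],[0,0,0,0.2,-2.2,-1,0],[0,0,0,0.2,-2.2,-1,0],[0,0,0,0.2,-2.2,-1,0]]

```text
time_s: 54.98
tool_pos: [0.5818, -0.3313, 0.1393]
orientation: [-0.043, 1.57, 0.051]
contact_force: [0.2, -1.0, 0.5]
finger_gap: 0.0002
```

```bash
python3 goal.py .5826 -.3303 .1265 93.3
```

```text
[ 0.  0. -1.]
t 54.98 q [ -33.   28.   91.    0.   62. -127.] F [ 0.2 -1.   0.5] gap 0.2
pos [ 0.5818 -0.3313  0.1393] phi 93.4
TURN [-0.03 -0.   -0.01] SHIFT [ 0.02  0.02 -0.32]
```

Request:
play_rows:
  steps:
    - [[0,0,0,0,0,-0.2,0],[0,0,0,0,0,-0.4,0],[0,0,0,0,0,-0.52,0],[0,0,0,0,0,-0.56,0],[0,0,0,0,0,-0.56,0]]

```text
time_s: 55.6
tool_pos: [0.582, -0.3309, 0.1174]
orientation: [-0.042, 1.57, 0.051]
contact_force: [-0.3, 2.8, 3.6]
finger_gap: 0.0
```

Request:
play_rows:
  steps:
    - [[0,0,0,0,0,-0.03,0],[0,0,0,0,0,-0.04,0],[0,0,0,0,0,-0.04,0]]

```text
time_s: 55.98
tool_pos: [0.582, -0.3309, 0.1161]
orientation: [-0.042, 1.57, 0.051]
contact_force: [-0.8, 1.6, 5.3]
finger_gap: 0.0001
```

Request:
play_rows:
  steps:
    - [[0,0,0,0,0,-0.04,0],[0,0,0,0,0,-0.05,0],[0,0,0,0,0,-0.05,0]]

```text
time_s: 56.35
tool_pos: [0.5821, -0.3309, 0.116]
orientation: [-0.042, 1.57, 0.051]
contact_force: [-3.3, 3.1, 11.1]
finger_gap: 0.0001
```

Request:
play_rows:
  steps:
    - [[0,0,0,0,0,0.5,0],[0,0,0,0,0,1.5,0],[0,0,0,0,0,3,0],[0,0,0,-1,0,4,0],[0,0,0,-2,1,4,0]]

```text
time_s: 56.98
tool_pos: [0.504, -0.2948, 0.2818]
orientation: [-0.047, 1.561, 0.043]
contact_force: [-0.7, 1.0, 0.5]
finger_gap: 0.0003
```

Request:
play_rows:
  steps:
    - [[0,0,0,-2,6,0,0],[0,0,0,-2,6,0,0],[0,0,0,-2,6,0,0],[0,0,0,-2,6,0,0],[0,0,0,-2,6,0,0]]

```text
time_s: 57.6
tool_pos: [0.4228, -0.052, 0.2821]
orientation: [-0.051, 1.56, 0.047]
contact_force: [0.4, -0.5, 0.1]
finger_gap: 0.0003
```

Request:
play_rows:
  steps:
    - [[0,0,0,0,4,0,0],[0,0,0,0,4,0,0],[0,0,0,0,4,0,0],[0,0,0,0,4,0,0]]

```text
time_s: 58.1
tool_pos: [0.4236, 0.1091, 0.2824]
orientation: [-0.054, 1.559, 0.049]
contact_force: [-0.0, -0.1, -0.6]
finger_gap: -0.0001
```

```bash
python3 shot.py top t9 290 60 470 220 4; python3 shot.py side s9 270 180 430 350 3.5; python3 - <<'E'
from rig import monitor; o=monitor.get_obs(); print(o['time_s'],o['tool_pos'],o['contact_force'])
E
```

```text
58.2 [0.42336576 0.10718096 0.28213375] [-0.14193074 -0.32698993 -0.22881189]
```

View pics/t9c.png

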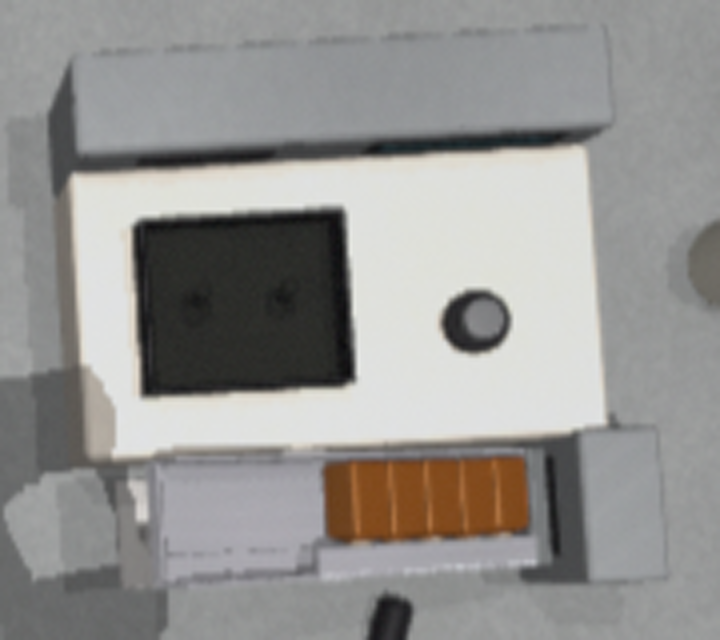

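View pics/s9c.png

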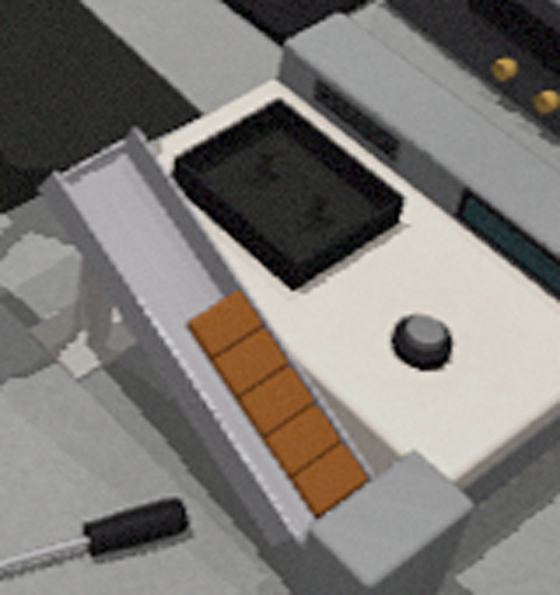

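Both views show five bottles flush at the stop, caps under the strip. The button is up and the robot touches nothing, so I'm handing in.

```bash
python3 -c "
from rig import order; print(order.finish_job())"
```

```text
the job is handed in; nothing more can be done
None
```

The job is handed in at about 58 s. All five bottles are queued in the chute, both toggles are on, and I pressed the start button and let it come back up.

- **Bottles:** There were five amber bottles on the mat. I gripped each at 20 N and laid it on the upper chute with its cap to the front, and each slid down to the stop or the one before it. The second bottle caught the rear wall on the first try, with about 30 N on the wrist, and tipped about 24° in the grip. I tilted the tool to level it and placed it again, and it slid down normally.
- **Toggles:** By touch, the right one was off: contact came in the front position at about 4 N. I flipped it and felt the force drop away. The left one was on, since nothing was felt where an off toggle would stand. I left it alone, and the pictures agreed on both.
- **Start button:** I pressed it about 6 mm, to the bottom of its travel, with 11 N at the end.
- **Last checks:** The final top and side pictures show the five bottles side by side and square, cap ends under the keeper strip. The button is up and the robot was clear, with no contact force. I did not see the caps under the strip directly, and I judged the toggles from the pictures taken just before the press. The tape, marker, screwdriver and look-alikes look where they were; I did not measure them.

Two readings disagreed. The camera and the arm's own position differed by about 3 mm on how high the held bottles sat, so I set each one down by feeling for the chute floor. The arm's position reading also wandered by 1–2 mm.

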